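Load and seal the leak-test chamber

ROBOT

A 6-joint arm with a two-finger parallel gripper is mounted at the origin on a cart in front of the work surface, level with it; the furniture and walls round the work are solid. World frame = base frame: x ahead of the robot, y to its left, z up, the work surface at z = 0. Lengths are in m, angles in degrees, forces in N, time in s.
With the tool pointing down it reaches from about 0.4 to 0.825 m from the base axis. Payload 7 kg.
Tool frame: the origin (TCP) lies midway between the tips of the shut fingers; the grasp point (between the pads) lies r.grasp_offset behind it (r.grasp_offset is the distance from the TCP to the grasp point, in m); x points along the fingers, z is the direction in which the jaws open and shut, and the axes are right-handed (so a half turn about x gives the same grasp; the last joint's range is limited). The gripper opens to 88 mm and grips with 3 to 60 N. Pads are 19 mm wide; open, the fingers measure 130 mm over their backs; the gripper's body (78 mm by 193 mm) begins 47 mm behind the grasp point.
Start: joints at [-57.061, 20.546, 0.682, 0, -70.136, -16.507], TCP at [0.191, -0.647, 0.227] pointing down, gripper open.
Joint ranges: [-176.03, 176.03], [-82.01, 121.73], [-58.28, 71.71], [-173.87, 95.51], [-174.79, -0.11], [-173.66, 173.66]. Speed limits (degrees/s): [136.94, 136.94, 172.46, 180, 180, 180].

INTERFACE

Orientations are given as [roll, pitch, yaw] about the fixed x, y, z axes, in that order (R = Rz(yaw) Ry(pitch) Rx(roll)).
In Python, from plant import readout, vision, close_job, r gives the robot as it stands.
- The arm moves only by the shell command python3 -m handwheel 'ROWS' [OPENING] [FORCE]. ROWS is JSON, a list that holds one entry, the list of rows, each a list of 4 numbers: the shift along the world's x, y, z in units of 40 mm (1.0 is 40 mm), then the turn about the world's z in units of 5 degrees (1.0 is 5 degrees). In form: [[[tx, ty, tz, roll], ...]]. A call has 1 to 8 rows; each row shifts and turns the pose as measured when the row begins; what a row does not reach is not made up. A row lasts 1/10 s, in which the tool goes at most 50 mm and 8.59 degrees, less where a joint would pass 70% of its speed; a pose out of reach is approached as far as the arm can. A call is refused whole if a number of a shift passes 1 or a number of a turn 1, either way. A call with a gripper value outside its range is refused whole. OPENING is the finger opening in mm, from 0 to 87.6, set as the call begins (- or left out, the last holds). The fingers move at their own pace and stop on an object; FORCE is the grip in N (left out, the last holds). Time passes only in rows, so rows that do not move let the fingers close. It gives the time, the measured TCP pose, the force and the opening at its end, in the units of the state.
- readout.get_state(): the state, without advancing time (a new reading comes with each control period).
- vision.capture(name): name is "side" or "top" or "wrist"; returns the picture (420x560x3 uint8, blue, green, red); there is no depth.
- vision.get_calibration(name): a dict with "intrinsics" (3x3 intrinsics, pixels), "pose" (4x4, takes a point from camera to world coordinates). Camera axes: x right, y up, looking along -z (the intrinsics and any distortion apply to the point x, -y, -z); pixel columns grow to the right and rows downward; lengths in m; the calibration is good to about 2 mm. A picture is of the moment at which its call begins: read the wrist's pose just before it. get_calibration takes no time and is no camera call; for the wrist camera it gives the pose at the moment of the call.
- close_job(): hands the job in, once; it reports no verdict.
The state is a dict: "time_s": time; "joints": joint angles; "qd": joint speeds; "joint_torque": joint torques, N m; "tcp_pos": TCP position; "eef_rot": TCP orientation; "contact_force": force on the tool from outside, world axes, zero at the start; "moment": the same for the moment, N m; "gripper_width": finger opening in m.
Only numpy, scipy, OpenCV 4.12 (cv2) and the standard library are available. Lean on these libraries where they do the work, as an engineer would, in place of code of your own. Each camera call takes 0.05 s, during which the arm holds its last target.

TASK

Stand every small amber jar upright inside the leak-test chamber, lay the clear cover squarely on its gasket between the guides, and clamp it down crosswise in two rounds: first turn all four wing knobs clockwise to about half-way, then all four fully home, each round starting with two diagonally opposite knobs, so that the cover goes down flat. The jars are thin glass and the cover cracks easily: keep the fingers' total force (both fingers' squeeze added up) on a jar or on the cover below 35 N, set the jars down rather than drop them, and leave the other bottles and jars where they stand.

Things in the scene. Friction and masses are not known exactly. Their poses are not given: they have to be found in the camera images.
- chamber_floor (a point): Centre of the inner floor of the leak-test chamber, a fixed open aluminium tray on a 234 x 274 x 8 mm grey foot plate. Its x (long axis) points away from the robot, y left, z up; the chamber is turned up to 0.25 rad. Inside 200 (x) x 140 mm (y), walls 10 mm; the floor is 8 mm above the table, the metal rim 38 mm above the floor. Gauge and hose barb stick out 45 mm behind, at most 70 mm above the table.
- chamber_seat (a point): On the same vertical axis, same axes, 38 mm above chamber_floor, level with the rim: where the middle of the cover's underside comes when fully seated. A soft black gasket stands 4 mm proud of the rim (about 5 N per mm). Steel guide strips with flared lips (two at each end, y = +-45 mm; one in the middle of each side) rise to 63 mm above the table and leave the cover 2.5 mm play each side.
- cover_handle (a point): Middle of the bar handle of the loose cover. The bar runs along the cover's x, 116 mm long, 14 mm wide (y), 14 mm high, on two posts at x = +-45 mm, 23 mm of air beneath; its middle is on the cover's vertical axis, 40 mm above the underside. On the slack gasket it is about 43.5 mm above chamber_seat, with all clamps home 40 to 41 mm. Either way round fits.
- cover: Clear cover in a blue frame, 224 mm (x) x 164 mm (y), 10 mm thick, flat underneath, 0.27 to 0.39 kg; origin at the centre of its underside. Starts flat on the table to the left of the chamber.
- jar_1_mid (a point): Centre (16 mm above its underside) of a small round amber glass jar with a cream lid, 54 mm diameter, 32 mm high, 0.08 to 0.16 kg; z points up through the lid. Can be gripped anywhere round the side. Starts upright on the table to the right of the chamber; may be absent.
- jar_1: The same jar as jar_1_mid; origin at the centre of its underside.
- jar_2_mid (a point): Centre (16 mm above its underside) of a small round amber glass jar with a cream lid, 54 mm diameter, 32 mm high, 0.08 to 0.16 kg; z points up through the lid. Can be gripped anywhere round the side. Starts upright on the table to the right of the chamber; may be absent.
- jar_2: The same jar as jar_2_mid; origin at the centre of its underside.
- jar_3_mid (a point): Centre (16 mm above its underside) of a small round amber glass jar with a cream lid, 54 mm diameter, 32 mm high, 0.08 to 0.16 kg; z points up through the lid. Can be gripped anywhere round the side. Starts upright on the table to the right of the chamber; may be absent.
- jar_3: The same jar as jar_3_mid; origin at the centre of its underside.
- jar_4_mid (a point): Centre (16 mm above its underside) of a small round amber glass jar with a cream lid, 54 mm diameter, 32 mm high, 0.08 to 0.16 kg; z points up through the lid. Can be gripped anywhere round the side. Starts upright on the table to the right of the chamber; may be absent.
- jar_4: The same jar as jar_4_mid; origin at the centre of its underside.
- knob_near_left (a joint): Turn of the clamp knob nearest the robot on its left, rad: 0 to 0.25 at the start, grows as it is turned clockwise seen from above, hard stop (fully home) at 2.4. Its steel pressing finger sinks 3 mm per rad, swings in over the cover's edge at about 1.0, starts to press at 1.2 to 1.4 (half-way) and ends 3.6 mm lower. It stays where it is left; turning takes up to 0.3 N m.
- wing_near_left (a point): Grip point on the black wing of the knob nearest the robot on its left; wing 58 mm long, 12 thick, 32 high, orange mark at one end. The point is on the vertical axis, 11 mm below the wing's top, about 97 mm above the table when slack. Its x runs along the wing to the orange end, as does the steel finger (44 mm from the axis, top 25 mm below the point). Axes at x +-65, y +-110 mm from chamber_seat.
- knob_far_left (a joint): Turn of the clamp knob far from the robot on its left, rad: 0 to 0.25 at the start, grows as it is turned clockwise seen from above, hard stop (fully home) at 2.4. Its steel pressing finger sinks 3 mm per rad, swings in over the cover's edge at about 1.0, starts to press at 1.2 to 1.4 (half-way) and ends 3.6 mm lower. It stays where it is left; turning takes up to 0.3 N m.
- wing_far_left (a point): Grip point on the black wing of the knob far from the robot on its left; wing 58 mm long, 12 thick, 32 high, orange mark at one end. The point is on the vertical axis, 11 mm below the wing's top, about 97 mm above the table when slack. Its x runs along the wing to the orange end, as does the steel finger (44 mm from the axis, top 25 mm below the point). Axes at x +-65, y +-110 mm from chamber_seat.
- knob_far_right (a joint): Turn of the clamp knob far from the robot on its right, rad: 0 to 0.25 at the start, grows as it is turned clockwise seen from above, hard stop (fully home) at 2.4. Its steel pressing finger sinks 3 mm per rad, swings in over the cover's edge at about 1.0, starts to press at 1.2 to 1.4 (half-way) and ends 3.6 mm lower. It stays where it is left; turning takes up to 0.3 N m.
- wing_far_right (a point): Grip point on the black wing of the knob far from the robot on its right; wing 58 mm long, 12 thick, 32 high, orange mark at one end. The point is on the vertical axis, 11 mm below the wing's top, about 97 mm above the table when slack. Its x runs along the wing to the orange end, as does the steel finger (44 mm from the axis, top 25 mm below the point). Axes at x +-65, y +-110 mm from chamber_seat.
- knob_near_right (a joint): Turn of the clamp knob nearest the robot on its right, rad: 0 to 0.25 at the start, grows as it is turned clockwise seen from above, hard stop (fully home) at 2.4. Its steel pressing finger sinks 3 mm per rad, swings in over the cover's edge at about 1.0, starts to press at 1.2 to 1.4 (half-way) and ends 3.6 mm lower. It stays where it is left; turning takes up to 0.3 N m.
- wing_near_right (a point): Grip point on the black wing of the knob nearest the robot on its right; wing 58 mm long, 12 thick, 32 high, orange mark at one end. The point is on the vertical axis, 11 mm below the wing's top, about 97 mm above the table when slack. Its x runs along the wing to the orange end, as does the steel finger (44 mm from the axis, top 25 mm below the point). Axes at x +-65, y +-110 mm from chamber_seat.
- mix_bottle: Bystander behind the chamber, not to be disturbed: tall translucent bottle, 67 mm diameter, 214 mm high; origin at the centre of its underside.
- cream_jar: Bystander behind the chamber, not to be disturbed: pink-lidded white jar, 98 mm diameter, 59 mm high; origin at the centre of its underside.
- wash_bottle: Bystander behind the chamber, not to be disturbed: squeeze bottle with a bent tube, 109 x 85 mm, 298 mm high; origin at the centre of its underside.
Mind the look-alikes: they are no part of the job. Leave any brown, green or purple look-alike of the jar_1 alone.

How it is judged:
By the outcome, as a careful person would: the job done as asked, in the order asked, and still so for the second after the job is handed in, with the robot touching nothing.
Of jar_1, jar_2, jar_3, jar_4 only 2 to 4 are there at a start; the rules pass over those that are not, and their reading is None.
At some moment in a run one of jar_1, jar_2, jar_3, jar_4 may be knocked a few centimetres aside while the robot is not near it.
It also fails if it takes over 210 s, if anything falls off the work surface, if the arm or the gripper's body presses on something with over 40 N, if the wrist force passes 120 N, or if a joint passes its speed limit or range.

## Working session

There is one attempt and no reset: what is moved stays moved. The work goes in short steps, Python scripts to look and compute and a shell command to move; the robot and the scene stay as the last step left them, time stands still between calls to the robot, and variables do not carry over. Pictures are saved under pics/ and viewed, and the job is handed in when it is done.

```bash
ls; mkdir -p pics; python3 - <<'E'
from plant import readout, vision, r
import cv2
print(readout.get_state()); print(r.grasp_offset)
for n in ("top","side","wrist"):
    c=vision.get_calibration(n); print(n,c)
    cv2.imwrite(f"pics/{n}0.png",vision.capture(n))
E
```

```text
pics
{'time_s': 0.0, 'joints': array([-5.70601926e+01,  2.05914019e+01,  6.32719926e-01, -1.99073526e-02,
       -7.01320805e+01, -1.65077109e+01]), 'qd': array([ 0.07703213,  0.04091562,  0.01696691,  0.0092665 , -0.04615911,
       -0.03210806]), 'joint_torque': array([-6.73203385e-05, -5.82708943e+01,  2.93057066e+01,  6.99751899e+00,
        6.88341490e-03, -2.40185618e-04]), 'tcp_pos': array([ 0.19079464, -0.64697826,  0.22561569]), 'eef_rot': array([  4.85888649,  89.90732769, 111.28420258]), 'contact_force': array([-0.16257314, -1.12497512, -0.14794975]), 'moment': array([-0.00868991, -0.0175883 ,  0.00719935]), 'gripper_width': 0.0879614405132965}
0.0188
top {'intrinsics': array([[510.03054071,   0.        , 272.47116791],
       [  0.        , 510.03054071, 217.57523743],
       [  0.        ,   0.        ,   1.        ]]), 'pose': array([[ 0.01554834,  0.99306317, -0.11654955,  0.40412109],
       [-0.99967011,  0.01782233,  0.01849419, -0.05952062],
       [ 0.02044309,  0.11622355,  0.99301267,  1.34401599],
       [ 0.        ,  0.        ,  0.        ,  1.        ]])}
s
[... 253 characters left out ...]
3241427e-01],
       [-9.63221645e-02,  4.62038883e-01, -8.81613357e-01,
        -1.55078494e+00],
       [-4.21940117e-05,  8.85729928e-01,  4.64200919e-01,
         8.86118670e-01],
       [ 0.00000000e+00,  0.00000000e+00,  0.00000000e+00,
         1.00000000e+00]])}
wrist {'intrinsics': array([[293.26076325,   0.        , 275.16003931],
       [  0.        , 293.26076325, 207.18881419],
       [  0.        ,   0.        ,   1.        ]]), 'pose': array([[-0.28188388, -0.924123  , -0.25794992,  0.12110958],
       [ 0.95944761, -0.27113414, -0.07711389, -0.66828041],
       [ 0.00132369, -0.2692266 ,  0.96307595,  0.38169412],
       [ 0.        ,  0.        ,  0.        ,  1.        ]])}
```

View pics/top0.png

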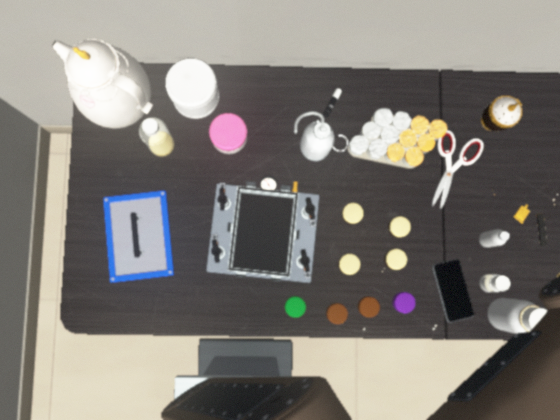

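View pics/side0.png

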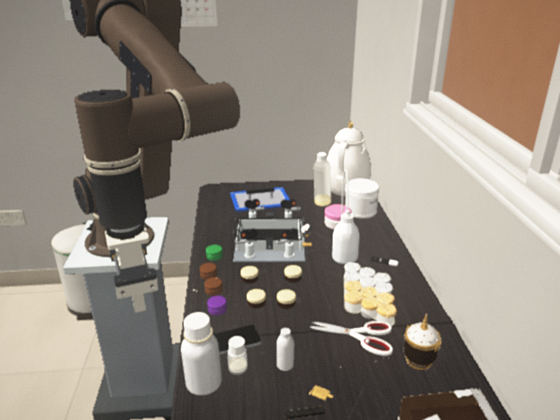

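View pics/wrist0.png

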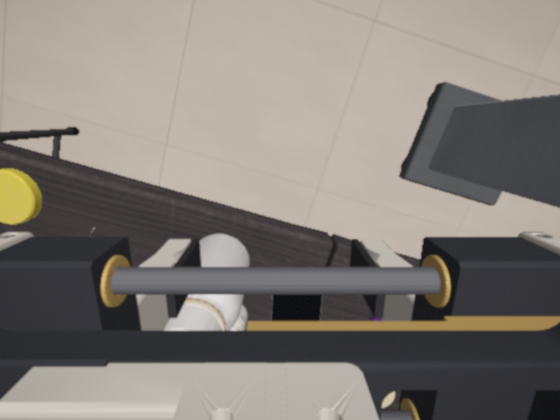

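The top view shows the chamber at about (264,232), the cover at (138,237) with a dark handle, and four cream lids at (353,213), (400,227), (349,264) and (396,259). The look-alikes are the green, brown, brown and purple lids in row ~305. Next I'll measure these positions.

```bash
cat > h.py <<'E'
import numpy as np, cv2
from plant import readout, vision, r
def ray(cal,u,v):
    K=cal["intrinsics"];P=cal["pose"]
    d=np.array([(u-K[0,2])/K[0,0],-(v-K[1,2])/K[1,1],-1.0])
    return P[:3,3],P[:3,:3]@d
def onz(cal,u,v,z):
    o,d=ray(cal,u,v); return o+d*(z-o[2])/d[2]
def proj(cal,p):
    K=cal["intrinsics"];P=cal["pose"]
    q=P[:3,:3].T@(np.asarray(p,float)-P[:3,3])
    return K[0,0]*q[0]/-q[2]+K[0,2], K[1,1]*(-q[1])/-q[2]+K[1,2]
def two(c1,p1,c2,p2):
    o1,d1=ray(c1,*p1);o2,d2=ray(c2,*p2)
    s=np.linalg.lstsq(np.c_[d1,-d2],o2-o1,rcond=None)[0]
    a=o1+s[0]*d1;b=o2+s[1]*d2
    return (a+b)/2,np.linalg.norm(a-b)
def blobs(m,mn=20):
    n,l,s,c=cv2.connectedComponentsWithStats(m.astype(np.uint8))
    return [(c[i].round(1).tolist(),int(s[i,4])) for i in range(1,n) if s[i,4]>=mn]
def st():
    s=readout.get_state()
    print("t %.2f"%s["time_s"],"tcp",(s["tcp_pos"]*1000).round(1),"rot",s["eef_rot"].round(2),"F",s["contact_force"].round(1),"M",s["moment"].round(2),"w %.1f"%(s["gripper_width"]*1000),"q",s["joints"].round(0))
def jars(save=None):
    c=vision.get_calibration("top");im=vision.capture("top")
    if save: cv2.imwrite(save,im)
    h=cv2.cvtColor(im,cv2.COLOR_BGR2HSV)
    m=cv2.inRange(h,(20,50,170),(35,140,255))
    for p,a in blobs(m,60): print("cream",p,a,(onz(c,*p,0.032)*1000).round(1))
    return im
E
python3 - <<'E'
from h import *
im=jars()
cv2.imwrite("pics/ch.png",cv2.resize(im[170:295,190:335],None,fx=5,fy=4.6,interpolation=cv2.INTER_CUBIC))
cv2.imwrite("pics/cv.png",cv2.resize(im[180:295,95:185],None,fx=5,fy=5,interpolation=cv2.INTER_CUBIC))
h=cv2.cvtColor(im,cv2.COLOR_BGR2HSV)
c=vision.get_calibration("top")
b=cv2.inRange(h,(105,150,80),(125,255,255))
cs,_=cv2.findContours(b,cv2.RETR_EXTERNAL,cv2.CHAIN_APPROX_NONE)
k=max(cs,key=cv2.contourArea); bx=cv2.boxPoints(cv2.minAreaRect(k));print(bx)
P=np.array([onz(c,*p,0.01) for p in bx])*1000; print(P.round(1),P.mean(0),[np.linalg.norm(P[i]-P[i-1]) for i in range(4)])
c2=vision.get_calibration("side");i2=vision.capture("side")
h2=cv2.cvtColor(i2,cv2.COLOR_BGR2HSV)
for p,a in blobs(cv2.inRange(h2,(20,40,150),(35,140,255)),30): print("side",p,a,(onz(c2,*p,0.032)*1000).round(1))
cv2.imwrite("pics/sch.png",cv2.resize(i2[175:280,210:330],None,fx=6,fy=5.6,interpolation=cv2.INTER_CUBIC))
E
```

```text
cream [81.3, 53.0] 104 [991.4 433.5  32. ]
cream [415.3, 140.5] 1572 [ 770.7 -459.7   32. ]
cream [161.7, 144.4] 378 [746.1 209.6  32. ]
cream [352.6, 212.8] 326 [ 574.4 -292.3   32. ]
cream [399.8, 226.3] 319 [ 541.2 -415.2   32. ]
cream [396.2, 259.0] 337 [ 456.3 -404.7   32. ]
cream [349.4, 264.0] 338 [ 441.5 -283.6   32. ]
[[101.57078 195.99324]
 [165.51459 189.90337]
 [173.73932 276.26294]
 [109.7955  282.35278]]
[[609.7 365.8  10. ]
 [629.2 199.1  10. ]
 [403.2 168.9  10. ]
 [385.  332.5  10. ]] [506.76526451 266.57465122  10.        ] [np.float64(227.19495984856127), np.float64(167.85655568681747), np.float64(228.0059027148864), np.float64(164.6719465901747)]
side [176.8, 95.1] 57 [  29.5 1881.4   32. ]
side [94.2, 165.7] 112 [-227.8  626.    32. ]
side [322.3, 199.9] 158 [746.1 175.5  32. ]
side [292.8, 270.6] 162 [ 575.1 -300.5   32. ]
side [248.9, 271.4] 162 [ 441.9 -291.9   32. ]
side [368.7, 297.4] 965 [ 771.9 -453.3   32. ]
side [255.8, 295.1] 196 [ 457.  -412.1   32. ]
side [286.0, 295.7] 205 [ 541.7 -423.1   32. ]
side [200.8, 338.2] 70 [ 311.1 -576.4   32. ]
side [316.9, 392.8] 70 [ 573.5 -777.6   32. ]
```

View pics/ch.png

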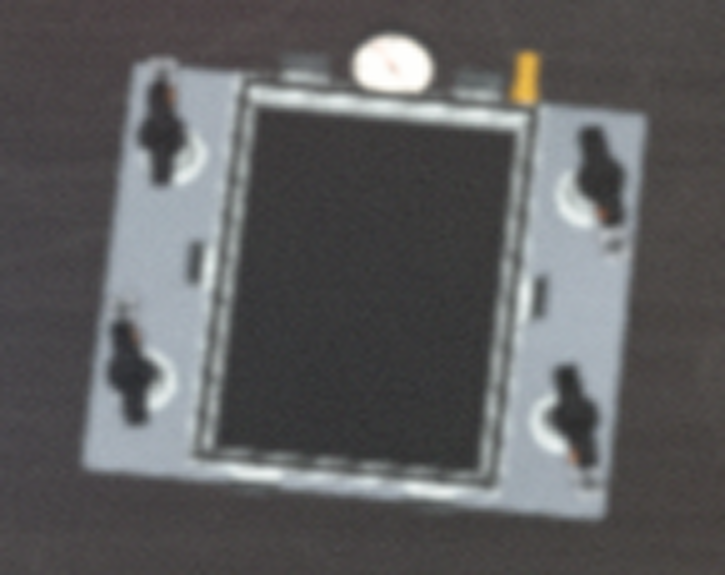

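View pics/cv.png

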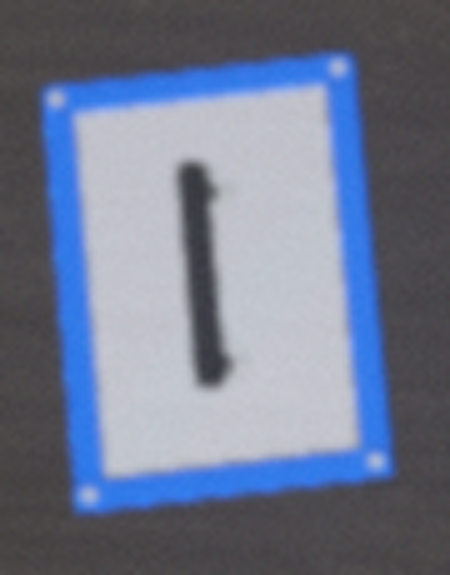

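View pics/sch.png

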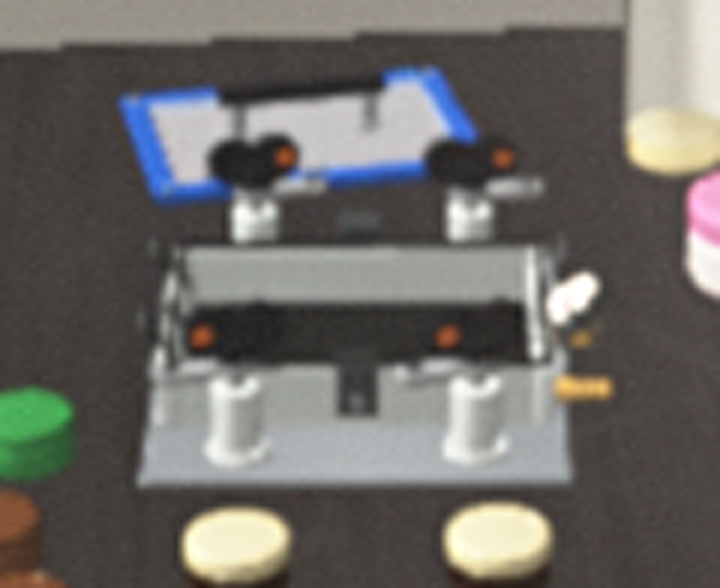

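Lid positions agree between the two views in x. The side y is biased because the mask includes the lid's flank. The left wings have their orange ends away from the robot, the right ones toward it. Next is the chamber pose.

```bash
python3 - <<'E'
from h import *
c=vision.get_calibration("top");im=vision.capture("top")
def f(x,y): return 190+(x+.5)/5-.5,170+(y+.5)/4.6-.5
def ana(name,pts,z):
    P=np.array([onz(c,*f(*p),z) for p in pts])*1000
    # order FL, FR, NR, NL
    ax=(P[0]+P[1]-P[2]-P[3]); ay=(P[0]+P[3]-P[1]-P[2])
    print(name,P.mean(0).round(1),"yaw x",np.degrees(np.arctan2(ax[1],ax[0])).round(2),"yaw y",np.degrees(np.arctan2(-ay[0],ay[1])).round(2),"len",np.linalg.norm(ax)/2,np.linalg.norm(ay)/2)
ana("plate",[(133,62),(648,112),(605,520),(83,468)],.008)
ana("rim",[(240,74),(540,105),(493,488),(195,458)],.046)
ana("knobs",[(163,132),(600,180),(575,418),(133,376)],.108)
ana("inner",[(258,108),(520,130),(480,472),(215,447)],.046)
h=cv2.cvtColor(im,cv2.COLOR_BGR2HSV)
m=(cv2.inRange(h,(95,20,90),(130,110,255)))
cv2.imwrite("pics/m.png",m)
m[:, :195]=0;m[:,330:]=0
m[:170]=0;m[290:]=0
k=cv2.findContours(m,cv2.RETR_EXTERNAL,cv2.CHAIN_APPROX_NONE)[0]
pts=np.vstack([q for q in k if cv2.contourArea(q)>30])
bx=cv2.boxPoints(cv2.minAreaRect(pts))
P=np.array([onz(c,*p,0.008) for p in bx])*1000;print(bx,P.round(1),P.mean(0))
# handle bar
g=im[180:295,95:185].max(2)<90
hp=np.zeros(im.shape[:2],np.uint8);hp[208:262,125:150]=(im[208:262,125:150].max(2)<90)
for p,a in blobs(hp): print("bar",p,a,(onz(c,*p,.047)*1000).round(1))
kk=max(cv2.findContours(hp,0,1)[0],key=cv2.contourArea);b=cv2.boxPoints(cv2.minAreaRect(kk));print((np.array([onz(c,*p,.047) for p in b])*1000).round(1))
# orange marks in side
i2=vision.capture("side");c2=vision.get_calibration("side")
h2=cv2.cvtColor(i2,cv2.COLOR_BGR2HSV)
for p,a in blobs(cv2.inRange(h2[170:290,200:330],(3,120,100),(15,255,255)),3): 
    p=[p[0]+200,p[1]+170];print(p,a,(onz(c2,*p,.1)*1000).round(1))
for p,a in blobs(cv2.inRange(h[170:290,195:330],(3,90,60),(15,255,255)),2): 
    p=[p[0]+195,p[1]+170];print('top',p,a,(onz(c,*p,.105)*1000).round(1))
E
```

```text
plate [521.5 -60.5   8. ] yaw x -4.97 yaw y -5.13 len 234.56576592161667 274.0366947318783
rim [523.2 -60.2  46. ] yaw x -5.26 yaw y -5.35 len 215.0489443134088 153.6823963047121
knobs [519.4 -60.4 108. ] yaw x -4.95 yaw y -5.38 len 128.66769468065658 215.14397773113433
inner [518.5 -60.9  46. ] yaw x -5.37 yaw y -4.56 len 190.8209208539443 135.17398612606135
[[205.30956 271.47302]
 [214.70732 183.36879]
 [319.34344 194.52997]
 [309.94568 282.63422]] [[ 416.8   87.9    8. ]
 [ 649.5   70.2    8. ]
 [ 624.8 -208.     8. ]
 [ 392.2 -184.6    8. ]] [520.82877636 -58.60018947   8.        ]
bar [134.9, 234.4] 167 [507.1 264.7  47. ]
[[561.4 277.   47. ]
 [562.6 265.4  47. ]
 [455.4 251.3  47. ]
 [454.2 262.8  47. ]]
[257.0, 202.7] 7 [484.9  38.  100. ]
[293.3, 203.0] 7 [613.4  23.1 100. ]
[242.9, 234.7] 9 [ 429.  -185.4  100. ]
[283.9, 234.7] 9 [ 557.9 -197.9  100. ]
[206.4, 268.7] 160 [ 321.7 -367.1  100. ]
[211.9, 282.7] 166 [ 339.1 -436.4  100. ]
```

```bash
cat >> h.py <<'E'
from scipy.spatial.transform import Rotation as Ro
def go(x=None,y=None,z=None,yaw=None):
    s=readout.get_state();R=Ro.from_euler("xyz",s["eef_rot"],degrees=True).as_matrix()
    p=s["tcp_pos"]*1000;jy=np.degrees(np.arctan2(R[1,2],R[0,2]))
    print("t %.1f tcp"%s["time_s"],p.round(1),"jaw %.1f"%jy,"tilt",R[:,0].round(3),"F",s["contact_force"].round(1),"Mz %.2f"%s["moment"][2],"w %.1f"%(s["gripper_width"]*1000),"j6 %.0f"%s["joints"][5])
    t=[None if a is None else round((a-b)/40,3) for a,b in zip((x,y,z),p)]
    if yaw is not None: t.append(round(((yaw-jy+90)%180-90)/5,2))
    print("units:",t)
if __name__=="__main__":
    import sys
    a=[None if q=="-" else float(q) for q in sys.argv[1:]]
    go(*a)
E
python3 h.py 574.5 -293 150 -5.1; python3 -m handwheel '[[[0,0,0,0]]]' 70 12
```

```text
t 0.3 tcp [ 190.9 -647.3  226.3] jaw 106.4 tilt [-0.  0. -1.] F [-0.5 -0.5 -0.9] Mz -0.04 w 87.5 j6 -17
units: [np.float64(9.59), np.float64(8.858), np.float64(-1.909), np.float64(13.69)]
time_s: 0.45
tcp_pos: [0.1909, -0.6473, 0.2263]
eef_rot: [8.6, 90.0, 115.0]
contact_force: [0.2, -0.3, 0.3]
gripper_width: 0.0835
```

```bash
python3 -m handwheel '[[[0,1,1,0],[0,1,1,0],[0,1,0.5,0],[0,1,0,0],[0.8,1,0,1],[1,1,0,1],[1,1,0,1],[1,1,0,1]]]'; python3 h.py 574.5 -293 150 -5.1
```

```text
time_s: 1.25
tcp_pos: [0.3252, -0.3429, 0.3196]
eef_rot: [-4.5, 89.8, 122.1]
contact_force: [1.2, -1.0, 0.6]
gripper_width: 0.0699
t 1.2 tcp [ 325.2 -342.9  319.6] jaw 126.5 tilt [-0.002  0.003 -1.   ] F [ 1.2 -1.   0.6] Mz 0.05 w 69.9 j6 -31
units: [np.float64(6.234), np.float64(1.247), np.float64(-4.239), np.float64(9.67)]
```

```bash
python3 -m handwheel '[[[1,0,0,1],[1,0,0,1],[1,0.2,-0.2,1],[1,0.2,-0.5,1],[1,0.2,-0.5,1],[1,0,-0.5,1],[0,0,0,1],[0,0,0,1]]]'; python3 h.py 574.5 -293 150 -5.1
```

```text
time_s: 2.05
tcp_pos: [0.5791, -0.3104, 0.2508]
eef_rot: [-125.8, 89.6, 43.0]
contact_force: [-1.2, -0.4, 0.4]
gripper_width: 0.0704
t 2.0 tcp [ 579.1 -310.4  250.8] jaw 168.8 tilt [ 0.005  0.005 -1.   ] F [-1.2 -0.4  0.4] Mz 0.01 w 70.4 j6 0
units: [np.float64(-0.116), np.float64(0.436), np.float64(-2.52), np.float64(1.22)]
```

```bash
python3 -m handwheel '[[[-0.1,0.4,0,1],[0,0,0,0.2]]]'; python3 - <<'E'
from h import *
c=vision.get_calibration("wrist");im=vision.capture("wrist");cv2.imwrite("pics/w1.png",im)
print(c["pose"].round(3))
h=cv2.cvtColor(im,cv2.COLOR_BGR2HSV)
for p,a in blobs(cv2.inRange(h,(20,50,150),(35,140,255)),200): print(p,a,(onz(c,*p,.032)*1000).round(1))
jars("pics/t1.png")
E
python3 h.py 574.5 -293 40 -5.1
```

```text
time_s: 2.25
tcp_pos: [0.5754, -0.2938, 0.2487]
eef_rot: [-98.7, 89.7, 76.4]
contact_force: [-0.1, -0.1, -0.5]
gripper_width: 0.0701
[[-0.996 -0.082 -0.024  0.569]
 [ 0.085 -0.958 -0.274 -0.368]
 [-0.001 -0.275  0.961  0.404]
 [ 0.     0.     0.     1.   ]]
[93.8, 21.6] 863 [ 761.9 -493.8   32. ]
[141.9, 281.8] 552 [ 776.8 -167.5   32. ]
cream [81.2, 52.9] 115 [991.7 433.8  32. ]
cream [417.1, 120.5] 89 [ 825.5 -465.4   32. ]
cream [163.1, 145.0] 325 [744.6 205.9  32. ]
cream [351.8, 211.8] 265 [ 576.9 -290.2   32. ]
cream [403.4, 226.0] 189 [ 542.2 -424.6   32. ]
cream [396.1, 258.2] 283 [ 458.3 -404.5   32. ]
cream [349.3, 263.8] 331 [ 442.  -283.4   32. ]
t 2.4 tcp [ 575.5 -294.8  248.8] jaw 175.0 tilt [ 0.002  0.005 -1.   ] F [ 0.2 -0.2  0.3] Mz -0.01 w 69.9 j6 5
units: [np.float64(-0.025), np.float64(0.045), np.float64(-5.22), np.float64(-0.01)]
```

View pics/w1.png

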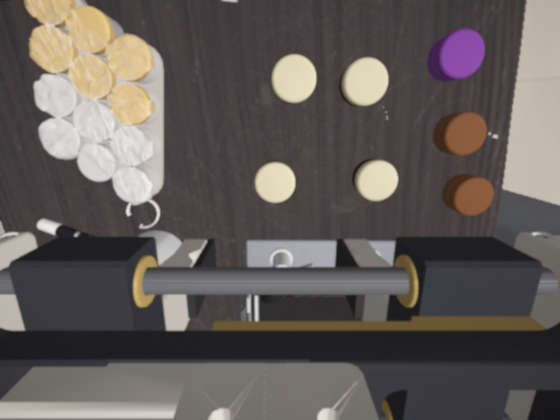

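```bash
python3 - <<'E'
from h import *
c=vision.get_calibration("wrist");im=cv2.imread("pics/w1.png")
h=cv2.cvtColor(im,cv2.COLOR_BGR2HSV);print(h[80,294],h[182,275])
for p,a in blobs(cv2.inRange(h,(20,20,170),(35,140,255)),500): print(p,a,(onz(c,*p,.032)*1000).round(1))
E
```

```text
[ 22  42 227] [ 22  42 229]
[93.8, 21.6] 863 [ 761.4 -495.7   32. ]
[294.1, 78.0] 1638 [ 542.4 -417.6   32. ]
[366.0, 81.0] 1617 [ 458.4 -406.8   32. ]
[377.4, 180.3] 1248 [ 444.3 -286.7   32. ]
[275.1, 182.1] 1252 [ 575.6 -296.1   32. ]
```

The wrist view shows the four lids at (275,182), (377,180), (294,78) and (366,81). Ray-cast positions match the top camera within 3 mm. I'll descend on jar A at about (575,-294).

```bash
python3 -m handwheel '[[[0,0,-1,0],[0,0,-1,0],[0,0,-1,0],[0,0,-1,0],[0,0,-0.7,0],[0,0,0,0]]]' 74; python3 h.py 575 -294.5 4 -5.1
```

```text
time_s: 2.95
tcp_pos: [0.5766, -0.2982, 0.0596]
eef_rot: [-165.8, 89.3, 8.5]
contact_force: [-0.7, 0.5, -0.1]
gripper_width: 0.0741
t 3.0 tcp [ 576.6 -298.2   59.6] jaw 174.3 tilt [ 0.011  0.002 -1.   ] F [-0.7  0.5 -0.1] Mz 0.01 w 74.1 j6 5
units: [np.float64(-0.039), np.float64(0.093), np.float64(-1.39), np.float64(0.13)]
```

```bash
python3 -m handwheel '[[[-0.04,0.09,-0.5,0.1],[0,0,-0.5,0],[0,0,-0.35,0],[0,0,0,0]]]'; python3 h.py 575 -294.5 4 -5.1
```

```text
time_s: 3.35
tcp_pos: [0.5785, -0.2972, 0.0098]
eef_rot: [-178.3, 89.0, -3.7]
contact_force: [-1.6, 0.4, 0.0]
gripper_width: 0.0742
t 3.4 tcp [ 578.5 -297.2    9.8] jaw 174.6 tilt [ 0.018 -0.001 -1.   ] F [-1.6  0.4  0. ] Mz -0.02 w 74.2 j6 5
units: [np.float64(-0.089), np.float64(0.068), np.float64(-0.144), np.float64(0.06)]
```

```bash
python3 -m handwheel '[[[-0.09,0.07,-0.14,0],[0,0,0,0]]]'; python3 h.py 575 -294.5 4 -5.1;  python3 -m handwheel '[[[0,0,0,0],[0,0,0,0],[0,0,0,0],[0,0,0,0],[0,0,0,0]]]' 46 12; python3 h.py 575 -294.5 4 -5.1
```

```text
time_s: 3.55
tcp_pos: [0.5762, -0.295, 0.0062]
eef_rot: [179.6, 88.8, -5.9]
contact_force: [0.1, -0.1, -0.8]
gripper_width: 0.074
t 3.5 tcp [ 576.2 -295.     6.2] jaw 174.6 tilt [ 0.021 -0.002 -1.   ] F [ 0.1 -0.1 -0.8] Mz -0.01 w 74.0 j6 5
units: [np.float64(-0.03), np.float64(0.012), np.float64(-0.056), np.float64(0.07)]
time_s: 4.05
tcp_pos: [0.5778, -0.2953, 0.0092]
eef_rot: [178.1, 88.6, -7.4]
contact_force: [-0.6, 0.1, -1.8]
gripper_width: 0.0517
t 4.0 tcp [ 577.8 -295.3    9.2] jaw 174.6 tilt [ 0.025 -0.003 -1.   ] F [-0.6  0.1 -1.8] Mz -0.02 w 51.7 j6 5
units: [np.float64(-0.07), np.float64(0.02), np.float64(-0.13), np.float64(0.07)]
```

```bash
python3 -m handwheel '[[[0,0,0.4,0],[0,0,0.8,0],[0,0,1,0],[0,0,1,0],[0,0,1,0],[0,0,0,0]]]'; python3 h.py 567 -99 160 -5.1
```

```text
time_s: 4.65
tcp_pos: [0.5744, -0.2947, 0.1806]
eef_rot: [179.2, 89.0, -6.3]
contact_force: [0.7, 0.1, -0.9]
gripper_width: 0.0514
t 4.7 tcp [ 574.4 -294.7  180.6] jaw 174.5 tilt [ 0.018 -0.002 -1.   ] F [ 0.7  0.1 -0.9] Mz -0.06 w 51.4 j6 4
units: [np.float64(-0.185), np.float64(4.891), np.float64(-0.516), np.float64(0.07)]
```

```bash
python3 -m handwheel '[[[0,1,0,0],[0,1,0,0],[0,1,0,0],[0,1,0,0],[0,1,0,0],[-0.05,1,0,0],[-0.05,0.6,0,0],[0,0,0,0]]]'; python3 h.py 567.5 -29 100 -5.1
```

```text
time_s: 5.45
tcp_pos: [0.5679, -0.0223, 0.1793]
eef_rot: [-177.8, 88.9, -3.6]
contact_force: [0.4, 0.6, -0.7]
gripper_width: 0.0517
t 5.5 tcp [567.9 -22.3 179.3] jaw 174.3 tilt [ 0.019 -0.001 -1.   ] F [ 0.4  0.6 -0.7] Mz 0.00 w 51.7 j6 -24
units: [np.float64(-0.009), np.float64(-0.167), np.float64(-1.981), np.float64(0.13)]
```

```bash
python3 -m handwheel '[[[0,-0.17,-1,0.1],[0,0,-1,0],[0,0,-1,0],[0,0,0,0]]]'; python3 h.py 567.5 -29 20 -5.1
```

```text
time_s: 5.85
tcp_pos: [0.5683, -0.0289, 0.0572]
eef_rot: [-175.0, 88.6, -0.1]
contact_force: [-0.9, 0.1, -1.3]
gripper_width: 0.0518
t 5.8 tcp [568.3 -28.9  57.2] jaw 174.9 tilt [ 0.024 -0.    -1.   ] F [-0.9  0.1 -1.3] Mz 0.00 w 51.8 j6 -23
units: [np.float64(-0.019), np.float64(-0.002), np.float64(-0.931), np.float64(-0.01)]
```

```bash
python3 - <<'E'
from h import *
im=vision.capture("side")
cv2.imwrite("pics/s2.png",cv2.resize(im[165:285,200:340],None,fx=5.5,fy=5,interpolation=cv2.INTER_CUBIC))
E
```

```text
(no output)
```

View pics/s2.png

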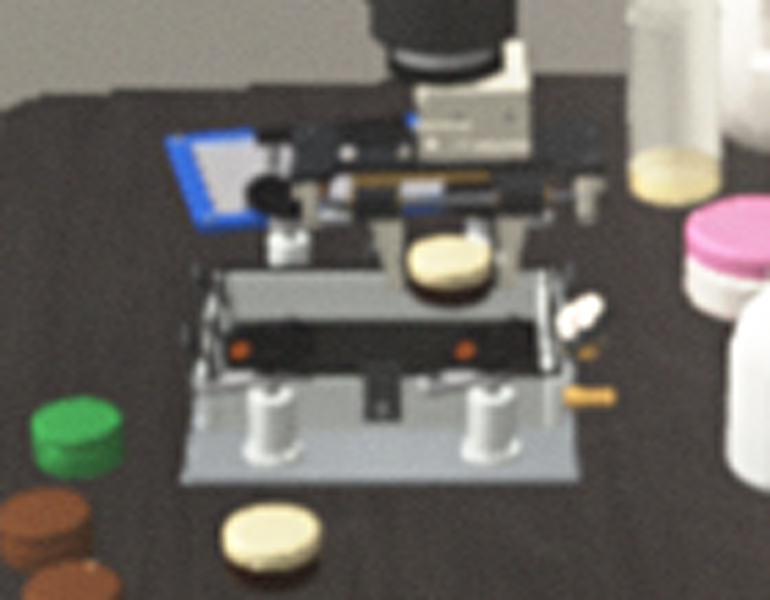

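The side view shows the jar held level above the chamber's far half, clear of the walls.

```bash
python3 -m handwheel '[[[0,0,-0.6,0],[0,0,-0.2,0],[0,0,-0.05,0],[0,0,-0.05,0]]]'; python3 h.py 567.5 -29 17 -5.1
```

```text
time_s: 6.3
tcp_pos: [0.5761, -0.0289, 0.031]
eef_rot: [-173.8, 87.9, 1.3]
contact_force: [-0.3, -0.1, -1.6]
gripper_width: 0.0515
t 6.3 tcp [576.1 -28.9  31. ] jaw 175.0 tilt [ 0.037  0.001 -0.999] F [-0.3 -0.1 -1.6] Mz 0.00 w 51.5 j6 -23
units: [np.float64(-0.214), np.float64(-0.002), np.float64(-0.351), np.float64(-0.03)]
```

```bash
cat > q.py <<'E'
from plant import readout
s=readout.get_state();print(s["joints"].round(3),s["joint_torque"].round(1),s["qd"].round(2),s["contact_force"].round(1),s["moment"].round(2))
E
python3 q.py; python3 -m handwheel '[[[-0.2,0,0,0]]]';python3 q.py; python3 -m handwheel '[[[0,0,0,0]]]';python3 q.py;  python3 h.py 567.5 -29 17 -5.1
```

```text
[ 16.95   21.792 -27.347   0.927 -38.798 -22.608] [ -0.  -51.2  20.7   5.    0.1   0. ] [-0.18  0.67  0.21  0.43  2.22  0.03] [-0.3 -0.1 -1.6] [0.07 0.22 0.  ]
time_s: 6.4
tcp_pos: [0.5695, -0.0287, 0.0323]
eef_rot: [-173.4, 87.7, 1.7]
contact_force: [-0.7, -0.1, -1.4]
gripper_width: 0.0518
[ 17.196  21.131 -28.284   0.984 -38.387 -22.894] [ -0.5 -49.1  21.6   5.   -0.    0.2] [  2.65  -8.   -11.26   0.04   3.71  -3.09] [-0.7 -0.1 -1.4] [0.02 0.27 0.03]
time_s: 6.5
tcp_pos: [0.5688, -0.0288, 0.0333]
eef_rot: [-172.9, 87.7, 2.1]
contact_force: [0.9, -0.6, -0.8]
gripper_width: 0.0519
[ 17.21   20.982 -28.351   0.97  -38.43  -22.908] [  0.1 -50.6  21.    5.1   0.3  -0. ] [-0.1  -0.14  1.88  0.72 -0.19  0.28] [ 0.9 -0.6 -0.8] [0.03 0.25 0.03]
t 6.5 tcp [568.8 -28.8  33.3] jaw 175.0 tilt [ 0.04   0.002 -0.999] F [ 0.9 -0.6 -0.8] Mz 0.03 w 51.9 j6 -23
units: [np.float64(-0.031), np.float64(-0.006), np.float64(-0.406), np.float64(-0.03)]
```

```bash
python3 -m handwheel '[[[-0.05,0,-0.2,0],[-0.05,0,-0.15,0],[-0.05,0,-0.1,0]]]';python3 q.py;  python3 h.py 567.5 -29 17 -5.1
```

```text
time_s: 6.8
tcp_pos: [0.5643, -0.0282, 0.0166]
eef_rot: [-171.7, 87.4, 3.4]
contact_force: [5.1, 0.2, 11.7]
gripper_width: 0.0517
[ 17.437  21.896 -30.048   1.101 -35.502 -23.219] [  0.  -45.9  14.7   2.9  -1.6   0. ] [ 0.7   1.29 -3.23  1.52  8.34 -0.97] [ 5.1  0.2 11.7] [-0.34 -1.68 -0.03]
t 6.8 tcp [564.3 -28.2  16.6] jaw 175.1 tilt [ 0.046  0.003 -0.999] F [ 5.1  0.2 11.7] Mz -0.03 w 51.7 j6 -23
units: [np.float64(0.08), np.float64(-0.02), np.float64(0.01), np.float64(-0.04)]
```

```bash
python3 -m handwheel '[[[0.03,0,0.02,0],[0,0,0,0],[0,0,0,0]]]' 62;  python3 h.py 567.5 -29 17 -5.1; python3 -m handwheel '[[[0,0,0.3,0],[0,0,0.6,0],[0,0,1,0],[0,0,1,0],[0,-1,1,0],[0,-1,0,0],[0,-1,0,0]]]';python3 q.py;  python3 h.py 443 -285 180 -5.1
```

```text
time_s: 7.1
tcp_pos: [0.565, -0.0282, 0.0166]
eef_rot: [-172.3, 87.5, 2.8]
contact_force: [0.5, 0.3, 0.4]
gripper_width: 0.0615
t 7.1 tcp [565.  -28.2  16.6] jaw 175.1 tilt [ 0.044  0.002 -0.999] F [0.5 0.3 0.4] Mz 0.02 w 61.5 j6 -23
units: [np.float64(0.062), np.float64(-0.019), np.float64(0.01), np.float64(-0.04)]
time_s: 7.8
tcp_pos: [0.564, -0.143, 0.179]
eef_rot: [-175.2, 87.4, 0.4]
contact_force: [0.3, -0.6, -0.7]
gripper_width: 0.0617
[  5.175  12.361 -17.469   0.264 -57.53   -9.754] [  4.8 -48.5  26.8   6.7   0.2  -1.4] [-43.66   5.35  15.06  -1.27  -5.3   45.7 ] [ 0.3 -0.6 -0.7] [ 0.01  0.19 -0.02]
t 7.8 tcp [ 564. -143.  179.] jaw 175.6 tilt [ 0.046  0.    -0.999] F [ 0.3 -0.6 -0.7] Mz -0.02 w 61.7 j6 -10
units: [np.float64(-3.025), np.float64(-3.551), np.float64(0.026), np.float64(-0.13)]
```

```bash
python3 -m handwheel '[[[-0.4,-1,0,0],[-0.9,-1,0,0],[-0.9,-1,0,0],[-0.9,-0.4,0,0]]]' 74;python3 q.py;  python3 - <<'E'
from h import *
jars("pics/t2.png"); go(443,-285,60,-5.1)
E
```

```text
time_s: 8.2
tcp_pos: [0.4452, -0.279, 0.1837]
eef_rot: [-177.3, 87.0, -1.7]
contact_force: [0.1, -0.1, 1.3]
gripper_width: 0.0738
[-11.032   6.811 -23.403  -0.574 -56.853   6.957] [  3.3 -33.4  28.7   6.4   0.1  -0.4] [-26.37 -23.71 -26.51  -2.01   2.85  26.51] [ 0.1 -0.1  1.3] [-0.06  0.3   0.01]
cream [81.3, 53.1] 94 [991.2 433.5  32. ]
cream [415.3, 140.5] 1582 [ 770.7 -459.7   32. ]
cream [162.3, 144.8] 351 [745.1 208.   32. ]
cream [400.0, 224.8] 262 [ 545.2 -415.8   32. ]
t 8.2 tcp [ 439.8 -279.1  183.6] jaw 175.5 tilt [ 0.05  -0.    -0.999] F [-7.8 -0.6 -2.7] Mz 0.02 w 73.8 j6 7
units: [np.float64(0.08), np.float64(-0.146), np.float64(-3.09), np.float64(-0.12)]
```

View pics/t2.png

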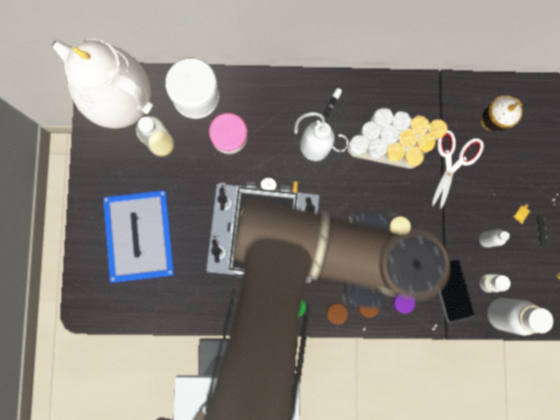

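Tilt drifts slowly in world +x and cannot be commanded directly. A yaw turn about world z carries the tilt with it, so I'll turn about 150° here to let the drift cancel. The round jars can be gripped from any side.

```bash
for i in 1 ; do python3 -m handwheel '[[[0,0,0,-1],[0,0,0,-1],[0,0,0,-1],[0,0,0,-1],[0,0,0,-1],[0,0,0,-1],[0,0,0,-1],[0,0,0,-1]]]' >/dev/null; done; python3 h.py 443 -285 60 -5.1;  python3 -m handwheel '[[[0,0,0,-1],[0,0,0,-1],[0,0,0,-1],[0,0,0,-1],[0,0,0,-1],[0,0,0,-1],[0,0,0,-1],[0,0,0,-1]]]' >/dev/null;  python3 h.py 443 -285 60 -5.1; python3 q.py
```

```text
t 9.1 tcp [ 435.1 -281.2  192.5] jaw 133.6 tilt [ 0.043 -0.037 -0.998] F [ 0.7 -0.4  0.2] Mz -0.00 w 74.3 j6 -38
units: [np.float64(0.197), np.float64(-0.096), np.float64(-3.312), np.float64(8.25)]
t 9.8 tcp [ 433.8 -280.5  200.6] jaw 91.9 tilt [ 0.013 -0.059 -0.998] F [ 0.6  0.3 -0.7] Mz 0.03 w 73.8 j6 -81
units: [np.float64(0.23), np.float64(-0.112), np.float64(-3.514), np.float64(16.6)]
[ -8.572   5.187 -24.696   3.782 -58.94  -81.434] [ -0.1 -34.8  27.2   6.5   0.1   1.5] [  1.07   0.59   1.32   1.29  -3.55 -53.38] [ 0.6  0.3 -0.7] [0.14 0.01 0.03]
```

```bash
 python3 -m handwheel '[[[0,0,0,-1],[0,0,0,-1],[0,0,0,-1],[0,0,0,-1],[0,0,0,-1],[0,0,0,-1],[0,0,0,-1],[0,0,0,-1]]]' >/dev/null;  python3 h.py 443 -285 60 20; python3 -m handwheel '[[[0,0,0,-1],[0,0,0,-1],[0,0,0,-1],[0,0,0,-1],[0,0,0,-1]]]' >/dev/null; python3 h.py 443 -285 60 20; python3 q.py
```

```text
t 10.7 tcp [ 432.4 -279.8  208.6] jaw 50.1 tilt [-0.025 -0.055 -0.998] F [ 0.8 -0.4 -0.2] Mz -0.05 w 74.1 j6 -123
units: [np.float64(0.265), np.float64(-0.13), np.float64(-3.715), np.float64(-6.03)]
t 11.2 tcp [ 431.5 -279.3  213.6] jaw 24.1 tilt [-0.044 -0.04  -0.998] F [0.7 0.4 0.8] Mz -0.03 w 74.0 j6 -148
units: [np.float64(0.288), np.float64(-0.142), np.float64(-3.839), np.float64(-0.81)]
[  -8.92     6.489  -21.046    2.935  -64.625 -148.292] [  0.2 -37.   27.4   6.7  -0.1   1.4] [ -1.32   0.99   3.43  -2.13  -4.42 -49.42] [0.7 0.4 0.8] [ 0.   -0.13 -0.03]
```

```bash
A='[[[0,0,-0.03,1],[0,0,-0.03,1],[0,0,-0.03,1],[0,0,-0.03,1],[0,0,-0.03,1],[0,0,-0.03,1],[0,0,-0.03,1],[0,0,-0.03,1]]]'; echo skip; python3 -m handwheel '[[[0,0,-0.03,1],[0,0,-0.03,1],[0,0,-0.03,1],[0,0,-0.03,1],[0,0,-0.03,1],[0,0,-0.03,1],[0,0,-0.03,1],[0,0,-0.03,1]]]' >/dev/null;  python3 h.py 443 -285 60 20; python3 -m handwheel '[[[0,0,-0.03,1],[0,0,-0.03,1],[0,0,-0.03,1],[0,0,-0.03,1],[0,0,-0.03,1],[0,0,-0.03,1],[0,0,-0.03,1],[0,0,-0.03,1]]]' >/dev/null;  python3 h.py 443 -285 60 20; python3 -m handwheel '[[[0,0,-0.03,1],[0,0,-0.03,1],[0,0,-0.03,1],[0,0,-0.03,1],[0,0,-0.03,1],[0,0,-0.03,1],[0,0,-0.03,1],[0,0,-0.03,1]]]' >/dev/null;  python3 h.py 443 -285 60 20;python3 -m handwheel '[[[0,0,-0.03,1],[0,0,-0.03,1],[0,0,-0.03,1],[0,0,-0.03,1],[0,0,-0.03,1],[0,0,-0.03,1],[0,0,-0.03,1],[0,0,-0.03,1]]]' >/dev/null;  python3 h.py 443 -285 60 20
```

```text
skip
t 11.9 tcp [ 430.4 -278.8  211.6] jaw 65.3 tilt [-0.001 -0.058 -0.998] F [ 0.2  0.8 -0.1] Mz 0.05 w 74.6 j6 -108
units: [np.float64(0.315), np.float64(-0.154), np.float64(-3.79), np.float64(-9.06)]
t 12.8 tcp [ 428.8 -278.1  209.6] jaw 107.0 tilt [ 0.044 -0.044 -0.998] F [-0.4  1.3  1. ] Mz 0.03 w 74.3 j6 -65
units: [np.float64(0.354), np.float64(-0.173), np.float64(-3.74), np.float64(-17.4)]
t 13.6 tcp [ 427.2 -277.2  207.6] jaw 148.7 tilt [ 0.067 -0.003 -0.998] F [ 0.1 -0.4  0.1] Mz -0.03 w 74.2 j6 -20
units: [np.float64(0.395), np.float64(-0.195), np.float64(-3.691), np.float64(10.26)]
t 14.3 tcp [ 425.7 -276.2  205.8] jaw -169.5 tilt [ 0.058  0.044 -0.997] F [-0.4 -1.1 -0.1] Mz -0.02 w 73.9 j6 26
units: [np.float64(0.433), np.float64(-0.219), np.float64(-3.644), np.float64(1.9)]
```

```bash
python3 -m handwheel '[[[0,0,-0.03,1],[0,0,-0.03,1],[0,0,-0.03,1],[0,0,-0.03,1],[0,0,-0.03,1],[0,0,-0.03,1],[0,0,-0.03,1],[0,0,-0.03,1]]]' >/dev/null;  python3 h.py 443 -285 60 155; python3 -m handwheel '[[[0,0,-0.03,1],[0,0,-0.03,1],[0,0,-0.03,1],[0,0,-0.03,1],[0,0,-0.03,1],[0,0,-0.03,1],[0,0,-0.03,1],[0,0,-0.03,1]]]' >/dev/null;  python3 h.py 443 -285 60 155; python3 -m handwheel '[[[0,0,-0.03,1],[0,0,-0.03,1],[0,0,-0.03,1],[0,0,-0.03,1],[0,0,-0.03,1],[0,0,-0.03,1],[0,0,-0.03,1],[0,0,-0.03,1]]]' >/dev/null;  python3 h.py 443 -285 60 155;python3 q.py
```

```text
t 15.2 tcp [ 424.3 -275.3  203.8] jaw -127.7 tilt [ 0.019  0.073 -0.997] F [-0.6  0.7  0.1] Mz 0.05 w 74.3 j6 69
units: [np.float64(0.467), np.float64(-0.242), np.float64(-3.596), np.float64(-15.45)]
t 15.9 tcp [ 423.  -274.5  201.8] jaw -85.9 tilt [-0.029  0.068 -0.997] F [ 0.1  1.3 -0.1] Mz 0.00 w 74.1 j6 109
units: [np.float64(0.499), np.float64(-0.263), np.float64(-3.545), np.float64(12.19)]
t 16.8 tcp [ 421.9 -273.7  199.7] jaw -44.2 tilt [-0.063  0.032 -0.998] F [-0.9  0.2  0.3] Mz -0.00 w 74.1 j6 148
units: [np.float64(0.527), np.float64(-0.282), np.float64(-3.494), np.float64(3.83)]
[-11.452   8.043 -19.458  -1.2   -66.396 147.847] [ -0.3 -38.8  27.5   6.3  -0.3  -1.4] [ 2.78 -0.36 -2.42  3.6   1.25 47.63] [-0.9  0.2  0.3] [-0.28 -0.08 -0.  ]
```

```bash
python3 -m handwheel '[[[0.25,-0.14,-0.7,1],[0.25,-0.14,-0.7,1],[0,0,-0.8,1],[0,0,-0.8,0]]]' 74 12; python3 h.py 443 -285 5 -25; python3 - <<'E'
from h import *
c=vision.get_calibration("wrist");im=vision.capture("wrist");cv2.imwrite("pics/w3.png",im)
h=cv2.cvtColor(im,cv2.COLOR_BGR2HSV)
for p,a in blobs(cv2.inRange(h,(20,20,170),(35,140,255)),500): print(p,a,(onz(c,*p,.032)*1000).round(1))
E
```

```text
time_s: 17.15
tcp_pos: [0.4465, -0.2862, 0.0856]
eef_rot: [-163.3, 86.8, 168.5]
contact_force: [-0.8, 0.3, 0.1]
gripper_width: 0.0738
t 17.1 tcp [ 446.5 -286.2   85.6] jaw -28.2 tilt [-0.054  0.011 -0.998] F [-0.8  0.3  0.1] Mz -0.02 w 73.8 j6 163
units: [np.float64(-0.088), np.float64(0.031), np.float64(-2.014), np.float64(0.64)]
[274.1, 218.7] 3529 [ 445.1 -281.4   32. ]
[415.2, 282.5] 585 [ 518.3 -378.2   32. ]
[343.5, 314.0] 540 [ 456.6 -380.1   32. ]
```

View pics/w3.png

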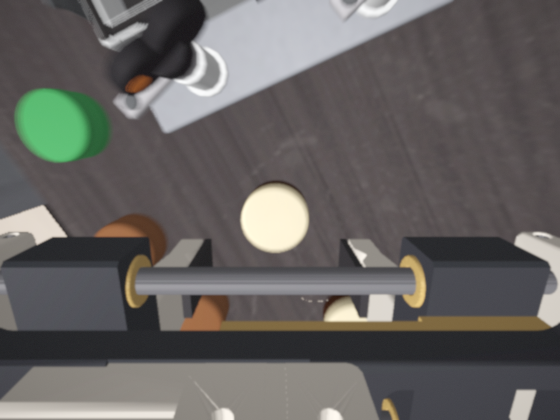

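```bash
python3 - <<'E'
from h import *
c=vision.get_calibration("top")
for p in [(295,307),(337.5,314),(369,307.5),(405,303)]: print((onz(c,*p,.032)*1000).round(0))
E
python3 -m handwheel '[[[-0.04,0.06,-0.8,0],[0,0,-0.6,0]]]'; python3 h.py 445 -283 6 -25
```

```text
[ 330. -145.   32.]
[ 314. -253.   32.]
[ 332. -333.   32.]
[ 345. -426.   32.]
time_s: 17.4
tcp_pos: [0.4437, -0.2832, 0.0267]
eef_rot: [-163.9, 86.6, 167.7]
contact_force: [-0.3, 0.4, 0.0]
gripper_width: 0.0737
t 17.4 tcp [ 443.7 -283.2   26.7] jaw -28.4 tilt [-0.057  0.013 -0.998] F [-0.3  0.4  0. ] Mz 0.03 w 73.7 j6 163
units: [np.float64(0.033), np.float64(0.004), np.float64(-0.516), np.float64(0.68)]
```

```bash
python3 -m handwheel '[[[0.03,0,-0.4,0],[0,0,-0.2,0]]]'; python3 h.py 445 -283 6 -25; python3 -m handwheel '[[[0,0,-0.03,0],[0,0,-0.03,0],[0,0,-0.03,0],[0,0,-0.03,0]]]' 46 12; python3 h.py 474 -91 180 -5.1
```

```text
time_s: 17.6
tcp_pos: [0.4445, -0.283, 0.0025]
eef_rot: [-163.8, 86.5, 167.8]
contact_force: [-5.4, 5.2, 29.4]
gripper_width: 0.0737
t 17.6 tcp [ 444.5 -283.     2.5] jaw -28.4 tilt [-0.059  0.013 -0.998] F [-5.4  5.2 29.4] Mz -0.03 w 73.7 j6 163
units: [np.float64(0.012), np.float64(0.0), np.float64(0.087), np.float64(0.69)]
time_s: 18.0
tcp_pos: [0.4471, -0.2839, 0.0024]
eef_rot: [-162.8, 86.8, 168.8]
contact_force: [-1.9, 3.5, 10.3]
gripper_width: 0.0521
t 18.0 tcp [ 447.1 -283.9    2.4] jaw -28.4 tilt [-0.055  0.011 -0.998] F [-1.9  3.5 10.3] Mz -0.11 w 52.1 j6 163
units: [np.float64(0.672), np.float64(4.822), np.float64(4.44), np.float64(4.66)]
```

```bash
python3 -m handwheel '[[[0,0,0.3,0],[0,0,0.8,0],[0,0,1,0],[0,0,1,1],[0,0,1,1],[0.1,1,0,1],[0.1,1,0,1],[0.1,1,0,0.6]]]'; python3 h.py 474 -91 100 -5.1;python3 q.py
```

```text
time_s: 18.8
tcp_pos: [0.4566, -0.164, 0.18]
eef_rot: [-159.1, 86.9, -164.1]
contact_force: [0.6, 0.9, -1.4]
gripper_width: 0.052
t 18.8 tcp [ 456.6 -164.   180. ] jaw -5.1 tilt [-0.052 -0.015 -0.999] F [ 0.6  0.9 -1.4] Mz -0.01 w 52.0 j6 171
units: [np.float64(0.436), np.float64(1.825), np.float64(-1.999), np.float64(-0.0)]
[  4.064   6.352 -25.012   0.716 -61.651 170.527] [ -7.  -36.3  26.7   6.4  -0.4   1. ] [ 51.05 -12.18 -11.99  -1.71   0.49 -20.82] [ 0.6  0.9 -1.4] [-0.06 -0.36 -0.01]
```

```bash
python3 -m handwheel '[[[0.25,1,0,0],[0.2,0.7,0,0],[0,0,-1,0],[0,0,-1,0],[0,0,-1,0],[0,0,-0.3,0]]]'; python3 h.py 474 -91 25 -5.1;python3 q.py
```

```text
time_s: 19.4
tcp_pos: [0.478, -0.0875, 0.0545]
eef_rot: [-156.9, 88.0, -161.5]
contact_force: [-0.8, -0.1, -1.4]
gripper_width: 0.0522
t 19.4 tcp [478.  -87.5  54.5] jaw -4.6 tilt [-0.034 -0.011 -0.999] F [-0.8 -0.1 -1.4] Mz 0.00 w 52.2 j6 162
units: [np.float64(-0.099), np.float64(-0.087), np.float64(-0.738), np.float64(-0.11)]
[ 13.039  14.756 -34.049   0.286 -43.226 162.208] [  0.3 -42.1  21.2   5.    0.4  -0. ] [ 0.39  7.49 -4.89  1.31 15.51 -0.31] [-0.8 -0.1 -1.4] [-0.14  0.05  0.  ]
```

```bash
python3 -m handwheel '[[[-0.1,-0.09,-0.4,0],[-0.03,0,-0.3,0]]]'; python3 h.py 474 -91 12 -5.1
```

```text
time_s: 19.6
tcp_pos: [0.4724, -0.091, 0.0262]
eef_rot: [-156.9, 87.9, -161.4]
contact_force: [-0.6, 0.1, -1.5]
gripper_width: 0.0521
t 19.6 tcp [472.4 -91.   26.2] jaw -4.5 tilt [-0.034 -0.012 -0.999] F [-0.6  0.1 -1.5] Mz 0.01 w 52.1 j6 162
units: [np.float64(0.04), np.float64(0.001), np.float64(-0.355), np.float64(-0.11)]
```

```bash
python3 -m handwheel '[[[0.04,0,-0.22,0],[0,0,-0.1,0],[0,0,-0.08,0]]]'; python3 h.py 474 -91 11 -5.1
```

```text
time_s: 19.9
tcp_pos: [0.4742, -0.0911, 0.0103]
eef_rot: [-156.7, 87.9, -161.2]
contact_force: [-0.7, -0.1, 7.6]
gripper_width: 0.0518
t 19.9 tcp [474.2 -91.1  10.3] jaw -4.5 tilt [-0.034 -0.012 -0.999] F [-0.7 -0.1  7.6] Mz -0.01 w 51.8 j6 162
units: [np.float64(-0.006), np.float64(0.002), np.float64(0.018), np.float64(-0.11)]
```

Contact with the floor (8 N). I'll release and rise, then go to the right pair.

```bash
python3 -m handwheel '[[[0,0,0,0],[0,0,0,0],[0,0,0.3,0],[0,0,0.8,0],[0,0,1,0],[0,0,1,0],[0,0,1,0],[0,-0.5,0.2,-1]]]' 62;  python3 h.py 541 -415 180 -28; python3 -m handwheel '[[[0.1,-1,0,-1],[0.1,-1,0,-1],[0.2,-1,0,-1],[0.3,-1,0,-0.5],[0.3,-1,0,0],[0.3,-1,0,0],[0.3,-1,0,0]]]' 74; python3 h.py 541 -415 100 -28
```

```text
time_s: 20.7
tcp_pos: [0.4739, -0.1107, 0.1916]
eef_rot: [-155.9, 88.0, -165.3]
contact_force: [0.5, 0.2, -0.2]
gripper_width: 0.0622
t 20.7 tcp [ 473.9 -110.7  191.6] jaw -9.4 tilt [-0.033 -0.009 -0.999] F [ 0.5  0.2 -0.2] Mz -0.01 w 62.2 j6 160
units: [np.float64(1.678), np.float64(-7.606), np.float64(-0.289), np.float64(-3.71)]
time_s: 21.4
tcp_pos: [0.5408, -0.399, 0.2024]
eef_rot: [-149.4, 89.1, -176.8]
contact_force: [1.2, 0.3, 1.1]
gripper_width: 0.0738
t 21.4 tcp [ 540.8 -399.   202.4] jaw -27.4 tilt [-0.016 -0.001 -1.   ] F [1.2 0.3 1.1] Mz -0.04 w 73.8 j6 172
units: [np.float64(0.005), np.float64(-0.399), np.float64(-2.56), np.float64(-0.11)]
```

```bash
python3 - <<'E'
from h import *
jars("pics/t4.png")
c=vision.get_calibration("wrist");im=vision.capture("wrist");cv2.imwrite("pics/w4.png",im)
h=cv2.cvtColor(im,cv2.COLOR_BGR2HSV)
for p,a in blobs(cv2.inRange(h,(20,20,170),(35,140,255)),500): print(p,a,(onz(c,*p,.032)*1000).round(1))
E
```

```text
cream [81.2, 52.9] 116 [991.7 433.8  32. ]
cream [428.6, 127.0] 540 [ 808.4 -495.9   32. ]
cream [164.1, 144.6] 289 [745.7 203.3  32. ]
cream [250.0, 213.4] 206 [568.  -25.6  32. ]
cream [395.4, 222.9] 104 [ 549.9 -403.8   32. ]
cream [275.1, 249.0] 235 [476.9 -92.   32. ]
cream [395.7, 257.9] 141 [ 459.1 -403.5   32. ]
[498.4, 173.2] 1013 [ 767.  -500.4   32. ]
[281.9, 196.5] 1565 [ 542.8 -414.1   32. ]
[214.2, 220.6] 1423 [ 459.1 -403.5   32. ]
```

View pics/w4.png

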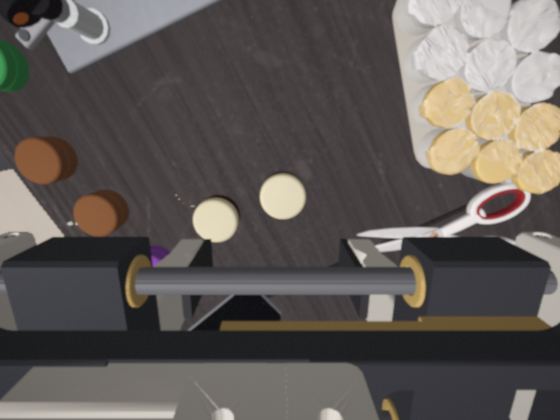

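View pics/t4.png

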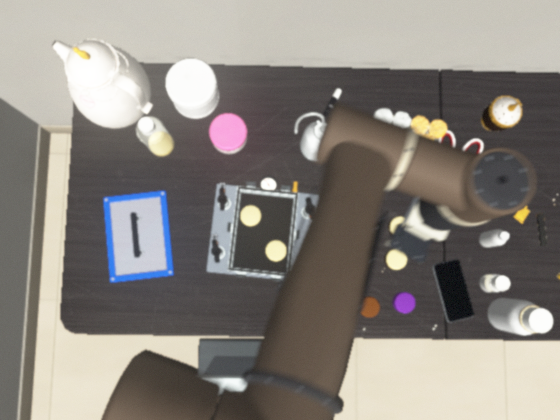

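Both placed jars stand in the chamber at (250,213) and (275,249). Jar C is at about (542,-415) and D at about (459,-404), both unchanged. I'll grip C now.

```bash
python3 -m handwheel '[[[0,-0.35,-1,0],[0,0,-1,0],[0,0,-1,0],[0,0,-0.8,0]]]' 66; python3 h.py 542 -415 6 -28
```

```text
time_s: 21.9
tcp_pos: [0.5438, -0.4194, 0.0525]
eef_rot: [-92.3, 89.5, -120.0]
contact_force: [-0.4, 0.6, 0.4]
gripper_width: 0.0661
t 21.9 tcp [ 543.8 -419.4   52.5] jaw -27.8 tilt [-0.004 -0.008 -1.   ] F [-0.4  0.6  0.4] Mz 0.04 w 66.1 j6 173
units: [np.float64(-0.046), np.float64(0.109), np.float64(-1.162), np.float64(-0.04)]
```

```bash
python3 -m handwheel '[[[-0.05,0.11,-0.1,-1],[0,0,-0.7,-0.5]]]'; python3 h.py 542 -415 5 -33;python3 q.py
```

```text
time_s: 22.1
tcp_pos: [0.5411, -0.4141, 0.0184]
eef_rot: [-102.1, 89.5, -137.6]
contact_force: [1.6, -0.6, 0.7]
gripper_width: 0.0657
t 22.1 tcp [ 541.1 -414.1   18.4] jaw -35.5 tilt [-0.007 -0.006 -1.   ] F [ 1.6 -0.6  0.7] Mz 0.03 w 65.7 j6 165
units: [np.float64(0.023), np.float64(-0.021), np.float64(-0.336), np.float64(0.5)]
[-20.815  31.518 -11.576   0.631 -47.141 164.887] [ -0.3 -67.2  21.5   4.8  -1.7   0.2] [ -0.22  21.97 -15.26  -1.29  33.13 -23.41] [ 1.6 -0.6  0.7] [-0.21 -0.16  0.03]
```

```bash
python3 -m handwheel '[[[0.02,0,-0.25,0],[0,0,-0.1,0],[0,0,-0.04,0]]]'; python3 h.py 542 -415 5 -33;  python3 -m handwheel '[[[0,0,-0.01,0],[0,0,-0.01,0],[0,0,0,0],[0,0,0,0]]]' 46 12; python3 h.py 562 -98.8 180 -5.1
```

```text
time_s: 22.4
tcp_pos: [0.54, -0.4125, 0.0006]
eef_rot: [-125.5, 89.3, -160.9]
contact_force: [-3.1, 2.0, 6.1]
gripper_width: 0.0658
t 22.4 tcp [ 540.  -412.5    0.6] jaw -35.4 tilt [-0.011 -0.004 -1.   ] F [-3.1  2.   6.1] Mz -0.05 w 65.8 j6 165
units: [np.float64(0.05), np.float64(-0.062), np.float64(0.11), np.float64(0.48)]
time_s: 22.8
tcp_pos: [0.5422, -0.4134, 0.0033]
eef_rot: [-99.4, 89.5, -134.7]
contact_force: [-0.1, -0.1, -2.0]
gripper_width: 0.0515
t 22.8 tcp [ 542.2 -413.4    3.3] jaw -35.3 tilt [-0.006 -0.006 -1.   ] F [-0.1 -0.1 -2. ] Mz 0.04 w 51.5 j6 165
units: [np.float64(0.495), np.float64(7.865), np.float64(4.417), np.float64(6.04)]
```

```bash
python3 -m handwheel '[[[0,0,0.3,0],[0,0,0.8,0],[0,0,1,0],[0,0,1,0],[0,0,1,0],[0,1,0.3,0],[0.1,1,0,0],[0.1,1,0,0]]]'; python3 h.py 562 -98.8 180 -5.1;python3 -m handwheel '[[[0.1,1,0,0.9],[0.1,1,0,1],[0.1,1,0,1],[0,1,0,1],[0,0.6,0,1],[0,0,0,1]]]'; python3 h.py 562 -98.8 100 -5.1
```

```text
time_s: 23.6
tcp_pos: [0.5474, -0.2942, 0.1924]
eef_rot: [-82.1, 89.5, -117.8]
contact_force: [1.2, 0.6, -0.6]
gripper_width: 0.0519
t 23.6 tcp [ 547.4 -294.2  192.4] jaw -35.7 tilt [-0.004 -0.007 -1.   ] F [ 1.2  0.6 -0.6] Mz -0.00 w 51.9 j6 154
units: [np.float64(0.366), np.float64(4.884), np.float64(-0.311), np.float64(6.11)]
time_s: 24.2
tcp_pos: [0.5592, -0.0991, 0.2008]
eef_rot: [-23.3, 89.4, -28.2]
contact_force: [0.6, -0.8, -1.6]
gripper_width: 0.0518
t 24.2 tcp [559.2 -99.1 200.8] jaw -4.9 tilt [ 0.01  -0.005 -1.   ] F [ 0.6 -0.8 -1.6] Mz -0.01 w 51.8 j6 165
units: [np.float64(0.07), np.float64(0.009), np.float64(-2.519), np.float64(-0.04)]
```

```bash
python3 -m handwheel '[[[0,0,-1,0],[0,0,-1,0],[0,0,-1,0],[0,0,-0.6,0]]]'; python3 h.py 562 -99.5 20 -5.1
```

```text
time_s: 24.6
tcp_pos: [0.5636, -0.0967, 0.063]
eef_rot: [-3.0, 88.4, -7.4]
contact_force: [0.2, 0.1, -1.4]
gripper_width: 0.0513
t 24.6 tcp [563.6 -96.7  63. ] jaw -4.4 tilt [ 0.027 -0.004 -1.   ] F [ 0.2  0.1 -1.4] Mz -0.01 w 51.3 j6 165
units: [np.float64(-0.039), np.float64(-0.071), np.float64(-1.074), np.float64(-0.14)]
```

```bash
python3 -m handwheel '[[[-0.06,-0.07,-0.5,-0.1],[-0.04,0,-0.4,0],[-0.05,0,-0.15,0]]]'; python3 h.py 562 -99.5 12 -5.1
```

```text
time_s: 24.9
tcp_pos: [0.5563, -0.0996, 0.0191]
eef_rot: [-4.7, 88.6, -9.5]
contact_force: [-0.6, -0.5, -1.3]
gripper_width: 0.0515
t 24.9 tcp [556.3 -99.6  19.1] jaw -4.9 tilt [ 0.025 -0.004 -1.   ] F [-0.6 -0.5 -1.3] Mz -0.00 w 51.5 j6 164
units: [np.float64(0.143), np.float64(0.003), np.float64(-0.177), np.float64(-0.04)]
```

```bash
python3 -m handwheel '[[[0.12,0,-0.08,0],[0,0,-0.1,0],[0,0,-0.06,0]]]'; python3 h.py 562 -99.5 12 -5.1
```

```text
time_s: 25.2
tcp_pos: [0.5628, -0.0995, 0.0111]
eef_rot: [-3.6, 88.4, -8.5]
contact_force: [-0.4, 0.6, -1.1]
gripper_width: 0.0515
t 25.2 tcp [562.8 -99.5  11.1] jaw -4.9 tilt [ 0.027 -0.004 -1.   ] F [-0.4  0.6 -1.1] Mz -0.01 w 51.5 j6 165
units: [np.float64(-0.02), np.float64(0.001), np.float64(0.021), np.float64(-0.05)]
```

```bash
python3 -m handwheel '[[[0,0,-0.06,0],[0,0,-0.05,0]]]'; python3 h.py 562 -99.5 12 -5.1
```

```text
time_s: 25.4
tcp_pos: [0.5639, -0.0995, 0.0091]
eef_rot: [-3.4, 88.3, -8.2]
contact_force: [-7.5, 1.5, 20.1]
gripper_width: 0.0513
t 25.4 tcp [563.9 -99.5   9.1] jaw -4.8 tilt [ 0.03  -0.004 -1.   ] F [-7.5  1.5 20.1] Mz 0.01 w 51.3 j6 165
units: [np.float64(-0.048), np.float64(-0.001), np.float64(0.072), np.float64(-0.06)]
```

Floor contact. I'll release and go for D.

```bash
python3 -m handwheel '[[[0,0,0.03,0],[0,0,0,0],[0,0,0,0],[0,0,0.3,0],[0,0,0.8,0],[0,0,1,0],[0,0,1,0],[0,0,1,0]]]' 61;  python3 h.py 459 -404 180 -30; python3 -m handwheel '[[[0,-1,0,-1],[-0.2,-1,0,-1],[-0.5,-1,0,-1],[-0.5,-1,0,-1],[-0.5,-1,0,-1],[-0.4,-1,0,-0.2],[-0.4,-1,0,0],[-0.4,-0.4,0,0]]]' 74; python3 h.py 459 -404 60 -30;python3 - <<'E'
from h import *
jars("pics/t5.png")
c=vision.get_calibration("wrist");im=vision.capture("wrist");cv2.imwrite("pics/w5.png",im)
h=cv2.cvtColor(im,cv2.COLOR_BGR2HSV)
for p,a in blobs(cv2.inRange(h,(20,20,170),(35,140,255)),500): print(p,a,(onz(c,*p,.032)*1000).round(1))
E
```

```text
time_s: 26.2
tcp_pos: [0.5606, -0.0999, 0.1789]
eef_rot: [-8.8, 88.7, -13.6]
contact_force: [1.5, 1.7, 0.4]
gripper_width: 0.0609
t 26.2 tcp [560.6 -99.9 178.9] jaw -4.8 tilt [ 0.022 -0.005 -1.   ] F [1.5 1.7 0.4] Mz 0.01 w 60.9 j6 165
units: [np.float64(-2.54), np.float64(-7.602), np.float64(0.028), np.float64(-5.04)]
time_s: 27.0
tcp_pos: [0.446, -0.4037, 0.1971]
eef_rot: [0.1, 87.4, -31.2]
contact_force: [0.3, -0.2, -0.1]
gripper_width: 0.0744
t 27.0 tcp [ 446.  -403.7  197.1] jaw -31.4 tilt [ 0.039 -0.024 -0.999] F [ 0.3 -0.2 -0.1] Mz -0.01 w 74.4 j6 172
units: [np.float64(0.324), np.float64(-0.007), np.float64(-3.428), np.float64(0.27)]
cream [81.1, 52.9] 87 [991.7 434.1  32. ]
cream [415.2, 140.4] 1564 [ 771.  -459.4   32. ]
cream [162.0, 144.8] 351 [745.1 208.8  32. ]
cream [250.3, 215.4] 329 [562.8 -26.5  32. ]
cream [279.1, 216.2] 333 [ 562.  -101.1   32. ]
cream [275.5, 250.5] 333 [473.  -93.1  32. ]
cream [395.3, 262.5] 188 [ 447.3 -402.3   32. ]
[278.9, 184.7] 1696 [ 458.  -403.7   32. ]
```

View pics/t5.png

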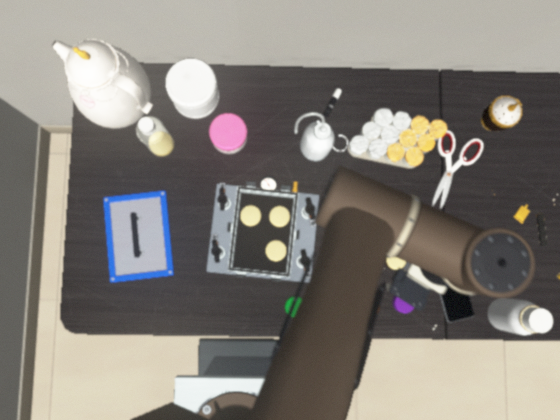

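Three jars stand in the chamber. D is still at (458,-404).

```bash
python3 -m handwheel '[[[0.3,0,-0.5,-1],[0,0,-0.9,-0.2],[0,0,-1,0],[0,0,-0.8,0]]]' 74; python3 h.py 458.5 -404 6 -37
```

```text
time_s: 27.5
tcp_pos: [0.461, -0.4057, 0.0756]
eef_rot: [2.9, 86.5, -34.9]
contact_force: [0.9, -1.2, -0.7]
gripper_width: 0.0739
t 27.5 tcp [ 461.  -405.7   75.6] jaw -37.8 tilt [ 0.05  -0.035 -0.998] F [ 0.9 -1.2 -0.7] Mz -0.01 w 73.9 j6 164
units: [np.float64(-0.062), np.float64(0.042), np.float64(-1.74), np.float64(0.16)]
```

```bash
python3 -m handwheel '[[[-0.1,0.05,-0.8,0],[-0.05,0.05,-0.6,0],[-0.03,0,-0.2,0]]]'; python3 h.py 458.5 -404 6 -37
```

```text
time_s: 27.8
tcp_pos: [0.4531, -0.3996, 0.0081]
eef_rot: [2.5, 86.6, -35.2]
contact_force: [-0.1, 0.0, 0.9]
gripper_width: 0.0738
t 27.8 tcp [ 453.1 -399.6    8.1] jaw -37.7 tilt [ 0.048 -0.034 -0.998] F [-0.1  0.   0.9] Mz -0.01 w 73.8 j6 164
units: [np.float64(0.136), np.float64(-0.11), np.float64(-0.054), np.float64(0.15)]
```

```bash
python3 -m handwheel '[[[0.13,-0.1,-0.05,0]]]'; python3 h.py 458.5 -404 6 -37;  python3 -m handwheel '[[[0,0,-0.04,0],[0,0,-0.03,0],[0,0,-0.02,0],[0,0,0,0]]]' 46 12; python3 h.py 480 -22 180 -5.1
```

```text
time_s: 27.9
tcp_pos: [0.4578, -0.403, 0.0059]
eef_rot: [2.2, 86.8, -35.5]
contact_force: [1.1, -0.3, 0.7]
gripper_width: 0.0739
t 27.9 tcp [ 457.8 -403.     5.9] jaw -37.7 tilt [ 0.046 -0.033 -0.998] F [ 1.1 -0.3  0.7] Mz -0.00 w 73.9 j6 164
units: [np.float64(0.018), np.float64(-0.025), np.float64(0.003), np.float64(0.14)]
time_s: 28.3
tcp_pos: [0.4619, -0.4048, 0.0063]
eef_rot: [2.9, 86.4, -34.7]
contact_force: [-0.5, 0.3, -1.4]
gripper_width: 0.0519
t 28.3 tcp [ 461.9 -404.8    6.3] jaw -37.6 tilt [ 0.052 -0.036 -0.998] F [-0.5  0.3 -1.4] Mz 0.01 w 51.9 j6 164
units: [np.float64(0.452), np.float64(9.571), np.float64(4.342), np.float64(6.51)]
```

```bash
python3 -m handwheel '[[[0,0,0.3,0],[0,0,0.8,0],[0,0,1,0],[0,0,1,0],[0,0,1,-1],[0,1,0,-1],[0,1,0,-1],[0,1,0,-1]]]'; python3 -m handwheel '[[[0,1,0,-1],[0,1,0,-1],[0,1,0,-1],[0,1,0,-1],[0,1,0,-1],[0,1,0,-1],[0,0.6,0,-1],[0,0,-0.04,-1]]]';python3 h.py 480 -22 180 -5.1;
```

```text
time_s: 29.1
tcp_pos: [0.4598, -0.2853, 0.1854]
eef_rot: [7.6, 86.1, -51.2]
contact_force: [1.3, 1.2, -0.0]
gripper_width: 0.052
time_s: 29.9
tcp_pos: [0.4571, -0.0083, 0.1951]
eef_rot: [20.1, 85.9, -80.2]
contact_force: [-0.6, -0.6, -1.2]
gripper_width: 0.0522
t 29.9 tcp [457.1  -8.3 195.1] jaw -100.4 tilt [ 0.012 -0.07  -0.997] F [-0.6 -0.6 -1.2] Mz -0.01 w 52.2 j6 50
units: [np.float64(0.571), np.float64(-0.343), np.float64(-0.379), np.float64(-16.94)]
```

```bash
python3 -m handwheel '[[[0.1,-0.05,-0.04,-1],[0.1,-0.05,-0.04,-1],[0.1,-0.05,-0.04,-1],[0.1,-0.05,-0.04,-1],[0.1,-0.05,-0.04,-1],[0.1,-0.05,-0.04,-1],[0,0,-0.04,-1],[0,0,-0.04,-1]]]'; python3 -m handwheel '[[[0,0,-0.04,-1],[0,0,-0.04,-1],[0,0,-0.04,-1],[0,0,-0.04,-1],[0,0,-0.04,-1],[0,0,-0.04,-1],[0,0,-0.04,-0.2]]]';python3 h.py 480 -22 80 -5.1;
```

```text
time_s: 30.7
tcp_pos: [0.4807, -0.0191, 0.1913]
eef_rot: [28.0, 86.3, -113.9]
contact_force: [0.2, -1.1, -1.3]
gripper_width: 0.0519
time_s: 31.4
tcp_pos: [0.4797, -0.0197, 0.1875]
eef_rot: [31.1, 86.7, -143.3]
contact_force: [0.1, 0.4, -1.0]
gripper_width: 0.0521
t 31.4 tcp [479.7 -19.7 187.5] jaw -174.3 tilt [-0.046 -0.034 -0.998] F [ 0.1  0.4 -1. ] Mz 0.04 w 52.1 j6 -17
units: [np.float64(0.008), np.float64(-0.057), np.float64(-2.689), np.float64(-2.15)]
```

```bash
python3 -m handwheel '[[[0,-0.05,-0.5,-1],[0,0,-1,-1],[0,0,-1,0],[0,0,-0.7,0],[0,0,-0.2,0]]]';python3 h.py 480.5 -22 20 -5.1;
```

```text
time_s: 31.9
tcp_pos: [0.482, -0.0214, 0.054]
eef_rot: [34.4, 87.4, -149.8]
contact_force: [-0.9, -0.7, -1.0]
gripper_width: 0.052
t 31.9 tcp [482.  -21.4  54. ] jaw 175.8 tilt [-0.039 -0.022 -0.999] F [-0.9 -0.7 -1. ] Mz -0.04 w 52.0 j6 -26
units: [np.float64(-0.038), np.float64(-0.014), np.float64(-0.85), np.float64(-0.17)]
```

```bash
python3 -m handwheel '[[[-0.04,0,-0.5,-0.1],[-0.03,0,-0.3,0],[0,0,-0.1,0]]]';python3 h.py 480.5 -22 14 -5.1;
```

```text
time_s: 32.2
tcp_pos: [0.4807, -0.0211, 0.0194]
eef_rot: [35.8, 87.6, -148.6]
contact_force: [-0.3, -0.9, -0.4]
gripper_width: 0.0525
t 32.2 tcp [480.7 -21.1  19.4] jaw 175.5 tilt [-0.036 -0.022 -0.999] F [-0.3 -0.9 -0.4] Mz -0.01 w 52.5 j6 -26
units: [np.float64(-0.006), np.float64(-0.022), np.float64(-0.134), np.float64(-0.13)]
```

```bash
python3 -m handwheel '[[[0,0,-0.1,0],[0,0,-0.07,0],[0,0,-0.05,0]]]';python3 h.py 480.5 -22 14 -5.1;
```

```text
time_s: 32.5
tcp_pos: [0.4826, -0.0208, 0.0131]
eef_rot: [37.8, 87.7, -146.4]
contact_force: [-2.0, -2.3, 8.2]
gripper_width: 0.0515
t 32.5 tcp [482.6 -20.8  13.1] jaw 175.7 tilt [-0.033 -0.022 -0.999] F [-2.  -2.3  8.2] Mz 0.09 w 51.5 j6 -26
units: [np.float64(-0.052), np.float64(-0.029), np.float64(0.022), np.float64(-0.16)]
```

```bash
python3 -m handwheel '[[[0,0,0.02,0],[0,0,0,0],[0,0,0,0],[0,0,0.3,0],[0,0,0.8,0],[0,0,1,0],[0,0,1,0],[0,0,1,0]]]' 61;  python3 -m handwheel '[[[0,1,0,-1],[0,1,0,-1],[0,1,0,-1],[0,1,0,-1],[0,1,0,-1],[0,1,0,-1],[0,1,0,-1],[0,0.3,0,-1]]]' 50; python3 h.py 507 266 160 97.7
```

```text
time_s: 33.3
tcp_pos: [0.48, -0.0215, 0.1808]
eef_rot: [35.2, 87.3, -149.1]
contact_force: [1.8, 0.6, -0.4]
gripper_width: 0.061
time_s: 34.1
tcp_pos: [0.4826, 0.2819, 0.1917]
eef_rot: [27.8, 88.4, 161.8]
contact_force: [-0.1, -0.6, 0.5]
gripper_width: 0.0498
t 34.1 tcp [482.6 281.9 191.7] jaw 134.0 tilt [-0.026  0.009 -1.   ] F [-0.1 -0.6  0.5] Mz -0.02 w 49.8 j6 -94
units: [np.float64(0.611), np.float64(-0.398), np.float64(-0.793), np.float64(-7.27)]
```

```bash
 python3 -m handwheel '[[[0.2,0,0,-1],[0.2,0,0,-1],[0,0,0,-1],[0,0,0,-1],[0,0,-0.1,-1],[0,0,-0.1,-1]]]';python3 - <<'E'
from h import *
im=jars("pics/t6.png")
c=vision.get_calibration("wrist");w=vision.capture("wrist");cv2.imwrite("pics/w6.png",w)
cv2.imwrite("pics/t6c.png",cv2.resize(im[170:295,190:335],None,fx=5,fy=4.6,interpolation=cv2.INTER_CUBIC))
go(507,266,160,97.7)
E
```

```text
time_s: 34.7
tcp_pos: [0.4987, 0.2864, 0.184]
eef_rot: [24.3, 88.4, 127.4]
contact_force: [0.3, 0.0, 0.2]
gripper_width: 0.0504
cream [80.7, 52.8] 80 [992.  435.2  32. ]
cream [415.0, 140.4] 1540 [ 771.  -458.9   32. ]
cream [161.6, 144.5] 358 [745.8 209.8  32. ]
cream [250.2, 215.4] 326 [562.7 -26.2  32. ]
cream [279.1, 216.2] 329 [ 562.  -101.1   32. ]
cream [246.5, 246.5] 331 [482.1 -18.4  32. ]
cream [275.5, 250.5] 331 [473.  -93.1  32. ]
t 34.8 tcp [498.3 286.1 183.6] jaw 103.2 tilt [-0.018  0.022 -1.   ] F [-0.4  1.   0.2] Mz 0.06 w 50.2 j6 -124
units: [np.float64(0.216), np.float64(-0.503), np.float64(-0.59), np.float64(-1.1)]
```

View pics/w6.png

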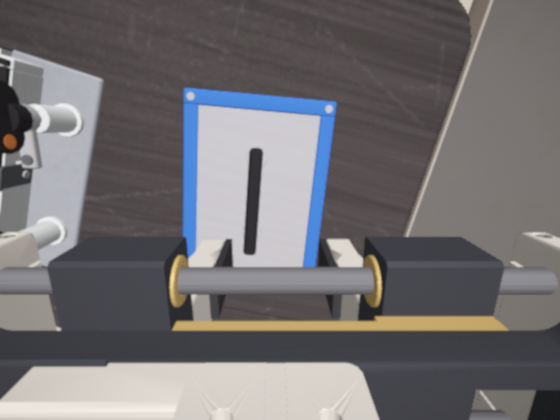

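View pics/t6c.png

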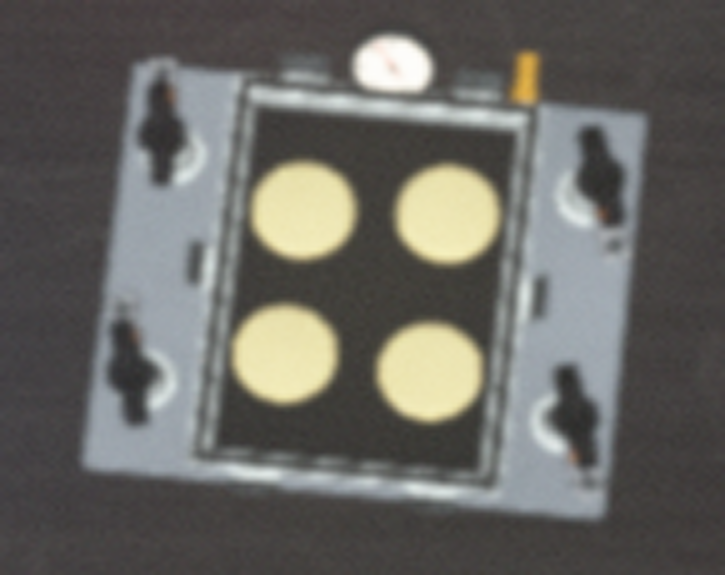

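All four jars stand inside the chamber. The wrist view shows the cover bar from (256,150) to (250,253); I'll ray-cast it now.

```bash
python3 - <<'E'
from h import *
c=vision.get_calibration("wrist");w=cv2.imread("pics/w6.png")
m=np.zeros(w.shape[:2],np.uint8);m[140:265,238:272]=(w[140:265,238:272].max(2)<70)*255
k=max(cv2.findContours(m,0,1)[0],key=cv2.contourArea)
b=cv2.boxPoints(cv2.minAreaRect(k));print(b.round(1))
P=np.array([onz(c,*p,.047) for p in b])*1000;print(P.round(1),P.mean(0).round(1))
for p in [(190.5,96.5),(329,108.5)]:print((onz(c,*p,.01)*1000).round(1))
t=cv2.imread("pics/t6.png");ct=vision.get_calibration("top")
crop=cv2.cvtColor(t,cv2.COLOR_BGR2HSV);bl=cv2.inRange(crop,(105,150,80),(125,255,255))
k=max(cv2.findContours(bl,0,1)[0],key=cv2.contourArea)
M=cv2.moments(cv2.convexHull(k));print("cover c",(onz(ct,M["m10"]/M["m00"],M["m01"]/M["m00"],.009)*1000).round(1))
E
```

```text
[[243.  252.6]
 [250.4 148.5]
 [261.3 149.3]
 [253.9 253.4]]
[[561.8 268.2  47. ]
 [452.1 253.3  47. ]
 [450.5 263.9  47. ]
 [560.1 279.9  47. ]] [506.1 266.3  47. ]
[416.4 179.3  10. ]
[394.5 325.2  10. ]
cover c [504.3 264.6   9. ]
```

```bash
 python3 -m handwheel '[[[0.2,-0.52,-0.5,-1],[0,0,-1,0],[0,0,-1,0],[0,0,-0.6,0]]]' 50;python3 h.py 506 265.7 23 97.8
```

```text
time_s: 35.2
tcp_pos: [0.5097, 0.2672, 0.0624]
eef_rot: [2.5, 88.2, 101.2]
contact_force: [0.3, -1.1, -0.7]
gripper_width: 0.0496
t 35.2 tcp [509.7 267.2  62.4] jaw 98.8 tilt [-0.006  0.031 -0.999] F [ 0.3 -1.1 -0.7] Mz -0.00 w 49.6 j6 -126
units: [np.float64(-0.093), np.float64(-0.037), np.float64(-0.985), np.float64(-0.19)]
```

```bash
 python3 -m handwheel '[[[0,0,0.5,1],[0,0,0,1],[0,0,0,1],[0,0,0,1],[0,0,0,1],[0,0,0,1],[0,0,0,1],[0,0,0,1]]]' >/dev/null;python3 -m handwheel '[[[0,0,0,1],[0,0,0,1],[0,0,0,1],[0,0,0,1],[0,0,0,1],[0,0,0,1],[0,0,0,1],[0,0,0,1]]]' >/dev/null;python3 -m handwheel '[[[0,0,0,1],[0,0,0,1],[0,0,0,1],[0,0,0,1],[0,0,0,1],[0,0,0,1],[0,0,0,1],[0,0,0,1]]]' >/dev/null;python3 -m handwheel '[[[0,0,0,1],[0,0,0,1],[0,0,0,1],[0,0,0,1],[0,0,0,1],[0,0,0,1],[0,0,0,1],[0,0,0,1]]]' >/dev/null; python3 h.py 506 265.7 23 97.8
```

```text
t 38.4 tcp [512.4 269.7  86.9] jaw -88.6 tilt [ 0.006 -0.022 -1.   ] F [0.2 0.7 1.2] Mz -0.03 w 50.0 j6 43
units: [np.float64(-0.16), np.float64(-0.101), np.float64(-1.599), np.float64(1.27)]
```

```bash
 python3 -m handwheel '[[[-0.16,-0.1,0,1],[0,0,-0.8,0.25]]]'; python3 h.py 506 265.7 23 97.8; python3 - <<'E'
from h import *
c=vision.get_calibration("wrist");w=vision.capture("wrist");cv2.imwrite("pics/w7.png",w)
E
```

```text
time_s: 38.6
tcp_pos: [0.5087, 0.2682, 0.0589]
eef_rot: [33.9, 88.8, -47.5]
contact_force: [1.7, 0.8, 0.3]
gripper_width: 0.0499
t 38.6 tcp [508.7 268.2  58.9] jaw -81.5 tilt [ 0.015 -0.016 -1.   ] F [1.7 0.8 0.3] Mz -0.00 w 49.9 j6 49
units: [np.float64(-0.068), np.float64(-0.064), np.float64(-0.897), np.float64(-0.15)]
```

View pics/w7.png

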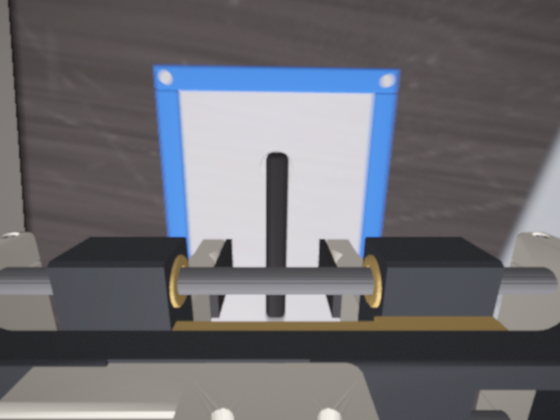

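Bar at column 277, centred between the fingers and aligned. I'll descend and grip.

```bash
 python3 -m handwheel '[[[-0.07,-0.06,-0.4,-0.15],[0,0,-0.35,0],[0,0,-0.1,0]]]' 50 14; python3 h.py 506 265.7 23 97.8
```

```text
time_s: 38.95
tcp_pos: [0.5021, 0.2626, 0.017]
eef_rot: [3.7, 88.6, -78.4]
contact_force: [0.5, -0.4, 0.3]
gripper_width: 0.0501
t 39.0 tcp [502.1 262.6  17. ] jaw -82.0 tilt [ 0.005 -0.024 -1.   ] F [ 0.5 -0.4  0.3] Mz -0.00 w 50.1 j6 48
units: [np.float64(0.097), np.float64(0.077), np.float64(0.151), np.float64(-0.03)]
```

```bash
 python3 -m handwheel '[[[0.1,0.08,0.1,0]]]'; python3 h.py 506 265.7 23 97.8;  python3 -m handwheel '[[[0,0,0,0],[0,0,0,0],[0,0,0,0],[0,0,0,0],[0,0,0,0]]]' 5 14; python3 h.py 506 265.7 23 97.8
```

```text
time_s: 39.05
tcp_pos: [0.5054, 0.2651, 0.0205]
eef_rot: [-1.7, 88.5, -83.7]
contact_force: [0.3, -0.3, -0.3]
gripper_width: 0.0497
t 39.0 tcp [505.4 265.1  20.5] jaw -82.0 tilt [ 0.003 -0.026 -1.   ] F [ 0.3 -0.3 -0.3] Mz -0.00 w 49.7 j6 49
units: [np.float64(0.016), np.float64(0.016), np.float64(0.063), np.float64(-0.04)]
time_s: 39.55
tcp_pos: [0.5079, 0.2674, 0.0243]
eef_rot: [9.7, 88.7, -72.2]
contact_force: [0.8, 0.5, -0.1]
gripper_width: 0.0155
t 39.5 tcp [507.9 267.4  24.3] jaw -81.9 tilt [ 0.007 -0.022 -1.   ] F [ 0.8  0.5 -0.1] Mz -0.00 w 15.5 j6 49
units: [np.float64(-0.048), np.float64(-0.042), np.float64(-0.033), np.float64(-0.06)]
```

```bash
 python3 -m handwheel '[[[0,0,0.05,0],[0,0,0.3,0],[0,0,0.6,0]]]'; python3 h.py 506 265.7 23 97.8; python3 -m handwheel '[[[0,0,0.8,0],[0,0,1,0],[0,0,1,0],[0,0,0.5,0],[0,0,0,0]]]';python3 h.py 521 -60 180 84.9;python3 q.py
 python3 - <<'E'
from h import *
w=vision.capture("wrist");cv2.imwrite("pics/w8.png",w)
w=vision.capture("side");cv2.imwrite("pics/s8.png",w)
E
```

```text
time_s: 39.85
tcp_pos: [0.505, 0.2648, 0.0601]
eef_rot: [-7.4, 88.4, -89.3]
contact_force: [1.0, 0.3, -4.1]
gripper_width: 0.0139
t 39.9 tcp [505.  264.8  60.1] jaw -82.0 tilt [ 0.    -0.028 -1.   ] F [ 1.   0.3 -4.1] Mz -0.00 w 13.9 j6 49
units: [np.float64(0.026), np.float64(0.024), np.float64(-0.928), np.float64(-0.05)]
time_s: 40.35
tcp_pos: [0.5035, 0.2634, 0.2022]
eef_rot: [-6.0, 88.5, -88.0]
contact_force: [0.2, -0.2, -3.3]
gripper_width: 0.0136
t 40.4 tcp [503.5 263.4 202.2] jaw -82.0 tilt [ 0.001 -0.027 -1.   ] F [ 0.2 -0.2 -3.3] Mz 0.02 w 13.6 j6 49
units: [np.float64(0.437), np.float64(-8.084), np.float64(-0.555), np.float64(-2.62)]
[ 48.087  11.981 -15.051   1.182 -64.077  49.408] [ -0.2 -47.   29.5   7.3  -0.7   0. ] [ 0.02 -0.34 -1.08 -0.84  0.54  0.04] [ 0.2 -0.2 -3.3] [0.16 0.18 0.02]
```

View pics/w8.png

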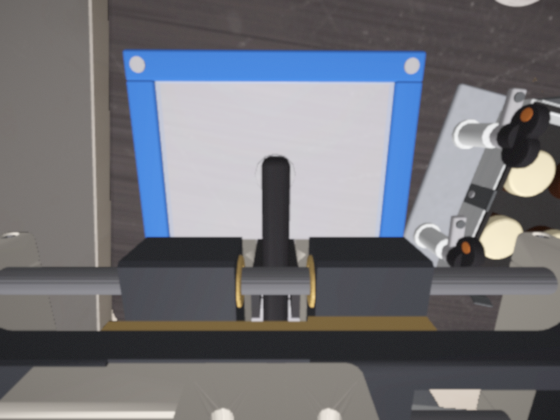

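View pics/s8.png

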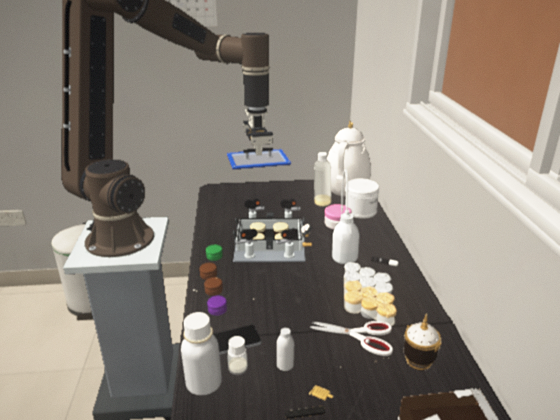

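The cover is held with 3.5 N of load and looks level. I'll carry it at z≈200 toward the chamber, using yaw to work off the small tilt on the way.

```bash
python3 -m handwheel '[[[0.05,-0.4,0,-1],[0.05,-0.7,0,-1],[0.05,-0.8,0,-1],[0.05,-0.8,0,-1],[0.05,-0.8,0,-1],[0.05,-0.8,0,-1],[0.05,-0.8,0,-1],[0.05,-0.8,0,-1]]]' >/dev/null;python3 h.py 521 -60 180 84.9; python3 -m handwheel '[[[0,-0.8,0,-1],[0,-0.6,0,-1],[0,-0.4,0,-1],[0,0,0,-1],[0,0,0,-1],[0,0,0,-1],[0,0,0,-1],[0,0,0,-1]]]' >/dev/null;python3 h.py 521 -60 180 84.9
```

```text
t 41.2 tcp [508.4  18.  181.9] jaw -123.2 tilt [-0.049 -0.024 -0.999] F [ 1.1  1.1 -4.1] Mz -0.05 w 13.7 j6 32
units: [np.float64(0.315), np.float64(-1.95), np.float64(-0.048), np.float64(5.62)]
t 42.0 tcp [496.1 -63.2 164.4] jaw -165.4 tilt [-0.084  0.02  -0.996] F [ 0.1 -0.6 -3.1] Mz -0.03 w 13.8 j6 2
units: [np.float64(0.623), np.float64(0.079), np.float64(0.39), np.float64(14.06)]
```

With the cover's weight the drift reverses (sag), so the tilt has grown to −0.084. I'll plan the yaw path that cancels it.

```bash
cat > plan.py <<'E'
import numpy as np
def R(a): a=np.radians(a); return np.array([[np.cos(a),-np.sin(a)],[np.sin(a),np.cos(a)]])
def best(t0,drift,fin,endrows,lo,hi,step=5.2):
    out=[]
    for a1 in range(lo,hi+1,5):
        for n in range(0,60,1):
            for a2 in fin:
                t=np.array(t0,float);a=0;rows=0
                def rot(t,a,to):
                    k=max(1,int(round(abs(to-a)/step)));d=(to-a)/k
                    for _ in range(k): t=R(d)@t+drift
                    return t,to,k
                t,a,k=rot(t,a,a1) if a1 else (t,0,0);rows+=k
                t=t+n*drift;rows+=n
                if a2!=a1: t,a,k=rot(t,a,a2);rows+=k
                t=t+endrows*drift;rows+=endrows
                out.append((np.linalg.norm(t)+rows*2e-4,a1,n,a2,rows,t.round(3)))
    out.sort(key=lambda q:q[0]);return out[:6]
if __name__=="__main__":
    for q in best((-.084,.02),np.array([-.0036,0]),(-110,70),12,-165,160): print(q)
E
python3 plan.py; python3 -m handwheel '[[[0.04,0,0.2,-1],[0.04,0,0.2,-1],[0.04,0,0.1,-1],[0.04,0,0.1,-1]]]' >/dev/null;python3 h.py 521 -60 180 84.9
```

```text
(np.float64(0.13078520884948386), -165, 35, 70, 124, array([ 0.083, -0.066]))
(np.float64(0.13082979856459945), -165, 36, 70, 125, array([ 0.085, -0.063]))
(np.float64(0.13086242386428856), -165, 34, 70, 123, array([ 0.081, -0.069]))
(np.float64(0.130996729786788), -165, 37, 70, 126, array([ 0.087, -0.06 ]))
(np.float64(0.13106049388671873), -165, 33, 70, 122, array([ 0.079, -0.072]))
(np.float64(0.13128611713975358), -165, 38, 70, 127, array([ 0.089, -0.057]))
t 42.5 tcp [496.4 -63.6 179.7] jaw 173.6 tilt [-0.089  0.05  -0.995] F [ 0.2 -0.1 -4. ] Mz -0.06 w 13.7 j6 -17
units: [np.float64(0.616), np.float64(0.091), np.float64(0.007), np.float64(-17.74)]
```

```bash
cat > plan2.py <<'E'
import numpy as np
from plan import R
import itertools
d=np.array([-.0036,0]);t0=np.array([-.089,.05]);step=5.25
def rot(t,a,to):
    k=int(round(abs(to-a)/step))
    for _ in range(k): t=R((to-a)/k)@t+d
    return t,to,k
res=[]
for a1 in range(-150,181,10):
  ta,_,k1=rot(t0,0,a1)
  for n1 in range(0,50,3):
    tb=ta+n1*d
    for a2 in range(-150,181,10):
      tc,_,k2=rot(tb,a1,a2)
      for n2 in range(0,40,3):
        td=tc+n2*d
        for f in (-89,91):
          te,_,k3=rot(td,a2,f); te=te+14*d
          rows=k1+n1+k2+n2+k3+14
          if rows<150: res.append((np.linalg.norm(te)*1000+rows*.5,a1,n1,a2,n2,f,rows,te.round(3)))
res.sort(key=lambda q:q[0])
for q in res[:8]: print(q)
E
python3 plan2.py
```

```text
(np.float64(80.99855050035414), 170, 6, -150, 24, -89, 149, array([0.004, 0.005]))
(np.float64(81.44821669329222), 170, 3, -150, 27, -89, 149, array([-0.003,  0.006]))
(np.float64(83.19175292192256), -150, 36, 140, 6, 91, 149, array([-0.001, -0.009]))
(np.float64(83.71503435848065), 160, 6, -150, 27, -89, 148, array([-0.002,  0.01 ]))
(np.float64(84.27579491743558), 180, 9, -140, 21, -89, 149, array([0.004, 0.009]))
(np.float64(85.72043831104723), 160, 9, -150, 24, -89, 148, array([0.008, 0.009]))
(np.float64(85.89177598593169), 180, 6, -140, 24, -89, 149, array([-0.003,  0.011]))
(np.float64(86.33740299456588), 180, 0, -150, 24, -89, 147, array([0.002, 0.013]))
```

```bash
python3 -m handwheel '[[[0.05,0,0.06,-1],[0.05,0,0.06,-1],[0.05,0,0.06,-1],[0.05,0,0.06,-1],[0.05,0,0.06,-1],[0.05,0,0.06,-1],[0.05,0,0.06,-1],[0.05,0,0.06,-1]]]' >/dev/null;python3 h.py 521 -60 180 84.9;python3 -m handwheel '[[[0.05,0,0.06,-1],[0.05,0,0.06,-1],[0.05,0,0.06,-1],[0.05,0,0.06,-1],[0.05,0,0.06,-1],[0.05,0,0.06,-1],[0.05,0,0.06,-1],[0.05,0,0.06,-1]]]' >/dev/null;python3 h.py 521 -60 180 84.9
```

```text
t 43.2 tcp [502.2 -64.1 182.2] jaw 131.6 tilt [-0.062  0.105 -0.993] F [-0.4  1.  -3. ] Mz -0.06 w 13.7 j6 -55
units: [np.float64(0.469), np.float64(0.102), np.float64(-0.055), np.float64(-9.34)]
t 44.0 tcp [507.5 -64.5 183.8] jaw 89.5 tilt [-0.008  0.129 -0.992] F [ 0.7  0.5 -2.5] Mz -0.02 w 13.5 j6 -95
units: [np.float64(0.337), np.float64(0.114), np.float64(-0.095), np.float64(-0.91)]
```

```bash
python3 -m handwheel '[[[0.05,0,0.06,-1],[0.05,0,0.06,-1],[0.05,0,0.06,-1],[0.05,0,0.06,-1],[0.05,0,0.06,-1],[0.05,0,0.06,-1],[0.05,0,0.06,-1],[0.05,0,0.06,-1]]]' >/dev/null;python3 -m handwheel '[[[0.05,0,0.06,-1],[0.05,0,0.06,-1],[0.05,0,0.06,-1],[0.05,0,0.06,-1],[0.05,0,0.06,-0.5],[0.05,0,0.06,0],[0.05,0,0.06,0],[0.05,0,0.06,0]]]' >/dev/null;python3 h.py 521 -60 180 84.9
```

```text
t 45.6 tcp [517.7 -65.8 188.6] jaw 23.7 tilt [ 0.058  0.083 -0.995] F [ 0.2 -0.  -3.9] Mz -0.00 w 13.6 j6 -165
units: [np.float64(0.083), np.float64(0.146), np.float64(-0.214), np.float64(12.24)]
```

```bash
sed -e 's/t0=np.array(\[-.089,.05\])/t0=np.array([.058,.083])/' -e 's/range(-150,181,10)/range(0,331,10)/g' -e 's/(-89,91)/(61.2,241.2)/' plan2.py > plan3.py; python3 plan3.py
```

```text
(np.float64(59.43287012060188), 0, 30, 300, 6, 241.2, 118, array([0., 0.]))
(np.float64(61.68794850684848), 10, 24, 320, 6, 241.2, 120, array([-0.001,  0.002]))
(np.float64(62.20913151060322), 10, 27, 300, 12, 241.2, 121, array([-0.002,  0.   ]))
(np.float64(62.3088389864767), 0, 33, 280, 12, 241.2, 119, array([ 0.002, -0.002]))
(np.float64(62.74079150625285), 10, 30, 290, 15, 241.2, 123, array([0.   , 0.001]))
(np.float64(63.088424933980136), 0, 27, 320, 0, 241.2, 117, array([-0.004, -0.002]))
(np.float64(63.65571037099494), 0, 30, 290, 9, 241.2, 117, array([-0.001, -0.005]))
(np.float64(63.81245285561547), 0, 30, 310, 3, 241.2, 119, array([0.001, 0.004]))
```

```bash
python3 -m handwheel '[[[0.02,0.01,0.05,0],[0.02,0.01,0.05,0],[0.02,0.01,0.05,0],[0.02,0.01,0.05,0],[0.02,0.01,0.05,0],[0.02,0.01,0.05,0],[0.02,0.01,0.05,0],[0.02,0.01,0.05,0]]]' >/dev/null;python3 h.py 521 -60 180 84.9;python3 -m handwheel '[[[0.02,0.01,0.05,0],[0.02,0.01,0.05,0],[0.02,0.01,0.05,0],[0.02,0.01,0.05,0],[0.02,0.01,0.05,0],[0.02,0.01,0.05,0],[0.02,0.01,0.05,0],[0.02,0.01,0.05,0]]]' >/dev/null;python3 h.py 521 -60 180 84.9
```

```text
t 46.5 tcp [524.6 -62.5 205.6] jaw 23.8 tilt [ 0.057  0.083 -0.995] F [-0.3  0.6 -4.1] Mz -0.00 w 13.7 j6 -165
units: [np.float64(-0.091), np.float64(0.063), np.float64(-0.64), np.float64(12.23)]
t 47.2 tcp [531.5 -59.  223. ] jaw 23.8 tilt [ 0.057  0.083 -0.995] F [-0.1  0.1 -3.3] Mz 0.01 w 13.9 j6 -166
units: [np.float64(-0.262), np.float64(-0.025), np.float64(-1.075), np.float64(12.23)]
```

```bash
python3 -m handwheel '[[[0,0,0,1],[0,0,0,-1],[0,0,0,1],[0,0,0,-1],[0,0,0,1],[0,0,0,-1],[0,0,0,1],[0,0,0,-1]]]' >/dev/null;python3 h.py 521 -60 180 84.9; python3 q.py; python3 -m handwheel '[[[0,0,0,0],[0,0,0,0],[0,0,0,0],[0,0,0,0]]]' >/dev/null;python3 h.py 521 -60 180 84.9; python3 q.py
```

```text
t 48.0 tcp [532.3 -58.8 224.1] jaw 24.0 tilt [ 0.057  0.083 -0.995] F [-0.1  1.1 -2.9] Mz 0.17 w 13.9 j6 -166
units: [np.float64(-0.283), np.float64(-0.03), np.float64(-1.102), np.float64(12.17)]
[  11.619    5.917  -17.352   -4.509  -62.605 -165.523] [ -0.7 -38.2  30.6   6.6  -0.2   4.4] [  3.33  -3.88  -6.12   4.38   6.96 -68.04] [-0.1  1.1 -2.9] [-0.42  0.33  0.17]
t 48.5 tcp [532.3 -58.7 224.3] jaw 24.2 tilt [ 0.057  0.083 -0.995] F [-0.6 -0.1 -4. ] Mz 0.02 w 13.9 j6 -165
units: [np.float64(-0.282), np.float64(-0.032), np.float64(-1.108), np.float64(12.14)]
[  11.624    5.912  -17.322   -4.519  -62.653 -165.351] [  0.  -38.9  30.2   7.    0.3  -0. ] [-0.17  0.01  0.16  0.05 -0.03  0.66] [-0.6 -0.1 -4. ] [-0.59  0.24  0.02]
```

There is no drift now, so the tilt (~0.1 rad) is frozen. I won't seat the cover like this. I'll put it down flat on free table left of the chamber, level the tool unloaded, then regrip.

```bash
python3 -m handwheel '[[[0,0.4,0,1],[0,0.7,0,1],[0,0.8,0,1],[0,0.8,0,1],[0,0.8,0,1],[0,0.8,0,1],[0,0.8,0,1],[-0.1,0.8,0,1]]]' >/dev/null;python3 h.py 515 190 180 84.9;python3 -m handwheel '[[[0,0,-0.3,1],[0,0,-0.3,1],[0,0,-0.3,1],[0,0,-0.3,0.7]]]' >/dev/null;python3 h.py 515 190 45 84.9
```

```text
t 49.2 tcp [527.9 182.2 224.9] jaw 65.7 tilt [-0.011  0.1   -0.995] F [ 0.8 -0.3 -4. ] Mz -0.03 w 14.2 j6 -147
units: [np.float64(-0.322), np.float64(0.195), np.float64(-1.122), np.float64(3.84)]
t 49.6 tcp [528.9 188.2 177.3] jaw 85.6 tilt [-0.04   0.094 -0.995] F [ 0.1  0.3 -3.6] Mz -0.01 w 13.9 j6 -127
units: [np.float64(-0.347), np.float64(0.044), np.float64(-3.306), np.float64(-0.14)]
```

```bash
python3 -m handwheel '[[[0,0,-1,0],[0,0,-1,0],[0,0,-1,0],[0,0,-0.2,0]]]' >/dev/null;python3 h.py 515 190 30 84.9;python3 -m handwheel '[[[0,0,-0.2,0],[0,0,-0.15,0]]]' >/dev/null;python3 h.py 515 190 24 84.9
```

```text
t 50.0 tcp [530.4 189.   46.6] jaw 86.0 tilt [-0.036  0.096 -0.995] F [-1.7 -0.1 -3.9] Mz 0.08 w 14.4 j6 -124
units: [np.float64(-0.386), np.float64(0.024), np.float64(-0.415), np.float64(-0.22)]
t 50.2 tcp [531.6 189.5  33.1] jaw 86.1 tilt [-0.036  0.096 -0.995] F [-0.3  0.4 -1.7] Mz -0.06 w 14.0 j6 -123
units: [np.float64(-0.416), np.float64(0.013), np.float64(-0.226), np.float64(-0.23)]
```

```bash
python3 -m handwheel '[[[0,0,-0.08,0],[0,0,-0.08,0]]]' >/dev/null;python3 h.py 515 190 24 84.9;python3 -m handwheel '[[[0,0,-0.08,0],[0,0,-0.08,0]]]' >/dev/null;python3 h.py 515 190 24 84.9; python3 - <<'E'
from h import *
w=vision.capture("side");cv2.imwrite("pics/s9.png",cv2.resize(w[120:270,180:340],None,fx=4.8,fy=4))
E
```

```text
t 50.5 tcp [533.5 190.7  29. ] jaw 86.1 tilt [-0.032  0.098 -0.995] F [-1.8  1.6  1.4] Mz 0.02 w 14.1 j6 -123
units: [np.float64(-0.462), np.float64(-0.017), np.float64(-0.124), np.float64(-0.25)]
t 50.6 tcp [535.1 192.   24.7] jaw 86.2 tilt [-0.028  0.1   -0.995] F [-1.9  1.9  0.4] Mz -0.03 w 14.2 j6 -123
units: [np.float64(-0.502), np.float64(-0.05), np.float64(-0.019), np.float64(-0.26)]
```

View pics/s9.png

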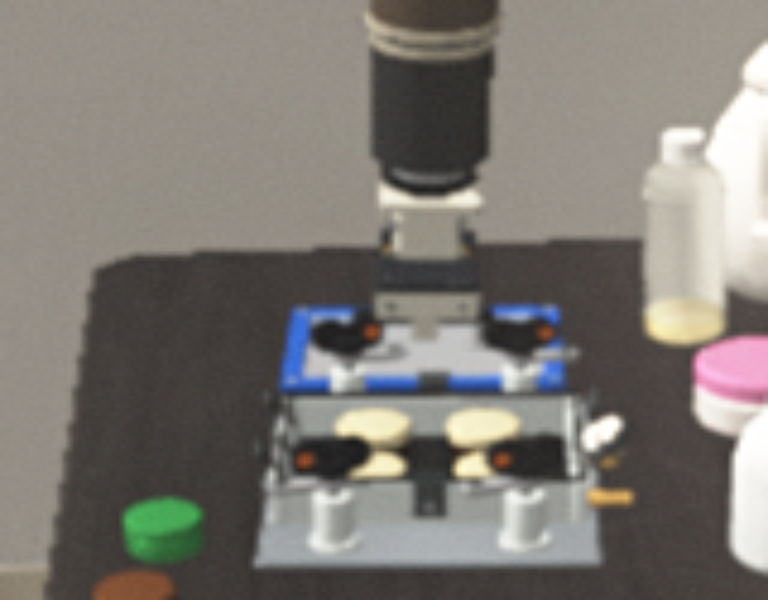

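```bash
python3 -m handwheel '[[[0,0,-0.06,0],[0,0,-0.05,0]]]' >/dev/null;python3 h.py 515 190 24 84.9; python3 -m handwheel '[[[0,0,0,0],[0,0,0,0],[0,0,0,0]]]' 40; python3 h.py 515 190 24 84.9;python3 -m handwheel '[[[0,0,0.5,0],[0,0,1,0],[0,0,1,0]]]' >/dev/null;python3 h.py 515 190 24 84.9
```

```text
t 50.9 tcp [535.7 192.1  23.1] jaw 86.3 tilt [-0.027  0.101 -0.995] F [-8.1 -1.4 18.2] Mz 0.22 w 14.6 j6 -123
units: [np.float64(-0.518), np.float64(-0.052), np.float64(0.022), np.float64(-0.28)]
time_s: 51.2
tcp_pos: [0.5369, 0.1923, 0.0247]
eef_rot: [16.5, 84.0, 103.0]
contact_force: [-0.7, -0.5, 0.0]
gripper_width: 0.0328
t 51.2 tcp [536.9 192.3  24.7] jaw 86.3 tilt [-0.024  0.102 -0.994] F [-0.7 -0.5  0. ] Mz -0.01 w 32.8 j6 -123
units: [np.float64(-0.548), np.float64(-0.057), np.float64(-0.017), np.float64(-0.29)]
t 51.5 tcp [533.4 189.9 120.7] jaw 86.2 tilt [-0.034  0.095 -0.995] F [1.1 0.2 0.1] Mz -0.09 w 39.6 j6 -125
units: [np.float64(-0.459), np.float64(0.003), np.float64(-2.418), np.float64(-0.26)]
```

```bash
python3 -m handwheel '[[[0,0,0,1],[0,0,0,1],[0,0,0,1],[0,0,0,1],[0,0,0,1],[0,0,0,1],[0,0,0,1],[0,0,0,1]]]' >/dev/null;python3 h.py 515 190 24 84.9;python3 -m handwheel '[[[0,0,0,1],[0,0,0,1],[0,0,0,1],[0,0,0,1],[0,0,0,1],[0,0,0,1],[0,0,0,1],[0,0,0,1]]]' >/dev/null;python3 h.py 515 190 24 84.9; python3 q.py
```

```text
t 52.3 tcp [537.7 191.2 127.8] jaw 127.8 tilt [-0.082  0.061 -0.995] F [-0.1  0.   0.4] Mz -0.04 w 40.0 j6 -84
units: [np.float64(-0.567), np.float64(-0.029), np.float64(-2.594), np.float64(-8.58)]
t 53.1 tcp [538.5 190.6 125.7] jaw 169.4 tilt [-0.102 -0.011 -0.995] F [ 0.4 -0.7 -0.5] Mz 0.07 w 40.0 j6 -46
units: [np.float64(-0.588), np.float64(-0.014), np.float64(-2.542), np.float64(-16.91)]
[ 36.95   19.206 -14.25   -3.454 -61.664 -45.659] [ -0.3 -52.6  25.5   5.9  -0.3  -1.3] [ 2.96  1.08 -0.89  4.86 -0.89 46.29] [ 0.4 -0.7 -0.5] [ 0.08 -0.27  0.07]
```

```bash
python3 -m handwheel '[[[0,0,0,0],[0,0,0,0],[0,0,0,0],[0,0,0,0]]]' >/dev/null;python3 h.py 515 190 24 84.9;python3 -m handwheel '[[[0,0,-0.8,0],[0,0,-0.6,0],[0,0,0,0],[0,0,0,0]]]' >/dev/null;python3 h.py 515 190 24 84.9; python3 -m handwheel '[[[0,0,0,0],[0,0,0,0],[0,0,0,0],[0,0,0,0]]]' >/dev/null;python3 h.py 515 190 24 84.9;
```

```text
t 53.5 tcp [538.5 190.6 125. ] jaw 169.2 tilt [-0.103 -0.011 -0.995] F [ 0.6 -0.  -0.8] Mz 0.04 w 40.5 j6 -46
units: [np.float64(-0.588), np.float64(-0.015), np.float64(-2.526), np.float64(-16.86)]
t 53.9 tcp [539.8 190.8  69.5] jaw 169.0 tilt [-0.1   -0.009 -0.995] F [ 0.6 -1.2  0.4] Mz -0.03 w 39.9 j6 -46
units: [np.float64(-0.62), np.float64(-0.021), np.float64(-1.136), np.float64(-16.82)]
t 54.3 tcp [541.6 191.8  73.1] jaw 169.0 tilt [-0.096 -0.006 -0.995] F [-0.5  0.3 -0.5] Mz 0.00 w 39.9 j6 -46
units: [np.float64(-0.664), np.float64(-0.045), np.float64(-1.228), np.float64(-16.82)]
```

Fast drift modelling isn't paying off. Gripping a fixed wing firmly will square the pads mechanically, and I can also check wing angles on the way. I'll go to the near-left wing.

```bash
python3 -m handwheel '[[[0,0,1,1],[0,0,0.8,1],[-0.2,-0.4,0,1],[-0.2,-0.4,0,1],[-0.2,-0.4,0,1],[-0.2,-0.4,0,1],[-0.2,-0.4,0,1],[-0.2,-0.4,0,1]]]' >/dev/null;python3 -m handwheel '[[[-0.2,-0.4,0,1],[-0.2,-0.4,0,1],[-0.1,-0.3,0,1],[0,0,0,1],[0,0,0,1],[0,0,0,1],[0,0,0,1],[0,0,0,1]]]' >/dev/null;python3 h.py 466 55 82 101
python3 - <<'E'
from h import *
w=vision.capture("wrist");cv2.imwrite("pics/w10.png",w)
E
```

```text
t 55.9 tcp [472.2  47.1 155.3] jaw -107.8 tilt [ 0.002 -0.084 -0.996] F [0.6 0.5 0.2] Mz 0.00 w 40.2 j6 36
units: [np.float64(-0.156), np.float64(0.199), np.float64(-1.832), np.float64(5.77)]
```

View pics/w10.png

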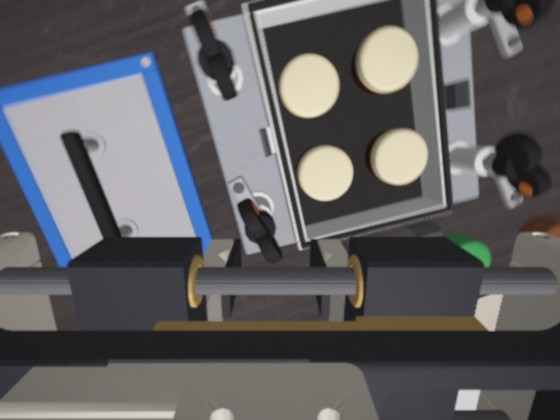

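```bash
python3 - <<'E'
from h import *
c=vision.get_calibration("wrist")
def L(n,a,b,z):
    A=onz(c,*a,z)*1000;B=onz(c,*b,z)*1000;d=A-B
    print(n,((A+B)/2).round(1),"ang %.1f len %.1f"%(np.degrees(np.arctan2(d[1],d[0])),np.linalg.norm(d)))
L("NL",(243,203),(274,258),.108)
L("FL",(197,15),(231,95),.108)
L("cover bar",(70,135),(112,238),.047)
# rim outer corners far-left, near-left, near-right
for p in [(247,8),(303,247),(451,206)]: print((onz(c,*p,.050)*1000).round(1))
E
python3 - <<'E'
import cv2
w=cv2.imread("pics/w10.png");cv2.imwrite("pics/w10z.png",cv2.resize(w[0:270,170:310],None,fx=4,fy=2.2)[:590])
cv2.imwrite("pics/w10z.png",cv2.resize(w[130:275,190:340],None,fx=4,fy=4))
E
```

```text
NL [473.3  54.8 108. ] ang 9.6 len 48.4
FL [592.6  44.7 108. ] ang 4.9 len 49.4
cover bar [538.4 185.8  47. ] ang -4.2 len 94.5
[632.7  10.2  50. ]
[425.   24.4  50. ]
[ 417.5 -125.1   50. ]
```

View pics/w10z.png

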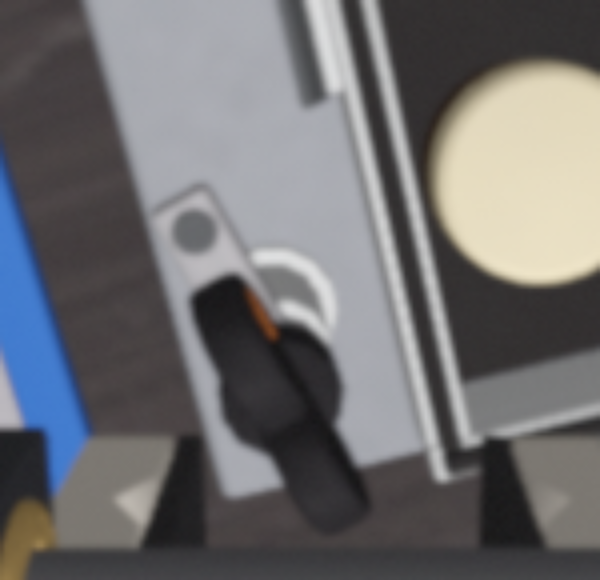

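```bash
python3 - <<'E'
from h import *
c=vision.get_calibration("wrist")
for z in(.09,.1,.108): print((onz(c,260,227,z)*1000).round(1),(onz(c,245.5,201,z)*1000).round(1),(onz(c,275,259,z)*1000).round(1))
t=vision.capture("top");ct=vision.get_calibration("top")
cv2.imwrite("pics/t10.png",cv2.resize(t[170:295,190:335],None,fx=5,fy=4.6,interpolation=cv2.INTER_CUBIC))
a=cv2.imread("pics/t6.png") 
f=lambda x,y:(190+(x+.5)/5-.5,170+(y+.5)/4.6-.5)
for n,p,q in [("NL",(118,318),(140,425)),("FL",(163,75),(160,185)),("NR",(567,368),(590,470)),("FR",(593,128),(613,225))]:
    A=onz(ct,*f(*p),.105)*1000;B=onz(ct,*f(*q),.105)*1000;d=A-B
    print(n,((A+B)/2).round(1),np.degrees(np.arctan2(d[1],d[0])).round(1),np.linalg.norm(d).round(1))
E
```

```text
[470.5  54.4  90. ] [494.2  58.3  90. ] [440.3  51.4  90. ]
[473.7  53.6 100. ] [496.3  57.4 100. ] [444.8  50.8 100. ]
[476.2  53.  108. ] [498.   56.7 108. ] [448.4  50.3 108. ]
NL [467.2  54.4 105. ] 12.3 57.4
FL [596.1  42.2 105. ] 0.1 59.3
NR [ 445.7 -163.9  105. ] 12.3 54.7
FR [ 575.  -174.9  105. ] 11.1 53.1
```

```bash
python3 -m handwheel '[[[-0.07,0.1,0,1],[-0.07,0.05,0,1],[0,0,-0.1,1],[0,0,-0.1,1],[0,0,-0.1,1],[0,0,-0.1,0.2]]]' 45 20 >/dev/null;python3 h.py 466 53.5 83 -80.5
```

```text
t 56.6 tcp [467.3  53.9 141. ] jaw -82.0 tilt [ 0.042 -0.072 -0.997] F [ 0.2 -0.2  0.5] Mz -0.02 w 45.0 j6 59
units: [np.float64(-0.034), np.float64(-0.011), np.float64(-1.45), np.float64(0.3)]
```

```bash
python3 -m handwheel '[[[-0.03,0,-0.6,0.3],[-0.03,0,-0.5,0],[0,0,-0.3,0]]]' >/dev/null;python3 h.py 466 53.5 83 -80.5
python3 - <<'E'
from h import *
w=vision.capture("wrist");cv2.imwrite("pics/w11.png",w)
E
```

```text
t 56.9 tcp [466.6  54.9  85.3] jaw -81.1 tilt [ 0.048 -0.068 -0.997] F [ 0.5 -0.5  0.4] Mz -0.06 w 45.0 j6 59
units: [np.float64(-0.014), np.float64(-0.035), np.float64(-0.058), np.float64(0.12)]
```

View pics/w11.png

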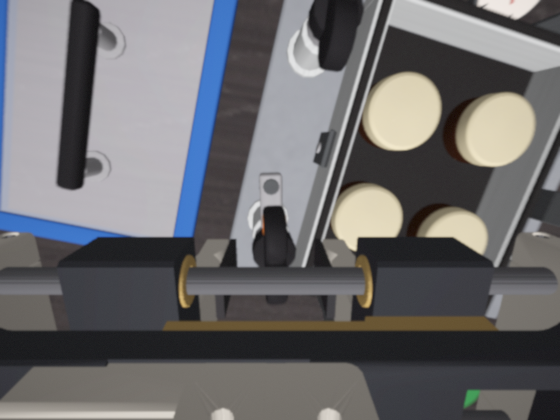

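The wing is centred between the fingers at column 274 and aligned with them. I'll grip it to square the tool.

```bash
python3 -m handwheel '[[[0,0,-0.04,0],[0,0,-0.03,0],[0,0,-0.02,0],[0,0,-0.02,0]]]' 5 20 >/dev/null;python3 h.py 466 53.5 83 -80.5;python3 -m handwheel '[[[0,0,0,0],[0,0,0,0],[0,0,0,0]]]' 5 50 >/dev/null;python3 h.py 466 53.5 83 -80.5;python3 -m handwheel '[[[0,0,0,0],[0,0,0,0],[0,0,0,0],[0,0,0,0]]]' 5 60 >/dev/null;python3 h.py 466 53.5 83 -80.5
```

```text
t 57.4 tcp [466.7  54.8  80.3] jaw -81.5 tilt [ 0.047 -0.069 -0.997] F [ 0.6 -0.5 -0.6] Mz 0.05 w 18.7 j6 58
units: [np.float64(-0.017), np.float64(-0.033), np.float64(0.067), np.float64(0.19)]
t 57.6 tcp [466.7  55.6  80.5] jaw -81.5 tilt [ 0.048 -0.066 -0.997] F [ 1.2 -0.3 -5.8] Mz 0.08 w 12.1 j6 58
units: [np.float64(-0.018), np.float64(-0.051), np.float64(0.063), np.float64(0.21)]
t 58.0 tcp [466.7  55.6  80.5] jaw -81.6 tilt [ 0.048 -0.066 -0.997] F [ 0.4  0.6 -3.7] Mz 0.05 w 12.0 j6 58
units: [np.float64(-0.019), np.float64(-0.052), np.float64(0.063), np.float64(0.21)]
```

```bash
python3 -m handwheel '[[[0,-0.1,0,0]]]' >/dev/null;python3 h.py 466 53.5 83 -80.5;python3 -m handwheel '[[[0.05,-0.1,0,0]]]' >/dev/null;python3 h.py 466 53.5 83 -80.5; python3 q.py
```

```text
t 58.1 tcp [467.4  54.2  80.5] jaw -81.6 tilt [ 0.05  -0.061 -0.997] F [-16.5  32.9  -0.3] Mz 0.41 w 12.5 j6 59
units: [np.float64(-0.036), np.float64(-0.017), np.float64(0.063), np.float64(0.22)]
t 58.2 tcp [468.2  53.8  80.2] jaw -81.7 tilt [ 0.05  -0.055 -0.997] F [-36.9  44.   16.6] Mz 0.18 w 13.0 j6 59
units: [np.float64(-0.055), np.float64(-0.008), np.float64(0.071), np.float64(0.24)]
[ 34.141   8.945 -40.089   6.463 -40.547  59.343] [-21.7 -27.9  19.3  16.4   0.1  -0.3] [-3.72  0.63  2.4  -4.82 -0.07  6.4 ] [-36.9  44.   16.6] [16.66 13.73  0.18]
```

```bash
python3 -m handwheel '[[[0,-0.07,0,0],[0,-0.07,0,0],[0,-0.07,0,0]]]' >/dev/null;python3 h.py 466 53.5 83 -80.5;python3 -m handwheel '[[[0,-0.08,0,0],[0,-0.08,0,0],[0,-0.08,0,0]]]' >/dev/null;python3 h.py 466 53.5 83 -80.5; python3 q.py
```

```text
t 58.5 tcp [467.1  54.9  80.4] jaw -81.8 tilt [ 0.052 -0.039 -0.998] F [-7.8 19.1 -5.2] Mz 0.22 w 12.0 j6 60
units: [np.float64(-0.028), np.float64(-0.036), np.float64(0.065), np.float64(0.25)]
t 58.9 tcp [467.3  54.8  80.3] jaw -81.8 tilt [ 0.056 -0.024 -0.998] F [-11.7  24.   -0.6] Mz 0.46 w 11.8 j6 62
units: [np.float64(-0.032), np.float64(-0.033), np.float64(0.068), np.float64(0.26)]
[ 33.237   8.463 -39.859   4.518 -39.825  61.58 ] [-11.7 -33.3  19.3  11.   -1.7  -0.2] [-1.78 -0.67  0.34 -3.17  1.17  4.02] [-11.7  24.   -0.6] [9.4  5.03 0.46]
```

```bash
python3 -m handwheel '[[[0,-0.08,0,0],[0,-0.08,0,0],[0,-0.08,0,0]]]' >/dev/null;python3 h.py 466 53.5 83 -80.5;python3 -m handwheel '[[[0.06,0,0,0],[0.06,0,0,0],[0.06,0,0,0]]]' >/dev/null;python3 h.py 466 53.5 83 -80.5; python3 q.py
```

```text
t 59.1 tcp [467.2  54.9  80.2] jaw -81.8 tilt [ 0.059 -0.009 -0.998] F [-10.6  22.9  -2.8] Mz 0.54 w 11.9 j6 63
units: [np.float64(-0.029), np.float64(-0.034), np.float64(0.07), np.float64(0.26)]
t 59.5 tcp [467.4  55.5  80. ] jaw -81.9 tilt [ 0.048 -0.009 -0.999] F [-15.5   8.5  12.7] Mz 0.15 w 11.8 j6 63
units: [np.float64(-0.036), np.float64(-0.05), np.float64(0.075), np.float64(0.27)]
[ 32.475   8.696 -38.941   2.951 -40.353  63.466] [ -4.8 -29.8  23.    8.5   2.9  -0.1] [-0.89  1.34  2.56 -1.71 -3.15  2.11] [-15.5   8.5  12.7] [3.49 5.93 0.15]
```

Commanding lateral shifts while clamped to the wing levels the tool in both directions. A few more rows.

```bash
python3 -m handwheel '[[[0.06,-0.04,0,0],[0.06,-0.04,0,0],[0.06,-0.04,0,0],[0.04,-0.03,0,0]]]' >/dev/null;python3 h.py 466 53.5 83 -80.5;
```

```text
t 59.9 tcp [467.4  55.3  80.1] jaw -82.0 tilt [ 0.036 -0.    -0.999] F [-11.6  12.4   5.2] Mz 0.23 w 11.6 j6 65
units: [np.float64(-0.036), np.float64(-0.046), np.float64(0.072), np.float64(0.31)]
```

```bash
python3 -m handwheel '[[[0,-0.08,0,0],[0,-0.08,0,0],[0,-0.08,0,0],[0,-0.08,0,0]]]' >/dev/null;python3 h.py 466 53.5 83 -80.5; python3 -m handwheel '[[[0,0,0,0],[0,0,0,0],[0,0,0,0],[0,0,0.4,0],[0,0.2,1,0],[0.1,0.8,0.2,0],[0.3,0.8,0,0],[0.3,0.8,0,0]]]' 50 14;python3 h.py 538 187 100 -94.2
```

```text
t 60.2 tcp [467.3  54.8  80.2] jaw -82.1 tilt [ 0.04   0.019 -0.999] F [-9.7 22.9 -2.2] Mz 0.49 w 11.6 j6 67
units: [np.float64(-0.033), np.float64(-0.033), np.float64(0.07), np.float64(0.32)]
time_s: 61.05
tcp_pos: [0.4947, 0.157, 0.1487]
eef_rot: [104.5, 87.5, 22.2]
contact_force: [-0.1, -0.2, 0.1]
gripper_width: 0.0497
t 61.0 tcp [494.7 157.  148.7] jaw -82.3 tilt [ 0.04   0.016 -0.999] F [-0.1 -0.2  0.1] Mz 0.05 w 49.7 j6 57
units: [np.float64(1.082), np.float64(0.751), np.float64(-1.218), np.float64(-2.38)]
```

```bash
python3 -m handwheel '[[[0.4,0.3,0,-1],[0.4,0.3,0,-1],[0.1,0.1,0,-0.4],[0,0,0,0]]]' >/dev/null; python3 - <<'E'
from h import *
go(538,187,100,-94.2)
c=vision.get_calibration("wrist");w=vision.capture("wrist");cv2.imwrite("pics/w12.png",w)
t=vision.capture("top");cv2.imwrite("pics/t12.png",t)
E
```

```text
t 61.5 tcp [534.3 188.1 149.6] jaw -94.6 tilt [ 0.045  0.005 -0.999] F [ 0.1 -0.5 -0. ] Mz 0.05 w 50.0 j6 44
units: [np.float64(0.093), np.float64(-0.029), np.float64(-1.239), np.float64(0.08)]
```

View pics/w12.png

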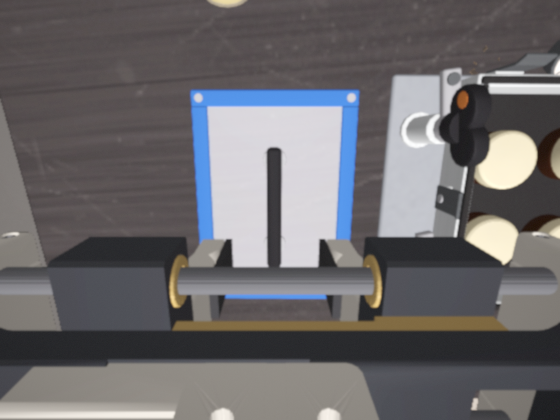

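View pics/t12.png

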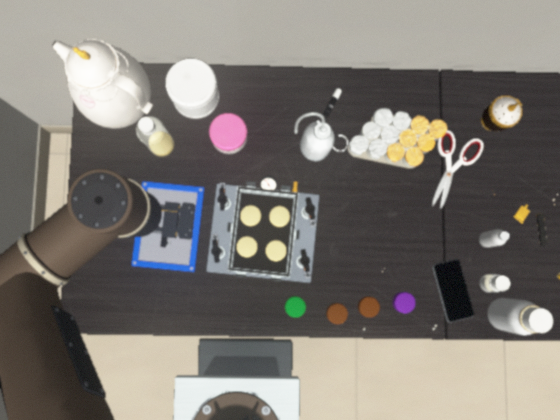

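```bash
python3 - <<'E'
from h import *
c=vision.get_calibration("wrist");w=cv2.imread("pics/w12.png")
m=np.zeros(w.shape[:2],np.uint8);m[140:264,258:290]=(w[140:264,258:290].max(2)<70)*255
k=max(cv2.findContours(m,0,1)[0],key=cv2.contourArea);b=cv2.boxPoints(cv2.minAreaRect(k))
P=np.array([onz(c,*p,.047) for p in b])*1000;print(P.round(1))
for p in [(198,98),(351,98)]:print("screw",(onz(c,*p,.01)*1000).round(1))
t=cv2.imread("pics/t12.png");ct=vision.get_calibration("top")
bl=cv2.inRange(cv2.cvtColor(t,cv2.COLOR_BGR2HSV),(105,150,80),(125,255,255))
pts=np.vstack([q for q in cv2.findContours(bl,0,1)[0] if cv2.contourArea(q)>20])
bx=cv2.boxPoints(cv2.minAreaRect(pts));P=np.array([onz(ct,*p,.01) for p in bx])*1000
print(P.round(1),P.mean(0).round(1),[np.linalg.norm(P[i]-P[i-1]).round(1) for i in range(4)])
E
```

```text
[[590.7 189.7  47. ]
 [590.  180.1  47. ]
 [483.  188.3  47. ]
 [483.8 198.8  47. ]]
screw [643.  254.2  10. ]
screw [631.2 107.5  10. ]
[[429.  280.7  10. ]
 [654.8 266.   10. ]
 [638.8  98.3  10. ]
 [413.2 116.3  10. ]] [534.  190.3  10. ] [np.float64(165.1), np.float64(226.2), np.float64(168.5), np.float64(226.4)]
```

```bash
python3 -m handwheel '[[[0.05,0.02,-1,0.05],[0,0,-1,0],[0,0,-0.5,0]]]' 50 14 >/dev/null; python3 h.py 536.5 189.3 22 -94.4
```

```text
t 61.9 tcp [537.4 188.1  52. ] jaw -94.1 tilt [ 0.053  0.011 -0.999] F [ 0.5 -0.9 -0.5] Mz -0.03 w 49.6 j6 44
units: [np.float64(-0.024), np.float64(0.029), np.float64(-0.75), np.float64(-0.07)]
```

```bash
python3 -m handwheel '[[[-0.05,0.02,-0.5,0],[-0.03,0,-0.25,0]]]' >/dev/null; python3 h.py 536.5 189.3 22 -94.4
```

```text
t 62.0 tcp [532.6 186.7  19.7] jaw -94.0 tilt [ 0.051  0.009 -0.999] F [-0.1 -0.7 -0. ] Mz 0.03 w 49.8 j6 44
units: [np.float64(0.098), np.float64(0.066), np.float64(0.058), np.float64(-0.08)]
```

```bash
python3 -m handwheel '[[[0.08,0.05,0.02,0],[-0.01,-0.01,-0.02,0],[-0.01,-0.01,-0.02,0],[-0.01,-0.01,-0.02,0],[-0.01,-0.01,-0.02,0],[-0.01,-0.01,-0.02,0]]]' 5 14 >/dev/null; python3 h.py 536.5 189.3 22 -94.4
```

```text
t 62.6 tcp [535.6 187.4  19.9] jaw -93.9 tilt [ 0.055  0.012 -0.998] F [-0.6  1.1  5. ] Mz -0.14 w 13.7 j6 44
units: [np.float64(0.022), np.float64(0.048), np.float64(0.052), np.float64(-0.1)]
```

```bash
python3 -m handwheel '[[[0,0,0.5,0],[0,0,1,0],[0,0,1,0],[0,0,1,0],[0,-0.5,0.3,0],[-0.05,-0.9,0,0],[-0.05,-1,0,0],[-0.05,-1,0,0]]]' >/dev/null; python3 h.py 521 -60 150 -95.1
```

```text
t 63.5 tcp [523.9  48.3 174.7] jaw -93.6 tilt [ 0.048  0.009 -0.999] F [ 0.4  0.2 -3.7] Mz -0.03 w 13.8 j6 59
units: [np.float64(-0.072), np.float64(-2.708), np.float64(-0.617), np.float64(-0.29)]
```

```bash
python3 -m handwheel '[[[0,-1,0,0],[0,-1,0,-0.3],[-0.05,-0.6,0,0],[0,0,0,0]]]' >/dev/null; python3 h.py 521 -60 110 -95.1; python3 - <<'E'
from h import *
w=vision.capture("wrist");cv2.imwrite("pics/w13.png",w)
t=vision.capture("top");cv2.imwrite("pics/t13.png",cv2.resize(t[160:300,185:340],None,fx=5,fy=4.2,interpolation=cv2.INTER_CUBIC))
t=vision.capture("side");cv2.imwrite("pics/s13.png",cv2.resize(t[150:275,200:345],None,fx=5.4,fy=4.7,interpolation=cv2.INTER_CUBIC))
E
```

```text
t 63.9 tcp [516.6 -63.7 172.9] jaw -95.4 tilt [ 0.043  0.008 -0.999] F [ 0.1  0.9 -2.7] Mz -0.01 w 13.7 j6 70
units: [np.float64(0.109), np.float64(0.092), np.float64(-1.572), np.float64(0.06)]
```

View pics/w13.png

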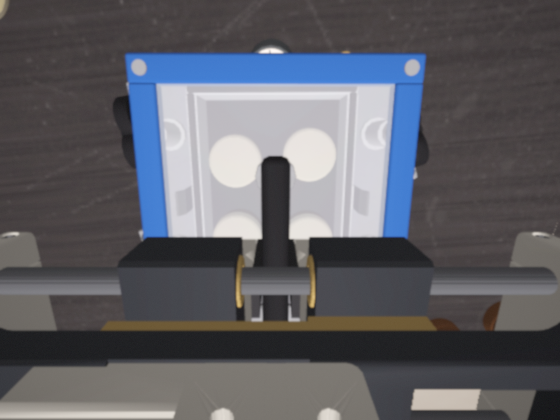

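View pics/t13.png

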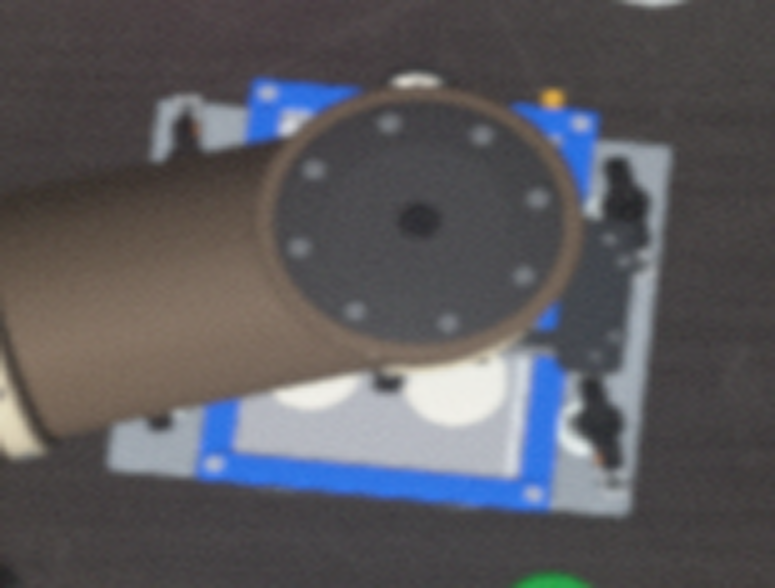

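View pics/s13.png

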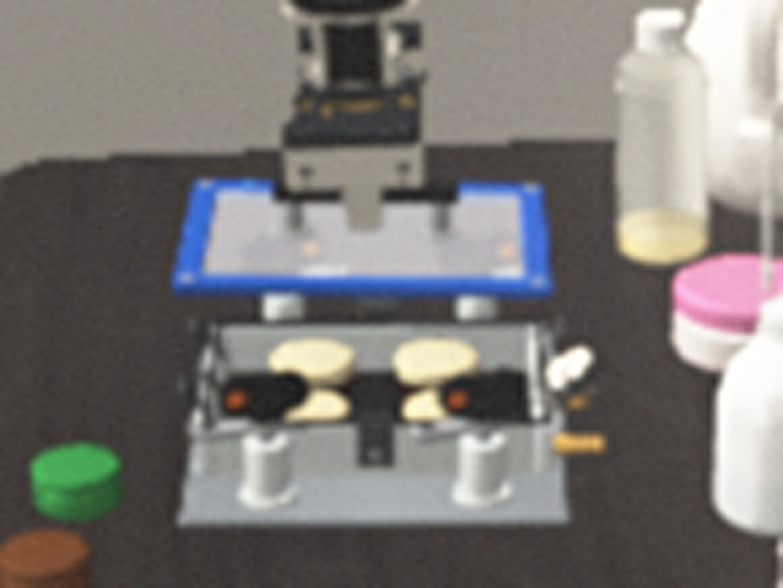

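```bash
python3 -m handwheel '[[[0.1,0.09,-0.6,0],[0,0,-0.6,0],[0,0,-0.4,0]]]' >/dev/null; python3 h.py 521 -60 90 -95.1
```

```text
t 64.3 tcp [524.2 -54.3 110.2] jaw -95.1 tilt [ 0.05   0.01  -0.999] F [ 0.2  0.5 -4.1] Mz -0.01 w 13.7 j6 69
units: [np.float64(-0.08), np.float64(-0.143), np.float64(-0.505), np.float64(-0.01)]
```

```bash
python3 -m handwheel '[[[-0.08,-0.14,-0.1,0],[0,0,-0.1,0],[0,0,0,0]]]' >/dev/null; python3 h.py 521 -60 90 -95.1; python3 - <<'E'
from h import *
c=vision.get_calibration("wrist");w=vision.capture("wrist");cv2.imwrite("pics/w14.png",w)
t=vision.capture("side");cv2.imwrite("pics/s14.png",cv2.resize(t[160:275,200:345],None,fx=5.4,fy=5,interpolation=cv2.INTER_CUBIC))
E
```

```text
t 64.6 tcp [519.7 -58.1 100.1] jaw -94.8 tilt [ 0.046  0.009 -0.999] F [-0.6  0.5 -3.4] Mz 0.00 w 13.6 j6 70
units: [np.float64(0.033), np.float64(-0.047), np.float64(-0.251), np.float64(-0.05)]
```

View pics/w14.png

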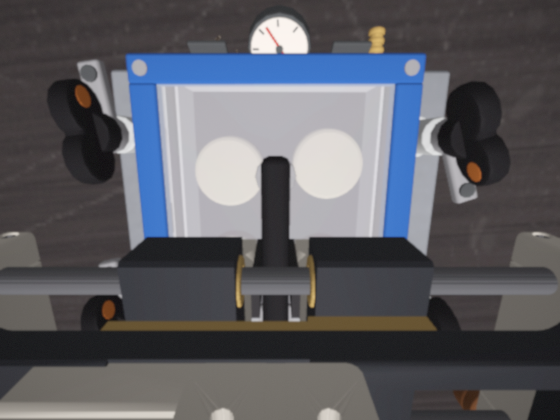

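View pics/s14.png

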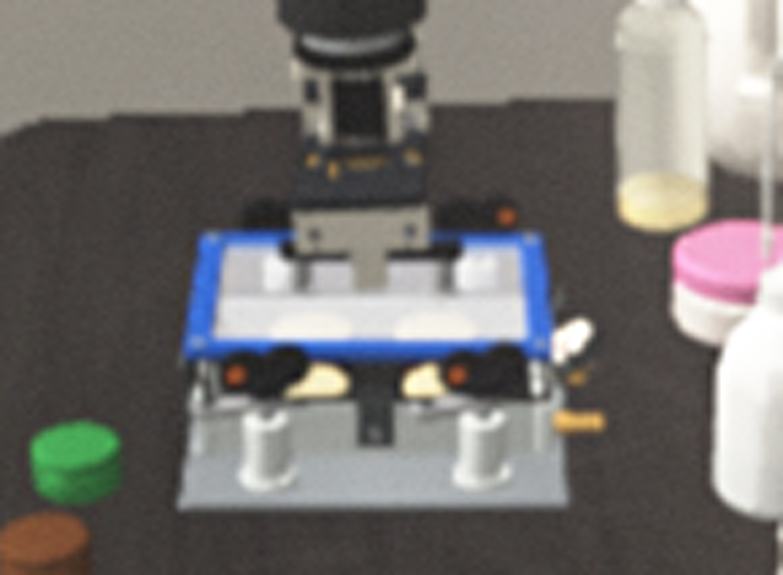

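```bash
python3 -m handwheel '[[[0.04,-0.05,-0.15,-0.05],[0,0,-0.1,0]]]' >/dev/null; python3 h.py 521 -60 84 -95.1;python3 -m handwheel '[[[0,0,-0.08,0],[0,0,-0.08,0]]]' >/dev/null; python3 h.py 521 -60 80 -95.1
```

```text
t 64.9 tcp [523.5 -59.9  92.2] jaw -95.1 tilt [ 0.052  0.01  -0.999] F [-0.5 -0.1 -3.3] Mz -0.06 w 14.1 j6 70
units: [np.float64(-0.062), np.float64(-0.003), np.float64(-0.205), np.float64(-0.0)]
t 65.1 tcp [523.7 -60.   85.5] jaw -95.1 tilt [ 0.052  0.01  -0.999] F [ 0.6 -0.3 -3.3] Mz -0.03 w 14.1 j6 70
units: [np.float64(-0.069), np.float64(-0.0), np.float64(-0.136), np.float64(0.0)]
```

```bash
python3 -m handwheel '[[[-0.08,0,-0.03,0],[0,0,-0.06,0]]]' >/dev/null; python3 h.py 521 -60 80 -95.1;python3 -m handwheel '[[[0,0,-0.06,0],[0,0,-0.06,0]]]' >/dev/null; python3 h.py 521 -60 80 -95.1
```

```text
t 65.3 tcp [520.  -60.2  81.2] jaw -95.1 tilt [ 0.052  0.01  -0.999] F [ 0.6  0.5 -4. ] Mz 0.02 w 13.5 j6 70
units: [np.float64(0.024), np.float64(0.004), np.float64(-0.031), np.float64(0.01)]
t 65.5 tcp [520.  -60.2  76.1] jaw -95.1 tilt [ 0.052  0.01  -0.999] F [ 0.   0.8 -2.8] Mz 0.03 w 13.9 j6 70
units: [np.float64(0.026), np.float64(0.004), np.float64(0.097), np.float64(0.01)]
```

```bash
python3 -m handwheel '[[[0,0,-0.05,0],[0,0,-0.05,0]]]' >/dev/null; python3 h.py 521 -60 70 -95.1;python3 -m handwheel '[[[0,0,-0.05,0]]]' >/dev/null; python3 h.py 521 -60 70 -95.1;  python3 - <<'E'
from h import *
c=vision.get_calibration("wrist");w=vision.capture("wrist");cv2.imwrite("pics/w15.png",w)
t=vision.capture("side");cv2.imwrite("pics/s15.png",cv2.resize(t[160:275,200:345],None,fx=5.4,fy=5,interpolation=cv2.INTER_CUBIC))
E
```

```text
t 65.7 tcp [520.9 -60.   72.2] jaw -95.1 tilt [ 0.053  0.01  -0.999] F [0.9 0.  0.5] Mz 0.05 w 13.9 j6 70
units: [np.float64(0.004), np.float64(0.001), np.float64(-0.054), np.float64(-0.0)]
t 65.8 tcp [521.1 -60.   70.2] jaw -95.1 tilt [ 0.054  0.01  -0.999] F [-0.4  0.5 -2.7] Mz 0.01 w 13.9 j6 70
units: [np.float64(-0.003), np.float64(-0.0), np.float64(-0.006), np.float64(-0.0)]
```

View pics/w15.png

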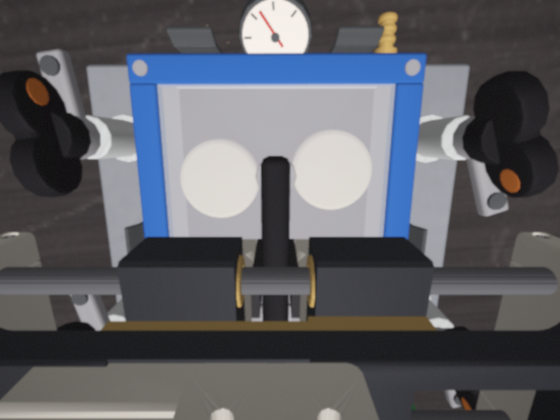

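View pics/s15.png

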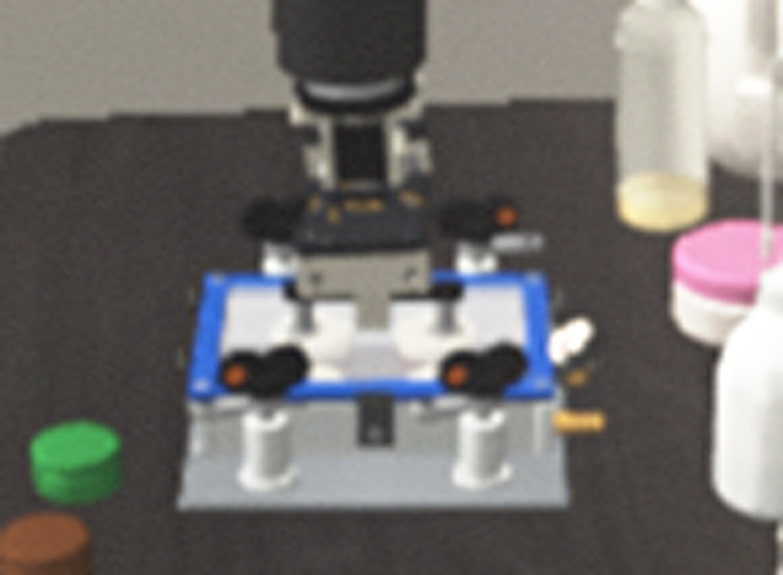

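Frame centre and far guides coincide (column 276.5). Continuing down in small steps.

```bash
python3 -m handwheel '[[[0,0,-0.05,0],[0,0,-0.05,0]]]' >/dev/null; python3 h.py 521 -60 70 -95.1;python3 -m handwheel '[[[0,0,-0.05,0],[0,0,-0.05,0]]]' >/dev/null; python3 h.py 521 -60 70 -95.1;
```

```text
t 66.1 tcp [521.2 -59.9  66.9] jaw -95.1 tilt [ 0.054  0.01  -0.998] F [-5.5  1.2 11. ] Mz 0.06 w 13.9 j6 70
units: [np.float64(-0.005), np.float64(-0.002), np.float64(0.078), np.float64(-0.01)]
t 66.3 tcp [521.6 -59.9  65.4] jaw -95.0 tilt [ 0.056  0.01  -0.998] F [-7.1  2.2 20.1] Mz -0.03 w 14.1 j6 70
units: [np.float64(-0.016), np.float64(-0.003), np.float64(0.116), np.float64(-0.02)]
```

```bash
python3 -m handwheel '[[[0,0,0.08,0],[0,0,0,0]]]' >/dev/null; python3 h.py 521 -60 70 -95.1; python3 -m handwheel '[[[0,0,0,0],[0,0,0,0],[0,0,0,0]]]' 36 >/dev/null; python3 h.py 521 -60 70 -95.1;python3 -m handwheel '[[[0,0,0.5,0],[0,0,1,0],[0,0,0.8,0],[-0.5,0,0,0],[-0.8,0.5,0,0],[-0.8,0.8,0,0]]]' 45 >/dev/null; python3 - <<'E'
from h import *
go(466,55,150,-80)
c=vision.get_calibration("wrist");w=vision.capture("wrist");cv2.imwrite("pics/w16.png",w)
t=vision.capture("side");cv2.imwrite("pics/s16.png",cv2.resize(t[160:275,200:345],None,fx=5.4,fy=5,interpolation=cv2.INTER_CUBIC))
E
```

```text
t 66.5 tcp [521.8 -59.9  69.5] jaw -95.0 tilt [ 0.057  0.01  -0.998] F [ 0.1 -0.1 -3.4] Mz -0.04 w 13.9 j6 70
units: [np.float64(-0.02), np.float64(-0.003), np.float64(0.013), np.float64(-0.02)]
t 66.8 tcp [522.2 -59.9  69.3] jaw -95.0 tilt [ 0.058  0.01  -0.998] F [-0.1 -0.3 -0.3] Mz 0.00 w 32.2 j6 70
units: [np.float64(-0.031), np.float64(-0.003), np.float64(0.017), np.float64(-0.03)]
t 67.4 tcp [438.9  -9.1 163. ] jaw -95.3 tilt [ 0.055  0.008 -0.998] F [-0.4  0.6  0.2] Mz -0.03 w 45.0 j6 58
units: [np.float64(0.677), np.float64(1.602), np.float64(-0.326), np.float64(3.05)]
```

View pics/w16.png

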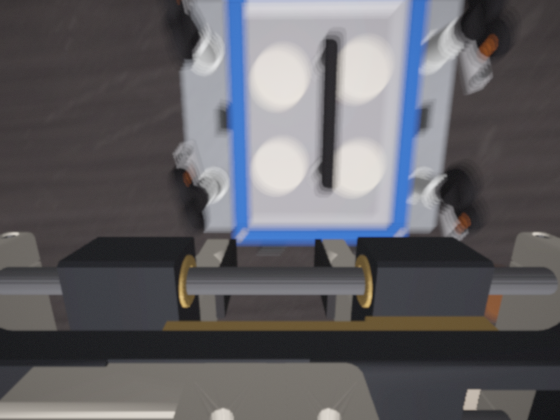

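View pics/s16.png

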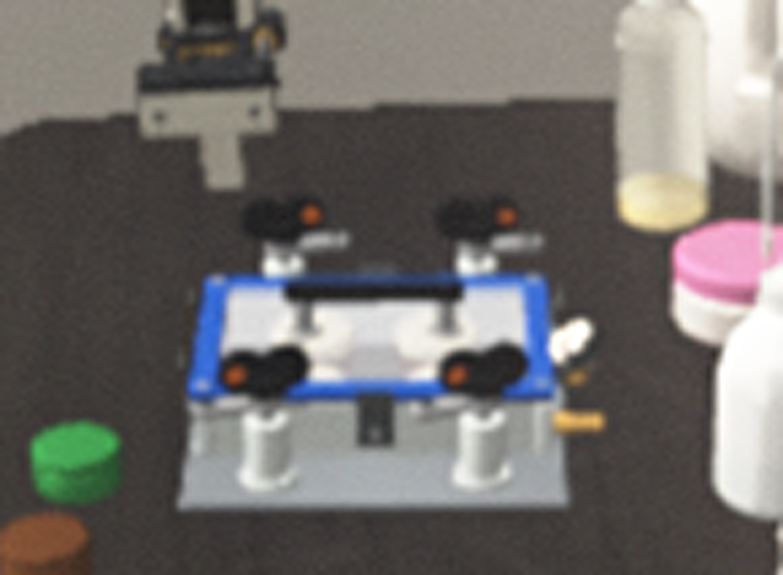

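```bash
python3 - <<'E'
from h import *
t=vision.capture("top");cv2.imwrite("pics/t16.png",cv2.resize(t[160:300,185:340],None,fx=5,fy=4.2,interpolation=cv2.INTER_CUBIC))
s=vision.capture("side")
cv2.imwrite("pics/s16b.png",cv2.resize(s[205:250,228:312],None,fx=9,fy=9,interpolation=cv2.INTER_CUBIC))
E
```

```text
(no output)
```

View pics/t16.png

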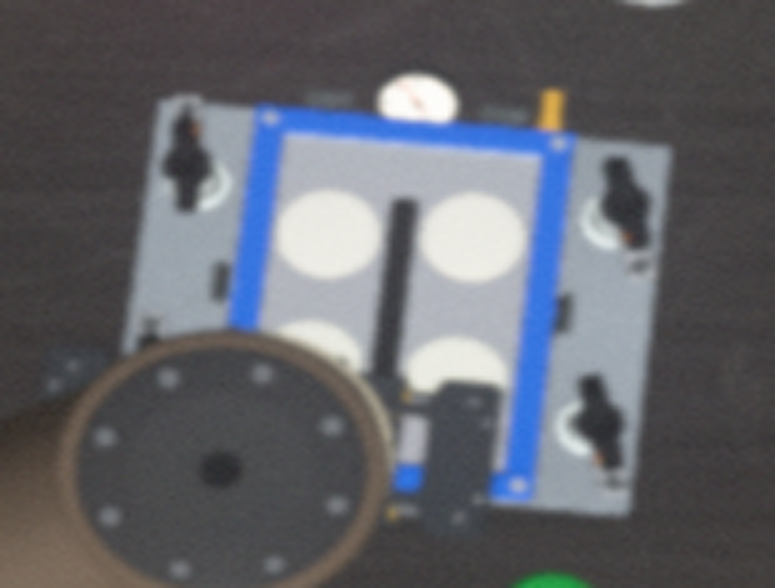

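View pics/s16b.png

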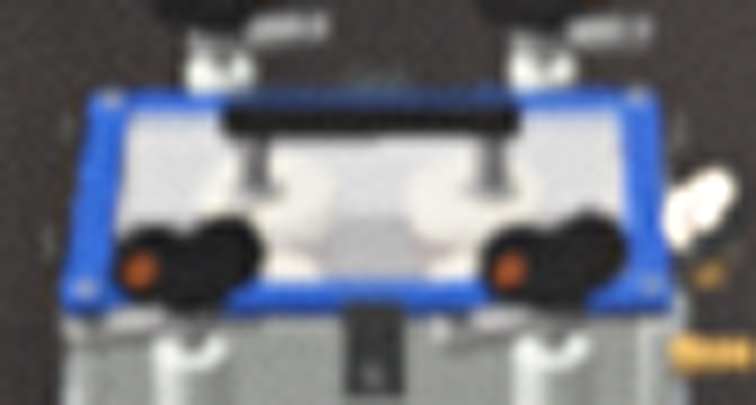

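```bash
python3 - <<'E'
from h import *
ct=vision.get_calibration("top");cs=vision.get_calibration("side")
T=lambda x,y:(185+(x+.5)/5-.5,160+(y+.5)/4.2-.5)
S=lambda x,y:(228+(x+.5)/9-.5,205+(y+.5)/9-.5)
D={}
for n,a,b in [("FL",(270,117),(638,97)),("FR",(559,143),(650,285)),("NR",(517,485),(85,290))]:
    p,g=two(ct,T(*a),cs,S(*b));print(n,(p*1000).round(1),"gap %.1f"%(g*1000)); D[n]=p*1000
    print("   at z60 top",(onz(ct,*T(*a),.060)*1000).round(1))
print("diag center (FL+NR)/2",(D["FL"]+D["NR"])/2)
p=[onz(ct,*T(270,117),.060),onz(ct,*T(517,485),.060)];print((sum(p)/2*1000).round(1))
E
```

```text
FL [630.4   4.2  59.5] gap 0.5
   at z60 top [630.5   4.1  60. ]
FR [ 616.7 -143.5   59.8] gap 1.3
   at z60 top [ 617.3 -143.5   60. ]
NR [ 410.1 -124.7   58.2] gap 1.0
   at z60 top [ 410.5 -124.6   60. ]
diag center (FL+NR)/2 [520.20955043 -60.25679482  58.85756341]
[520.5 -60.2  60. ]
```

The screws triangulate to z = 58–60 mm and centre (520.4,−60.2), yaw −5.3°. So the cover lies flat on the gasket between the guides. Next is round 1, starting with near_left.

```bash
python3 -m handwheel '[[[0.3,0.6,0,1],[0.3,0.7,-0.2,1],[0.08,0.25,-0.3,0.7],[0,0,-0.3,0]]]' 45 40 >/dev/null;python3 h.py 467 55 81 -82
```

```text
t 68.0 tcp [471.8  55.4 132.2] jaw -81.0 tilt [ 0.057  0.023 -0.998] F [ 0.2 -0.8 -0.1] Mz 0.01 w 45.2 j6 67
units: [np.float64(-0.12), np.float64(-0.01), np.float64(-1.28), np.float64(-0.19)]
```

```bash
python3 -m handwheel '[[[-0.12,0,-0.6,-0.2],[-0.03,0,-0.5,0],[-0.05,0,-0.15,0],[0,0,-0.02,0]]]' >/dev/null;python3 h.py 467 55 81 -82
```

```text
t 68.4 tcp [466.5  53.6  77.5] jaw -82.3 tilt [ 0.055  0.02  -0.998] F [ 0.5 -0.2  0.4] Mz 0.00 w 45.0 j6 66
units: [np.float64(0.012), np.float64(0.036), np.float64(0.088), np.float64(0.05)]
```

```bash
python3 -m handwheel '[[[0.01,0.03,0.06,0],[0,0,0,0],[0,0,0,0],[0,0,0,0],[0,0,0,0]]]' 5 40 >/dev/null;python3 h.py 467 55 81 -82; python3 -m handwheel '[[[0,0,-0.007,-0.6],[0,0,-0.007,-1],[0,0,-0.007,-1],[0,0,-0.007,-1]]]' >/dev/null;python3 h.py 467 55 81 -151
```

```text
t 68.9 tcp [469.6  55.7  82.8] jaw -82.3 tilt [ 0.059  0.022 -0.998] F [-4.4  9.  -4. ] Mz 0.31 w 11.9 j6 66
units: [np.float64(-0.065), np.float64(-0.017), np.float64(-0.046), np.float64(0.06)]
t 69.3 tcp [469.4  55.5  81.9] jaw -100.8 tilt [ 0.064  0.002 -0.998] F [ 1.7 -0.5 -3.5] Mz 0.13 w 11.9 j6 45
units: [np.float64(-0.059), np.float64(-0.012), np.float64(-0.021), np.float64(-10.04)]
```

```bash
python3 -m handwheel '[[[0,0,-0.007,-1],[0,0,-0.007,-1],[0,0,-0.007,-1],[0,0,-0.007,-1],[0,0,-0.007,-1]]]' >/dev/null;python3 h.py 467 55 81 -151;python3 -m handwheel '[[[0,0,-0.007,-1],[0,0,-0.007,-1],[0,0,-0.007,-1]]]' >/dev/null;python3 h.py 467 55 81 -151
```

```text
t 69.8 tcp [469.   54.9  80.5] jaw -126.7 tilt [ 0.058 -0.028 -0.998] F [ 0.7  0.4 -2.7] Mz 0.06 w 11.6 j6 16
units: [np.float64(-0.05), np.float64(0.003), np.float64(0.013), np.float64(-4.85)]
t 70.1 tcp [468.7  54.7  79.7] jaw -142.3 tilt [ 0.049 -0.043 -0.998] F [ 0.9  0.3 -2.7] Mz 0.09 w 11.8 j6 -0
units: [np.float64(-0.042), np.float64(0.009), np.float64(0.033), np.float64(-1.74)]
```

```bash
python3 -m handwheel '[[[0,0,-0.007,-0.9],[0,0,-0.005,-0.6],[0,0,0,0]]]' >/dev/null;python3 h.py 467 55 81 -151; python3 -m handwheel '[[[0,0,0,0],[0,0,0,0],[0,0,0,0],[0,0,0.5,0],[0,0,1,1],[0.1,-0.5,0.3,1],[0.3,-1,0,1],[0.3,-1,0,1]]]' 45 >/dev/null;python3 h.py 576 -175.4 150 -79
python3 - <<'E'
from h import *
w=vision.capture("wrist");cv2.imwrite("pics/w17.png",w)
E
```

```text
t 70.4 tcp [468.5  54.6  79.3] jaw -150.2 tilt [ 0.042 -0.05  -0.998] F [ 1.1 -1.  -3.6] Mz -0.04 w 12.0 j6 -8
units: [np.float64(-0.037), np.float64(0.011), np.float64(0.044), np.float64(-0.16)]
t 71.2 tcp [497.3 -44.6 155.9] jaw -128.7 tilt [ 0.062 -0.031 -0.998] F [0.6 0.8 0.6] Mz 0.02 w 45.0 j6 29
units: [np.float64(1.969), np.float64(-3.27), np.float64(-0.149), np.float64(9.93)]
```

View pics/w17.png

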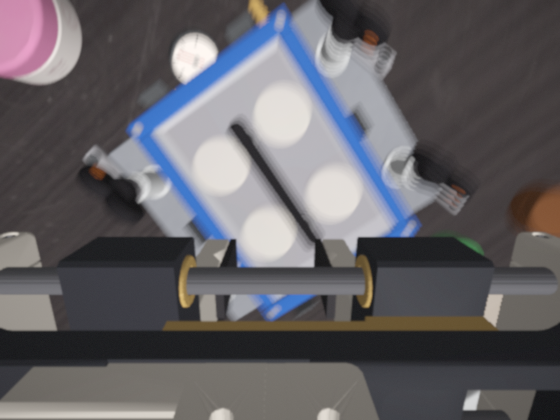

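```bash
python3 -m handwheel '[[[0.4,-0.8,0,1],[0.4,-0.7,0,1],[0.4,-0.7,0,1],[0.3,-0.5,0,1],[0.3,-0.5,0,1],[0,0,0,1],[0,0,0,1],[0,0,0,1]]]' >/dev/null;python3 h.py 577 -175.4 110 -79
python3 - <<'E'
from h import *
w=vision.capture("wrist");cv2.imwrite("pics/w18.png",w)
E
```

```text
t 72.0 tcp [ 572.3 -186.3  155.7] jaw -86.8 tilt [ 0.068  0.018 -0.998] F [-0.3 -0.1  0.6] Mz 0.08 w 44.9 j6 94
units: [np.float64(0.118), np.float64(0.271), np.float64(-1.142), np.float64(1.56)]
```

View pics/w18.png

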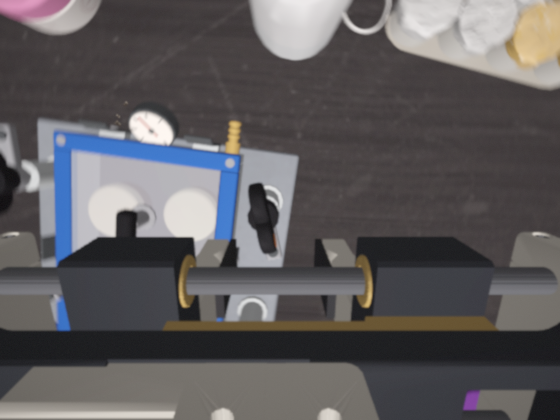

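```bash
cat > wing.py <<'E'
from h import *
import sys
c=vision.get_calibration("wrist");a=list(map(float,sys.argv[1:5]))
for z in (.098,.108):
    A=onz(c,a[0],a[1],z)*1000;B=onz(c,a[2],a[3],z)*1000;d=A-B
    print(((A+B)/2).round(1),"ang %.1f len %.1f"%(np.degrees(np.arctan2(d[1],d[0])),np.linalg.norm(d)))
E
python3 wing.py 255 187 269 251; python3 -m handwheel '[[[0.1,0.25,-0.3,1],[0,0,-0.3,0.6]]]' >/dev/null;python3 h.py 577 -175.4 80 -79
```

```text
[ 578.  -175.6   98. ] ang 15.0 len 51.6
[ 580.5 -176.   108. ] ang 15.0 len 49.2
t 72.3 tcp [ 577.3 -176.4  132.9] jaw -78.4 tilt [ 0.068  0.027 -0.997] F [-1.1  0.8 -0.4] Mz 0.06 w 45.0 j6 102
units: [np.float64(-0.008), np.float64(0.024), np.float64(-1.323), np.float64(-0.12)]
```

```bash
python3 -m handwheel '[[[-0.04,0.02,-0.6,0.2],[-0.04,0.02,-0.5,0],[-0.03,0,-0.15,0]]]' >/dev/null;python3 h.py 577 -175.4 80 -77
```

```text
t 72.6 tcp [ 572.9 -174.3   81.4] jaw -77.5 tilt [ 0.068  0.029 -0.997] F [-0.4 -0.1 -1.1] Mz -0.01 w 44.8 j6 103
units: [np.float64(0.103), np.float64(-0.028), np.float64(-0.035), np.float64(0.1)]
```

```bash
python3 -m handwheel '[[[0.08,-0.03,-0.03,0],[0,0,-0.02,0],[0,0,-0.02,0],[0,0,-0.02,0],[0,0,-0.02,0]]]' 5 40 >/dev/null;python3 h.py 577 -175.4 80 -77;  python3 -m handwheel '[[[0,0,0,0]]]' >/dev/null;python3 h.py 577 -175.4 80 -77
```

```text
t 73.1 tcp [ 577.6 -175.2   79.1] jaw -77.6 tilt [ 0.071  0.029 -0.997] F [-3.9  5.7  5. ] Mz 0.22 w 11.9 j6 103
units: [np.float64(-0.014), np.float64(-0.005), np.float64(0.022), np.float64(0.12)]
t 73.2 tcp [ 577.5 -175.    79.3] jaw -77.6 tilt [ 0.071  0.029 -0.997] F [ 1.2 -1.6 -4.7] Mz 0.01 w 11.6 j6 103
units: [np.float64(-0.013), np.float64(-0.009), np.float64(0.018), np.float64(0.12)]
```

```bash
python3 -m handwheel '[[[0,0,-0.007,-0.6],[0,0,-0.007,-1],[0,0,-0.007,-1],[0,0,-0.007,-1],[0,0,-0.007,-1],[0,0,-0.007,-1],[0,0,-0.007,-1]]]' >/dev/null;python3 h.py 577 -175.4 80 -151; python3 -m handwheel '[[[0,0,-0.007,-1],[0,0,-0.007,-1],[0,0,-0.007,-1],[0,0,-0.007,-1],[0,0,-0.007,-1],[0,0,-0.007,-1]]]' >/dev/null;python3 h.py 577 -175.4 80 -151
```

```text
t 73.9 tcp [ 577.4 -175.    77.5] jaw -111.8 tilt [ 0.076 -0.016 -0.997] F [ 1.9 -0.1 -1.8] Mz 0.13 w 11.6 j6 65
units: [np.float64(-0.011), np.float64(-0.009), np.float64(0.063), np.float64(-7.85)]
t 74.5 tcp [ 577.4 -175.    75.8] jaw -143.0 tilt [ 0.057 -0.054 -0.997] F [ 0.4  1.4 -2.2] Mz 0.12 w 11.6 j6 30
units: [np.float64(-0.01), np.float64(-0.011), np.float64(0.105), np.float64(-1.6)]
```

```bash
python3 -m handwheel '[[[0,0,-0.007,-0.9],[0,0,-0.005,-0.55],[0,0,0,0]]]' >/dev/null;python3 h.py 467 55 81 -151; python3 -m handwheel '[[[0,0,0,0],[0,0,0,0],[0,0,0,0],[0,0,0.5,0],[0,0,1,1],[0,0.3,0.4,1],[0,0.6,0,1],[0,0.6,0,1]]]' 45 >/dev/null;python3 -m handwheel '[[[0.1,0.6,0,1],[0.1,0.6,0,1],[0.1,0.6,0,1],[0.1,0.6,0,1],[0.1,0.6,0,1],[0,0.5,0,1],[0,0.3,0,1],[0,0,0,1]]]' >/dev/null
python3 - <<'E'
from h import *
go(596.5,44,110,-87)
w=vision.capture("wrist");cv2.imwrite("pics/w19.png",w)
E
```

```text
t 74.8 tcp [ 577.4 -174.9   75.4] jaw -150.6 tilt [ 0.049 -0.061 -0.997] F [ 0.8  0.1 -2. ] Mz -0.04 w 11.4 j6 21
units: [np.float64(-2.76), np.float64(5.748), np.float64(0.14), np.float64(-0.07)]
t 76.4 tcp [598.   44.5 158. ] jaw -87.8 tilt [ 0.083  0.019 -0.996] F [ 0.6 -0.8  0.4] Mz -0.03 w 44.8 j6 68
units: [np.float64(-0.036), np.float64(-0.012), np.float64(-1.2), np.float64(0.15)]
```

View pics/w19.png

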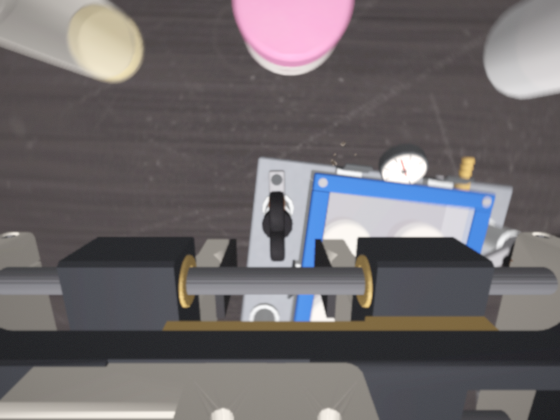

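```bash
python3 -m handwheel '[[[-0.04,0,-0.8,0],[-0.04,0,-0.7,0],[-0.05,0,-0.3,0]]]' 45 40 >/dev/null;python3 h.py 597 44 80 -88
```

```text
t 76.8 tcp [595.   44.4  87.6] jaw -87.6 tilt [ 0.09   0.021 -0.996] F [ 0.1 -1.  -0. ] Mz 0.01 w 44.7 j6 68
units: [np.float64(0.051), np.float64(-0.011), np.float64(-0.191), np.float64(-0.07)]
```

```bash
python3 -m handwheel '[[[0,0,-0.19,0],[0.03,0,-0.05,0],[0,0,-0.03,0],[0,0,-0.02,0],[0,0,-0.02,0],[0,0,0,0]]]' 5 40 >/dev/null;python3 h.py 597 44 80 -88; python3 -m handwheel '[[[0.06,0,0,0],[0.06,0,0,0],[0.06,0,0,0],[0.06,0,0,0]]]' 5 60 >/dev/null;python3 h.py 597 44 80 -88
```

```text
t 77.3 tcp [596.4  44.1  75. ] jaw -87.9 tilt [ 0.09   0.021 -0.996] F [ 1.7 -1.2 -6.2] Mz 0.01 w 11.7 j6 67
units: [np.float64(0.014), np.float64(-0.001), np.float64(0.124), np.float64(-0.03)]
t 77.8 tcp [596.8  43.9  74.9] jaw -88.0 tilt [ 0.075  0.02  -0.997] F [-11.6   5.5   7.5] Mz 0.24 w 11.7 j6 68
units: [np.float64(0.005), np.float64(0.002), np.float64(0.129), np.float64(-0.01)]
```

```bash
python3 -m handwheel '[[[0.08,0,0,0],[0.08,0,0,0],[0.08,0,0,0],[0.08,0,0,0],[0.08,0,0,0],[0.08,0,0,0]]]' 5 60 >/dev/null;python3 h.py 597 44 80 -88;python3 -m handwheel '[[[0.08,0.05,0,0],[0.08,0.05,0,0],[0.08,0.05,0,0],[0.06,0.05,0,0],[0.06,0.05,0,0],[0.06,0,0,0]]]' 5 60 >/dev/null;python3 h.py 597 44 80 -88
```

```text
t 78.3 tcp [597.1  43.9  74.8] jaw -88.1 tilt [ 0.044  0.018 -0.999] F [-14.3   4.6   9.1] Mz 0.25 w 11.9 j6 69
units: [np.float64(-0.002), np.float64(0.002), np.float64(0.129), np.float64(0.02)]
t 79.0 tcp [596.8  43.9  74.8] jaw -88.3 tilt [ 0.014  0.004 -1.   ] F [-12.5   8.6   6.8] Mz 0.11 w 11.6 j6 69
units: [np.float64(0.005), np.float64(0.003), np.float64(0.129), np.float64(0.06)]
```

```bash
python3 -m handwheel '[[[0,0,-0.007,-0.6],[0,0,-0.007,-1],[0,0,-0.007,-1],[0,0,-0.007,-1],[0,0,-0.007,-1],[0,0,-0.007,-1],[0,0,-0.007,-1]]]' 5 40 >/dev/null;python3 h.py 577 -175.4 80 -151; python3 -m handwheel '[[[0,0,-0.007,-1],[0,0,-0.007,-1],[0,0,-0.007,-1],[0,0,-0.007,-1],[0,0,-0.007,-0.6]]]' >/dev/null;python3 h.py 577 -175.4 80 -151
```

```text
t 79.7 tcp [596.3  44.9  73.1] jaw -122.5 tilt [ 0.015 -0.002 -1.   ] F [-0.4  1.2 -1.9] Mz 0.09 w 11.8 j6 34
units: [np.float64(-0.482), np.float64(-5.506), np.float64(0.173), np.float64(-5.7)]
t 80.2 tcp [596.7  45.3  71.8] jaw -146.5 tilt [ 0.013 -0.008 -1.   ] F [-0.7  0.7 -1.5] Mz 0.13 w 11.8 j6 9
units: [np.float64(-0.492), np.float64(-5.517), np.float64(0.204), np.float64(-0.9)]
```

```bash
python3 -m handwheel '[[[0,0,-0.005,-0.85],[0,0,0,0]]]' >/dev/null;python3 h.py 447 -164 81 -151; python3 -m handwheel '[[[0,0,0,0],[0,0,0,0],[0,0,0,0],[0,0,0.5,0],[0,0,1,1],[-0.2,-0.5,0.5,1],[-0.4,-0.6,0,1],[-0.4,-0.6,0,1]]]' 45 >/dev/null;python3 -m handwheel '[[[-0.4,-0.6,0,1],[-0.4,-0.6,0,1],[-0.4,-0.6,0,1],[-0.4,-0.6,0,1],[-0.4,-0.5,0,1],[-0.2,-0.3,0,1],[0,0,0,1],[0,0,0,1]]]' >/dev/null
python3 - <<'E'
from h import *
go(446.5,-163.8,110,-78)
w=vision.capture("wrist");cv2.imwrite("pics/w20.png",w)
E
```

```text
t 80.3 tcp [596.7  45.4  71.6] jaw -150.9 tilt [ 0.012 -0.009 -1.   ] F [-1.1  0.8 -2.4] Mz -0.05 w 12.0 j6 5
units: [np.float64(-3.743), np.float64(-5.234), np.float64(0.235), np.float64(-0.01)]
t 82.0 tcp [ 465.2 -158.4  159.1] jaw -87.6 tilt [ 0.025  0.011 -1.   ] F [ 0.6 -0.  -0.2] Mz 0.06 w 45.1 j6 89
units: [np.float64(-0.468), np.float64(-0.134), np.float64(-1.227), np.float64(1.93)]
```

View pics/w20.png

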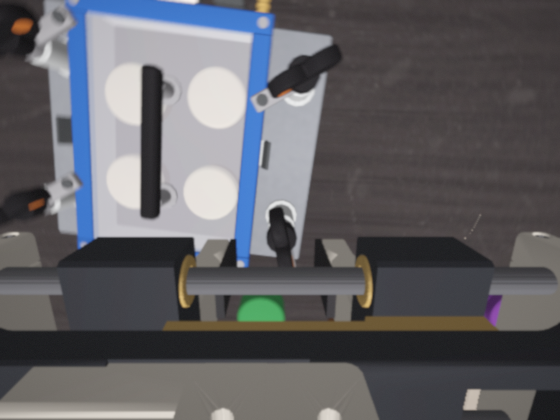

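Three fingers now point in over the cover's edge. Next is near_right, still slack at (282,237).

```bash
python3 -m handwheel '[[[-0.25,-0.07,-0.3,1],[-0.2,-0.06,-0.3,0.9]]]' >/dev/null;python3 h.py 446.5 -163.8 80 -78; python3 - <<'E'
from h import *
w=vision.capture("wrist");cv2.imwrite("pics/w21.png",w[120:330,150:420])
E
```

```text
t 82.2 tcp [ 449.  -163.9  136.6] jaw -77.7 tilt [ 0.027  0.015 -1.   ] F [ 0.1  0.4 -0.8] Mz 0.01 w 45.1 j6 100
units: [np.float64(-0.063), np.float64(0.002), np.float64(-1.414), np.float64(-0.07)]
```

View pics/w21.png

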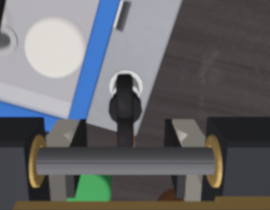

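Wing vertical in the image and centred, so it is aligned.

```bash
python3 -m handwheel '[[[-0.06,0,-0.6,0],[-0.03,0,-0.5,0],[-0.03,0,-0.25,0]]]' 45 40 >/dev/null;python3 h.py 447 -164 79 -78; python3 -m handwheel '[[[0.04,0,-0.05,0],[0,0,-0.02,0],[0,0,-0.02,0],[0,0,-0.02,0],[0,0,-0.02,0],[0,0,0,0]]]' 5 40 >/dev/null;python3 h.py 447 -164 79 -78
```

```text
t 82.5 tcp [ 444.1 -164.1   81.6] jaw -77.8 tilt [ 0.029  0.015 -0.999] F [ 0.2 -0.2 -0.8] Mz 0.00 w 44.9 j6 100
units: [np.float64(0.073), np.float64(0.002), np.float64(-0.066), np.float64(-0.04)]
t 83.2 tcp [ 447.3 -163.5   78. ] jaw -78.0 tilt [ 0.031  0.015 -0.999] F [ 0.7 -1.5 -4.7] Mz 0.03 w 11.8 j6 100
units: [np.float64(-0.008), np.float64(-0.013), np.float64(0.026), np.float64(-0.0)]
```

```bash
python3 -m handwheel '[[[0,0,-0.007,-0.6],[0,0,-0.007,-1],[0,0,-0.007,-1],[0,0,-0.007,-1],[0,0,-0.007,-1],[0,0,-0.007,-1],[0,0,-0.007,-1]]]' >/dev/null;python3 h.py 577 -175.4 80 -151; python3 -m handwheel '[[[0,0,-0.007,-1],[0,0,-0.007,-1],[0,0,-0.007,-1],[0,0,-0.007,-1],[0,0,-0.007,-1],[0,0,-0.007,-1]]]' >/dev/null;python3 h.py 577 -175.4 80 -151; python3 -m handwheel '[[[0,0,-0.007,-0.9],[0,0,-0.007,-0.65],[0,0,0,0]]]' >/dev/null;python3 h.py 467 55 150 -151;
```

```text
t 83.8 tcp [ 447.3 -163.    76.1] jaw -112.2 tilt [ 0.035 -0.004 -0.999] F [ 0.3  1.  -2.8] Mz 0.11 w 12.1 j6 63
units: [np.float64(3.242), np.float64(-0.31), np.float64(0.097), np.float64(-7.76)]
t 84.5 tcp [ 447.5 -162.6   74.5] jaw -143.4 tilt [ 0.029 -0.022 -0.999] F [ 0.7  0.7 -3.3] Mz 0.15 w 11.7 j6 30
units: [np.float64(3.237), np.float64(-0.32), np.float64(0.137), np.float64(-1.51)]
t 84.8 tcp [ 447.6 -162.5   74.1] jaw -151.6 tilt [ 0.026 -0.026 -0.999] F [ 0.7  0.1 -2.4] Mz -0.01 w 11.6 j6 21
units: [np.float64(0.485), np.float64(5.438), np.float64(1.898), np.float64(0.12)]
```

Round 1 is complete, with all wings at about −61° in the world frame (q≈1.3). I'll take a look while moving to near_left.

```bash
python3 -m handwheel '[[[0,0,0,0],[0,0,0,0],[0,0,0,0],[0,0,0.5,0],[0,0,1,0],[0,0.5,0.5,0],[0.1,0.9,0,0],[0.1,0.9,0,0]]]' 45 40 >/dev/null;python3 -m handwheel '[[[0.1,0.9,0,0],[0.1,0.9,0,0],[0.1,0.9,0,0],[0,0.3,0,0],[0,0,0,0]]]' >/dev/null
python3 - <<'E'
from h import *
go(466.3,55,90,-151)
w=vision.capture("wrist");cv2.imwrite("pics/w22.png",w)
t=vision.capture("top");cv2.imwrite("pics/t22.png",cv2.resize(t[160:300,185:340],None,fx=5,fy=4.2,interpolation=cv2.INTER_CUBIC))
t=vision.capture("side");cv2.imwrite("pics/s22.png",cv2.resize(t[175:265,210:330],None,fx=6.5,fy=6.5,interpolation=cv2.INTER_CUBIC))
E
```

```text
t 86.0 tcp [468.1  56.9 160.1] jaw -151.2 tilt [ 0.032 -0.023 -0.999] F [-0.1  0.4  0.2] Mz 0.03 w 44.9 j6 -5
units: [np.float64(-0.044), np.float64(-0.049), np.float64(-1.752), np.float64(0.04)]
```

View pics/w22.png

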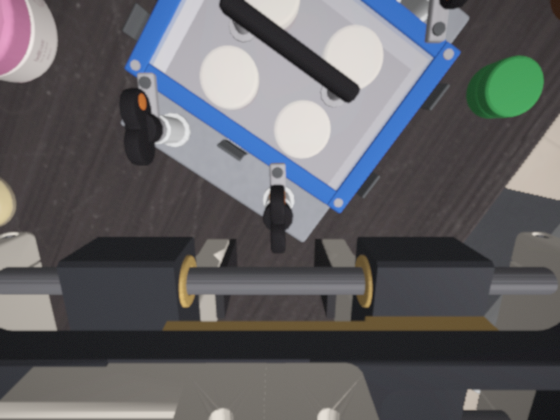

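View pics/t22.png

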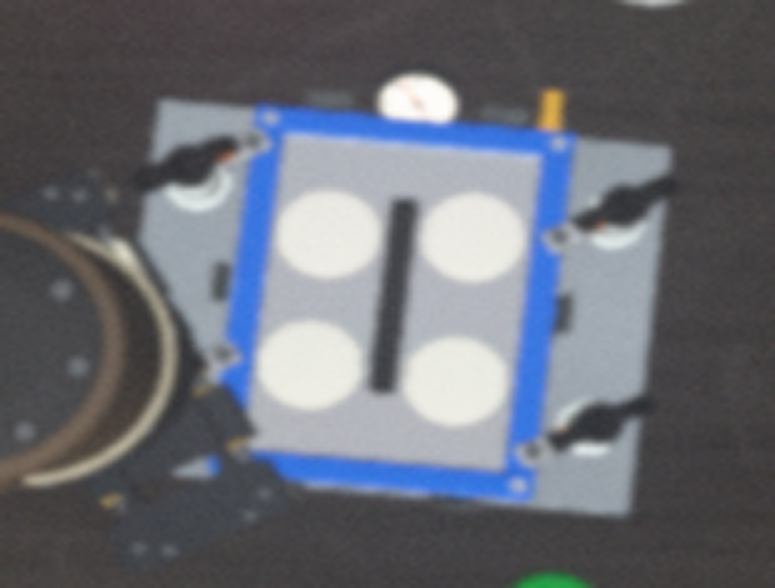

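View pics/s22.png

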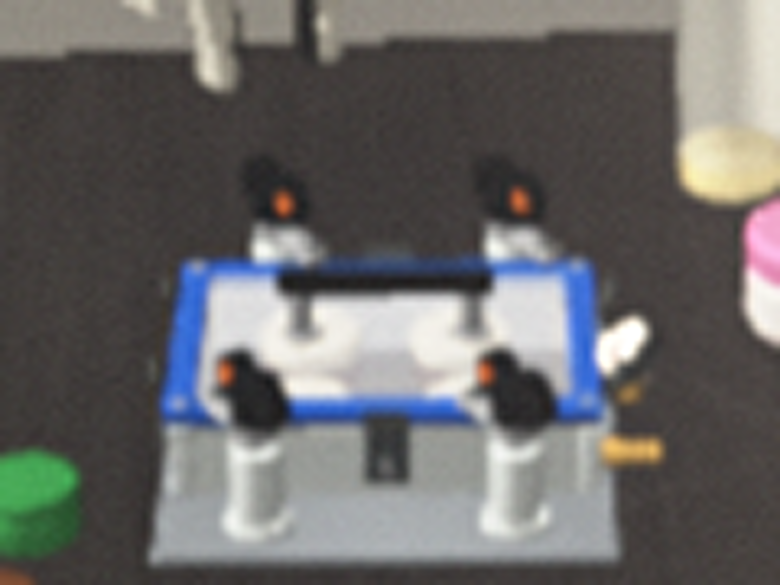

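All four steel fingers lie over the cover's edge at the same angle, and the cover is square. Round 2 starts with near_left.

```bash
python3 -m handwheel '[[[-0.05,-0.04,-0.8,0],[-0.03,0,-0.8,0],[-0.03,0,-0.4,0]]]' 45 40 >/dev/null;python3 h.py 467 54.8 76 -151
```

```text
t 86.5 tcp [465.2  51.   80.8] jaw -151.5 tilt [ 0.038 -0.02  -0.999] F [-0.4 -0.3  0.1] Mz 0.01 w 44.7 j6 -6
units: [np.float64(0.045), np.float64(0.094), np.float64(-0.12), np.float64(0.1)]
```

```bash
python3 -m handwheel '[[[0.03,0.08,-0.12,0.1],[0,0,-0.02,0],[0,0,-0.02,0],[0,0,-0.02,0],[0,0,-0.02,0],[0,0,0,0]]]' 5 45 >/dev/null;python3 h.py 467 54.8 76 -151;python3 -m handwheel '[[[0,0,-0.007,-0.6],[0,0,-0.007,-1],[0,0,-0.007,-1],[0,0,-0.007,-1],[0,0,-0.007,-1],[0,0,-0.007,-1],[0,0,-0.007,-1]]]' >/dev/null;python3 h.py 467 54.8 76 146
```

```text
t 87.1 tcp [469.2  53.2  73.7] jaw -151.1 tilt [ 0.042 -0.018 -0.999] F [  1.6  -1.4 -11.8] Mz 0.11 w 11.8 j6 -6
units: [np.float64(-0.055), np.float64(0.04), np.float64(0.058), np.float64(0.03)]
t 87.8 tcp [467.5  53.   71.9] jaw 174.7 tilt [ 0.023 -0.038 -0.999] F [ 1.9  1.4 -6.4] Mz 0.25 w 12.0 j6 -41
units: [np.float64(-0.013), np.float64(0.046), np.float64(0.103), np.float64(-5.74)]
```

```bash
python3 -m handwheel '[[[0,0,-0.007,-1],[0,0,-0.007,-1],[0,0,-0.007,-1],[0,0,-0.007,-1],[0,0,-0.007,-0.7]]]' >/dev/null;python3 h.py 467 54.8 76 146;python3 -m handwheel '[[[0,0,-0.005,-0.4],[0,0,-0.005,-0.4]]]' >/dev/null;python3 h.py 467 54.8 76 146;python3 -m handwheel '[[[0,0,-0.003,-0.4],[0,0,0,-0.4]]]' >/dev/null;python3 h.py 467 54.8 76 146
```

```text
t 88.3 tcp [466.4  53.4  70.6] jaw 150.2 tilt [ 0.004 -0.043 -0.999] F [ 2.   1.2 -5.2] Mz 0.29 w 12.2 j6 -65
units: [np.float64(0.015), np.float64(0.035), np.float64(0.135), np.float64(-0.84)]
t 88.5 tcp [466.2  53.5  70.4] jaw 146.0 tilt [ 0.001 -0.043 -0.999] F [ 2.3  0.2 -4.6] Mz 0.44 w 11.7 j6 -69
units: [np.float64(0.02), np.float64(0.032), np.float64(0.14), np.float64(-0.0)]
t 88.7 tcp [466.2  53.6  70.5] jaw 142.0 tilt [-0.002 -0.043 -0.999] F [ 2.1 -0.3 -8.5] Mz 1.01 w 12.4 j6 -73
units: [np.float64(0.019), np.float64(0.031), np.float64(0.138), np.float64(0.8)]
```

Near_left reached its stop: the sinking ended and Mz rose to 1.0 N m. Next, far_right.

```bash
python3 -m handwheel '[[[0,0,0,0.3],[0,0,0,0],[0,0,0,0],[0,0,0,0],[0,0,0.6,0],[0,0,1,1],[0.1,-0.4,0.5,1],[0.3,-0.6,0,1]]]' 45 45 >/dev/null;python3 -m handwheel '[[[0.3,-0.6,0,1],[0.3,-0.6,0,1],[0.3,-0.6,0,1],[0.3,-0.6,0,1],[0.3,-0.6,0,1],[0.3,-0.6,0,1],[0.3,-0.6,0,1],[0.3,-0.3,0,1]]]' >/dev/null
python3 - <<'E'
from h import *
go(576.5,-175,110,-151)
w=vision.capture("wrist");cv2.imwrite("pics/w23.png",w)
E
```

```text
t 90.3 tcp [ 580.8 -174.3  163. ] jaw -158.7 tilt [ 0.042 -0.019 -0.999] F [ 1.  -0.5 -0.3] Mz -0.00 w 44.9 j6 18
units: [np.float64(-0.108), np.float64(-0.018), np.float64(-1.325), np.float64(1.54)]
```

View pics/w23.png

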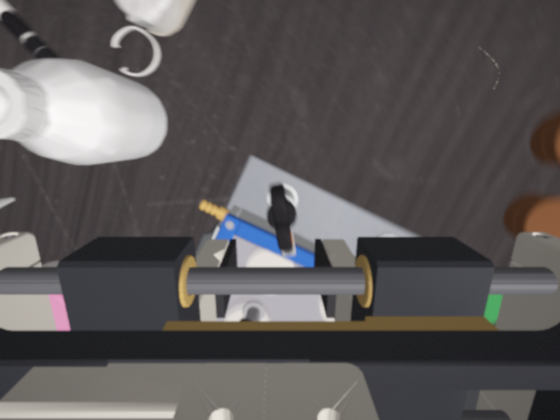

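```bash
python3 -m handwheel '[[[-0.1,-0.02,-0.4,1],[-0.03,0,-0.7,0.5],[-0.03,0,-0.7,0],[-0.03,0,-0.25,0]]]' 45 45 >/dev/null;python3 h.py 577 -175 76 -151
```

```text
t 90.8 tcp [ 576.5 -177.8   80.9] jaw -150.7 tilt [ 0.05  -0.014 -0.999] F [ 0.2 -0.6 -0.6] Mz 0.02 w 45.0 j6 26
units: [np.float64(0.013), np.float64(0.071), np.float64(-0.122), np.float64(-0.05)]
```

```bash
python3 -m handwheel '[[[0,0.06,-0.12,0],[0,0,-0.02,0],[0,0,-0.02,0],[0,0,-0.02,0],[0,0,-0.02,0],[0,0,0,0]]]' 5 45 >/dev/null;python3 h.py 577 -175 76 -151;python3 -m handwheel '[[[0,0,-0.007,-0.6],[0,0,-0.007,-1],[0,0,-0.007,-1],[0,0,-0.007,-1],[0,0,-0.007,-1],[0,0,-0.007,-1],[0,0,-0.007,-1]]]' >/dev/null;python3 h.py 467 54.8 76 146;python3 -m handwheel '[[[0,0,-0.007,-1],[0,0,-0.007,-1],[0,0,-0.007,-1],[0,0,-0.007,-1],[0,0,-0.007,-0.8]]]' >/dev/null;python3 h.py 467 54.8 76 146
```

```text
t 91.3 tcp [ 577.5 -174.9   75.1] jaw -150.7 tilt [ 0.051 -0.015 -0.999] F [ 1.9 -1.4 -6.6] Mz 0.01 w 11.9 j6 26
units: [np.float64(-0.011), np.float64(-0.002), np.float64(0.023), np.float64(-0.06)]
t 92.0 tcp [ 577.4 -175.    73.2] jaw 175.2 tilt [ 0.034 -0.041 -0.999] F [ 1.5 -0.5 -2.4] Mz 0.18 w 11.4 j6 -11
units: [np.float64(-2.761), np.float64(5.744), np.float64(0.069), np.float64(-5.83)]
t 92.5 tcp [ 577.4 -175.    72. ] jaw 150.1 tilt [ 0.013 -0.052 -0.999] F [ 0.6 -0.6 -1.5] Mz 0.23 w 11.8 j6 -36
units: [np.float64(-2.76), np.float64(5.744), np.float64(0.1), np.float64(-0.83)]
```

```bash
python3 -m handwheel '[[[0,0,-0.005,-0.4],[0,0,-0.005,-0.4]]]' >/dev/null;python3 h.py 467 54.8 76 146;python3 -m handwheel '[[[0,0,-0.003,-0.4],[0,0,0,-0.3]]]' >/dev/null;python3 h.py 467 54.8 76 146
```

```text
t 92.8 tcp [ 577.4 -175.    71.8] jaw 145.9 tilt [ 0.009 -0.053 -0.999] F [-0.6 -0.6  0.1] Mz 0.34 w 12.3 j6 -41
units: [np.float64(-2.76), np.float64(5.744), np.float64(0.106), np.float64(0.02)]
t 93.0 tcp [ 577.4 -175.    71.8] jaw 142.4 tilt [ 0.005 -0.054 -0.999] F [ 1.4 -1.3 -3.7] Mz 0.86 w 12.3 j6 -44
units: [np.float64(-2.76), np.float64(5.746), np.float64(0.105), np.float64(0.73)]
```

Far_right is at its stop (Mz 0.86). Next, far_left.

```bash
python3 -m handwheel '[[[0,0,0,0.3],[0,0,0,0],[0,0,0,0],[0,0,0,0],[0,0,0.6,0],[0,0,1,1],[0,0.4,0.5,1],[0.05,0.6,0,1]]]' 45 45 >/dev/null;python3 -m handwheel '[[[0.05,0.6,0,1],[0.05,0.6,0,1],[0.05,0.6,0,1],[0.05,0.6,0,1],[0.05,0.6,0,1],[0.05,0.5,0,1],[0.05,0.4,0,1],[0,0.2,0,1]]]' >/dev/null
python3 h.py 596.5 45 110 -151;  python3 -m handwheel '[[[0,0,0,1],[0,0,0,0.5]]]' >/dev/null; python3 - <<'E'
from h import *
go(596.5,45,76,-151)
w=vision.capture("wrist");cv2.imwrite("pics/w24.png",w)
E
```

```text
t 94.5 tcp [593.6  36.  162.1] jaw -159.0 tilt [ 0.054 -0.02  -0.998] F [-0.2 -0.4 -0.4] Mz 0.05 w 44.9 j6 -4
units: [np.float64(0.073), np.float64(0.225), np.float64(-1.302), np.float64(1.6)]
t 94.8 tcp [593.5  37.8 162.3] jaw -151.0 tilt [ 0.056 -0.012 -0.998] F [ 0.2 -0.2 -0.7] Mz -0.01 w 44.9 j6 4
units: [np.float64(0.074), np.float64(0.181), np.float64(-2.158), np.float64(-0.0)]
```

View pics/w24.png

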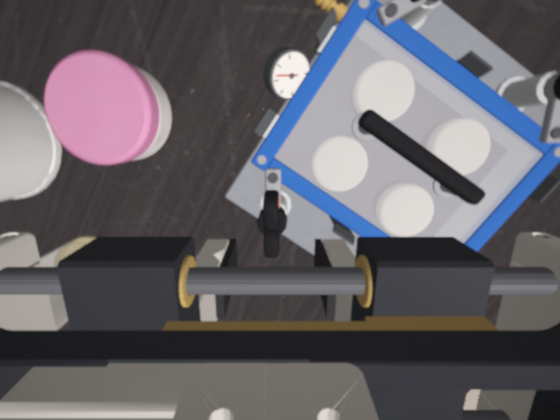

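```bash
python3 -m handwheel '[[[0.05,0.18,-0.5,0],[-0.02,0,-0.8,0],[-0.03,0,-0.6,0],[-0.03,0,-0.1,0]]]' 45 45 >/dev/null;python3 h.py 597 45 74 -151
```

```text
t 95.2 tcp [593.8  45.4  82.7] jaw -151.1 tilt [ 0.062 -0.01  -0.998] F [-1.7  0.3 -0.3] Mz 0.02 w 45.2 j6 2
units: [np.float64(0.081), np.float64(-0.01), np.float64(-0.219), np.float64(0.03)]
```

```bash
python3 -m handwheel '[[[0.05,-0.02,-0.19,0],[0,0,-0.03,0],[0,0,-0.02,0],[0,0,-0.02,0],[0,0,-0.02,0],[0,0,0,0]]]' 5 45 >/dev/null;python3 h.py 597 45 76 -151;python3 -m handwheel '[[[0,0,-0.007,-0.6],[0,0,-0.007,-1],[0,0,-0.007,-1],[0,0,-0.007,-1],[0,0,-0.007,-1],[0,0,-0.007,-1],[0,0,-0.007,-1]]]' >/dev/null;python3 h.py 467 54.8 76 146;python3 -m handwheel '[[[0,0,-0.007,-1],[0,0,-0.007,-1],[0,0,-0.007,-1],[0,0,-0.007,-1],[0,0,-0.007,-0.8]]]' >/dev/null;python3 h.py 467 54.8 76 146
```

```text
t 95.8 tcp [597.2  44.5  74.2] jaw -151.2 tilt [ 0.064 -0.009 -0.998] F [ 2.3  0.6 -5.3] Mz 0.01 w 11.8 j6 2
units: [np.float64(-0.006), np.float64(0.012), np.float64(0.044), np.float64(0.04)]
t 96.5 tcp [597.5  44.5  72.4] jaw 174.7 tilt [ 0.049 -0.044 -0.998] F [ 1.9 -0.1 -2.1] Mz 0.16 w 12.1 j6 -34
units: [np.float64(-3.261), np.float64(0.257), np.float64(0.089), np.float64(-5.73)]
t 97.0 tcp [597.7  44.5  71.1] jaw 149.6 tilt [ 0.026 -0.061 -0.998] F [ 0.1 -0.1 -0.4] Mz 0.20 w 12.4 j6 -59
units: [np.float64(-3.267), np.float64(0.257), np.float64(0.123), np.float64(-0.73)]
```

```bash
python3 -m handwheel '[[[0,0,-0.005,-0.4],[0,0,-0.005,-0.4]]]' >/dev/null;python3 h.py 467 54.8 76 146;python3 -m handwheel '[[[0,0,-0.003,-0.4],[0,0,0,-0.4]]]' >/dev/null;python3 h.py 467 54.8 76 146
```

```text
t 97.2 tcp [597.7  44.4  71. ] jaw 145.4 tilt [ 0.021 -0.063 -0.998] F [-0.3  0.2  0.8] Mz 0.46 w 12.2 j6 -64
units: [np.float64(-3.268), np.float64(0.259), np.float64(0.126), np.float64(0.12)]
t 97.4 tcp [597.7  44.5  71.1] jaw 141.4 tilt [ 0.017 -0.065 -0.998] F [ 1.   2.8 -2.7] Mz 0.94 w 12.6 j6 -68
units: [np.float64(-3.268), np.float64(0.258), np.float64(0.123), np.float64(0.92)]
```

Far_left is at its stop (Mz 0.94). Last one: near_right.

```bash
python3 -m handwheel '[[[0,0,0,0.3],[0,0,0,0],[0,0,0,0],[0,0,0,0],[0,0,0.6,0],[0,0,1,1],[-0.2,-0.4,0.5,1],[-0.4,-0.6,0,1]]]' 45 45 >/dev/null;python3 -m handwheel '[[[-0.4,-0.6,0,1],[-0.4,-0.6,0,1],[-0.4,-0.6,0,1],[-0.4,-0.6,0,1],[-0.4,-0.6,0,1],[-0.4,-0.5,0,1],[-0.4,-0.4,0,1],[0,0,0,1]]]' >/dev/null;  python3 -m handwheel '[[[0,0,0,1],[0,0,0,0.5]]]' >/dev/null; python3 - <<'E'
from h import *
go(447.5,-162.8,76,-151)
w=vision.capture("wrist");cv2.imwrite("pics/w25.png",w)
E
```

```text
t 99.2 tcp [ 455.4 -158.   161.1] jaw -151.6 tilt [ 0.074 -0.006 -0.997] F [-0.9  0.1  0.1] Mz 0.01 w 45.2 j6 23
units: [np.float64(-0.197), np.float64(-0.119), np.float64(-2.128), np.float64(0.13)]
```

View pics/w25.png

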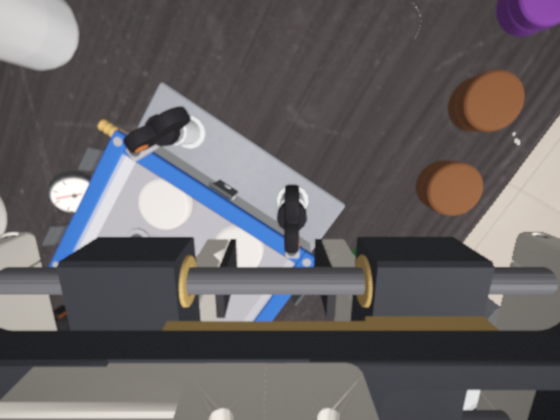

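```bash
python3 -m handwheel '[[[-0.18,-0.12,-0.5,0.1],[-0.03,0,-0.8,0],[-0.03,0,-0.6,0],[-0.02,0,-0.1,0]]]' 45 45 >/dev/null;python3 h.py 448 -163 74 -151
```

```text
t 99.7 tcp [ 446.3 -163.2   81.6] jaw -151.2 tilt [ 0.081 -0.005 -0.997] F [-0.3 -0.1  0.5] Mz 0.03 w 45.0 j6 24
units: [np.float64(0.042), np.float64(0.005), np.float64(-0.189), np.float64(0.04)]
```

```bash
python3 -m handwheel '[[[0.01,0,-0.17,0],[0,0,-0.03,0],[0,0,-0.02,0],[0,0,-0.02,0],[0,0,-0.02,0],[0,0,0,0]]]' 5 45 >/dev/null;python3 h.py 597 45 76 -151;python3 -m handwheel '[[[0,0,-0.007,-0.6],[0,0,-0.007,-1],[0,0,-0.007,-1],[0,0,-0.007,-1],[0,0,-0.007,-1],[0,0,-0.007,-1],[0,0,-0.007,-1]]]' >/dev/null;python3 h.py 467 54.8 76 146;python3 -m handwheel '[[[0,0,-0.007,-1],[0,0,-0.007,-1],[0,0,-0.007,-1],[0,0,-0.007,-1],[0,0,-0.007,-0.8]]]' >/dev/null;python3 h.py 467 54.8 76 146
```

```text
t 100.2 tcp [ 448.4 -163.3   73.6] jaw -151.2 tilt [ 0.083 -0.006 -0.997] F [ 2.7 -1.1 -5.4] Mz -0.11 w 12.4 j6 24
units: [np.float64(3.716), np.float64(5.207), np.float64(0.059), np.float64(0.04)]
t 101.0 tcp [ 448.2 -163.5   71.8] jaw 174.7 tilt [ 0.065 -0.052 -0.997] F [ 1.  -1.  -2.9] Mz 0.10 w 12.1 j6 -16
units: [np.float64(0.469), np.float64(5.458), np.float64(0.105), np.float64(-5.74)]
t 101.5 tcp [ 448.  -163.6   70.6] jaw 149.7 tilt [ 0.036 -0.075 -0.997] F [ 0.5 -1.5 -0.8] Mz 0.10 w 12.3 j6 -44
units: [np.float64(0.475), np.float64(5.459), np.float64(0.135), np.float64(-0.74)]
```

```bash
python3 -m handwheel '[[[0,0,-0.005,-0.4],[0,0,-0.005,-0.4]]]' >/dev/null;python3 h.py 467 54.8 76 146;python3 -m handwheel '[[[0,0,-0.003,-0.4],[0,0,0,-0.4]]]' >/dev/null;python3 h.py 467 54.8 76 146
```

```text
t 101.7 tcp [ 448.  -163.6   70.4] jaw 145.5 tilt [ 0.03  -0.078 -0.996] F [ 0.6 -1.5  1.1] Mz 0.29 w 12.3 j6 -48
units: [np.float64(0.476), np.float64(5.461), np.float64(0.139), np.float64(0.1)]
t 101.8 tcp [ 447.8 -163.7   70.5] jaw 141.4 tilt [ 0.024 -0.081 -0.996] F [ 1.2  1.6 -2.7] Mz 0.83 w 12.2 j6 -52
units: [np.float64(0.479), np.float64(5.462), np.float64(0.138), np.float64(0.91)]
```

Near_right is at its stop. I'll release, rise, clear the scene to the right, and inspect.

```bash
python3 -m handwheel '[[[0,0,0,0.3],[0,0,0,0],[0,0,0,0],[0,0,0,0],[0,0,0.6,0],[0,0,1,0],[0,-0.5,1,0],[0,-1,0.5,0]]]' 50 45 >/dev/null;python3 -m handwheel '[[[0,-1,0,0],[0,-1,0,0],[0,-1,0,0],[0,-0.5,0,0],[0,0,0,0]]]' >/dev/null; python3 - <<'E'
from h import *
go()
t=vision.capture("top");cv2.imwrite("pics/t26.png",t);cv2.imwrite("pics/t26c.png",cv2.resize(t[160:300,185:340],None,fx=5,fy=4.2,interpolation=cv2.INTER_CUBIC))
t=vision.capture("side");cv2.imwrite("pics/s26.png",t);cv2.imwrite("pics/s26c.png",cv2.resize(t[195:260,222:318],None,fx=8,fy=8,interpolation=cv2.INTER_CUBIC))
E
```

```text
t 103.2 tcp [ 447.4 -371.4  202.8] jaw 143.5 tilt [ 0.033 -0.082 -0.996] F [0.2 1.5 0.4] Mz 0.04 w 49.9 j6 -21
units: [None, None, None]
```

View pics/t26c.png

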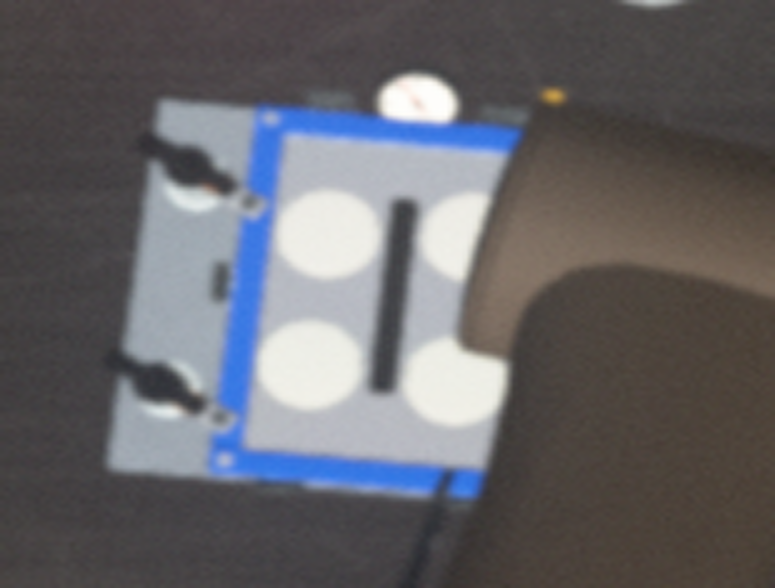

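View pics/s26c.png

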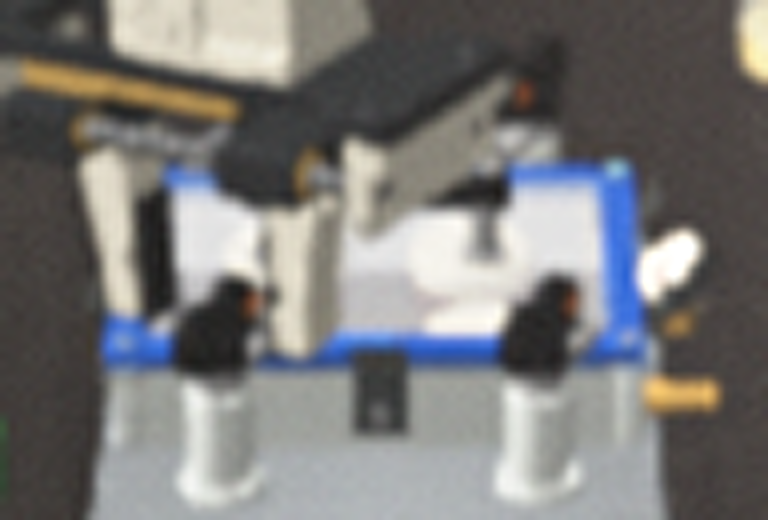

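View pics/t26.png

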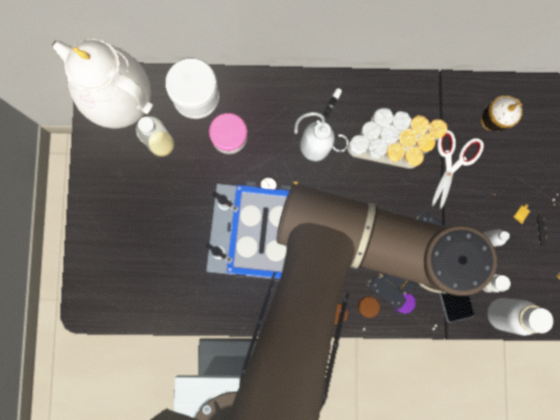

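```bash
python3 -m handwheel '[[[0,1,0.5,0],[0,1,0.3,0],[0,1,0,0],[0,1,0,0],[0,1,0,0],[0,1,0,0],[0,1,0,0],[0,1,0,0]]]' >/dev/null;python3 -m handwheel '[[[0,1,0,0],[0,1,0,0],[0,1,0,0],[0,1,0,0],[0,1,0,0],[0,1,0,0],[0,1,0,0],[0,0.5,0,0]]]' >/dev/null; python3 - <<'E'
from h import *
go()
t=vision.capture("top");cv2.imwrite("pics/t27c.png",cv2.resize(t[160:300,185:340],None,fx=5,fy=4.2,interpolation=cv2.INTER_CUBIC));cv2.imwrite("pics/t27.png",t)
t=vision.capture("side");cv2.imwrite("pics/s27c.png",cv2.resize(t[195:260,222:318],None,fx=8,fy=8,interpolation=cv2.INTER_CUBIC))
E
```

```text
t 104.8 tcp [431.7 284.5 237.9] jaw 144.6 tilt [ 0.042 -0.072 -0.997] F [ 0.6 -0.8  0.8] Mz -0.05 w 50.3 j6 -96
units: [None, None, None]
```

View pics/t27c.png

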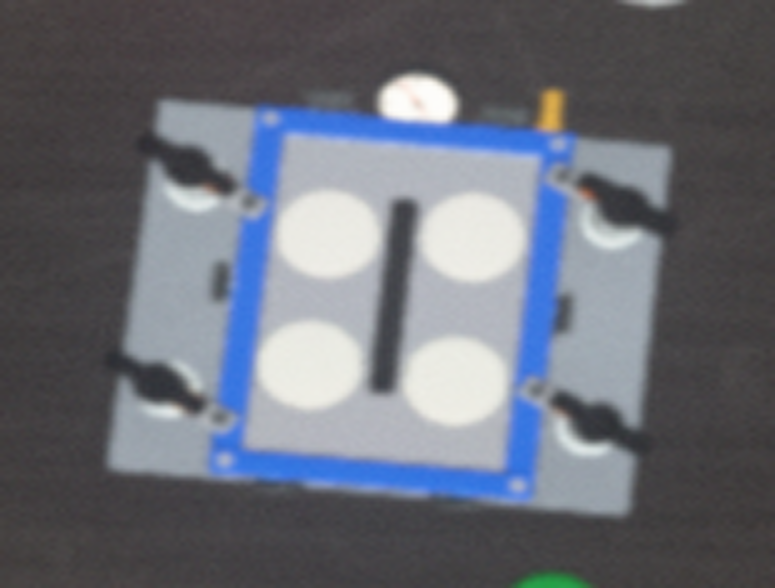

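View pics/s27c.png

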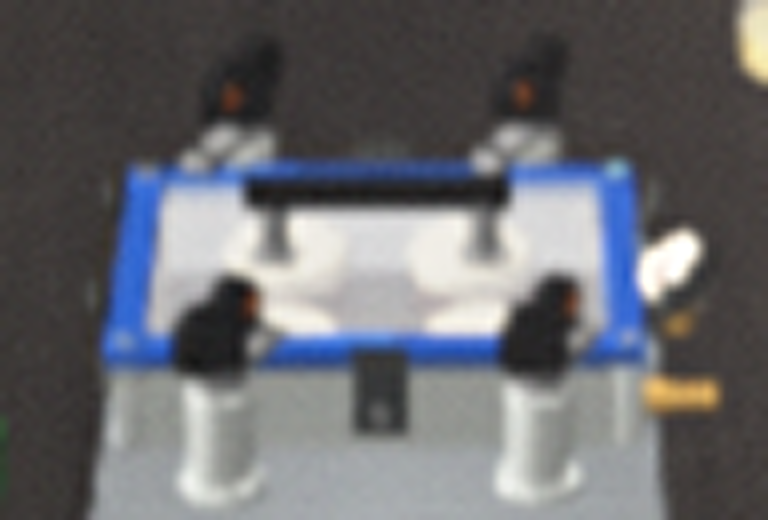

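View pics/t27.png

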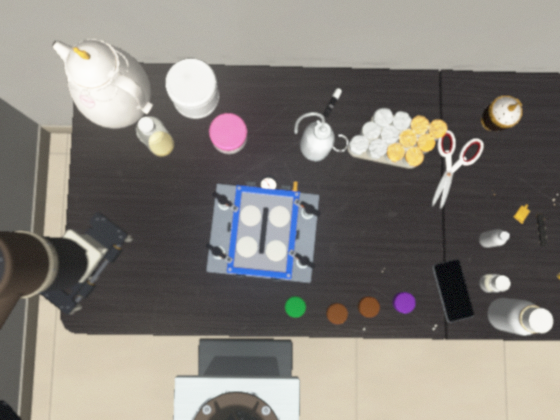

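```bash
python3 - <<'E'
from h import *
ct=vision.get_calibration("top");cs=vision.get_calibration("side")
T=lambda x,y:(185+(x+.5)/5-.5,160+(y+.5)/4.2-.5)
S=lambda x,y:(222+(x+.5)/8-.5,195+(y+.5)/8-.5)
for n,a,b in [("FL",(270,117),(617,168)),("FR",(559,143),(628,336)),("NR",(517,485),(123,341)),("NL",(224,459),(147,173))]:
    p,g=two(ct,T(*a),cs,S(*b));print(n,(p*1000).round(1),"gap %.1f"%(g*1000))
# bar mid
p,g=two(ct,T(394,295),cs,S(377,190));print("bar",(p*1000).round(1),g*1000)
# angles via finger tip pads (z~.066) from knob axes
for n,tip,ax in [("FL",(249,203),(595.5,43.8)),("NL",(220,417),(466.3,55.4)),("FR",(562,176),(576,-175.4)),("NR",(535,388),(446.5,-163.8))]:
    q=onz(ct,*T(*tip),.062)*1000;d=q[:2]-np.array(ax);print(n,np.degrees(np.arctan2(d[1],d[0])).round(1),np.linalg.norm(d).round(1))
a=cv2.imread("pics/top0.png") if False else None
E
python3 - <<'E'
import cv2,numpy as np
a=cv2.imread("pics/top0.png");b=cv2.imread("pics/t27.png")
for n,(x0,y0,x1,y1) in dict(mix=(135,115,180,160),cream=(205,110,252,158),wash=(292,108,350,165),green=(280,295,312,322),br=(322,292,384,328),pur=(390,290,420,316)).items():
    A=cv2.cvtColor(a[y0:y1,x0:x1],6).astype(np.float32);B=cv2.cvtColor(b[y0:y1,x0:x1],6).astype(np.float32)
    print(n,cv2.phaseCorrelate(A,B),abs(A-B).mean())
E
```

```text
FL [630.9   4.2  58.4] gap 0.2
FR [ 617.3 -143.6   58.4] gap 0.6
NR [ 409.9 -124.7   56.7] gap 1.3
NL [422.9  22.5  57. ] gap 1.5
bar [520.  -61.   87.8] 1.1766722116950414
FL -120.8 35.4
NL -120.2 35.4
FR 55.5 36.7
NR 54.8 37.9
mix ((0.021243103981017697, 0.576871882621866), 0.37896257706630376) 18.225185
cream ((-0.03763998998129736, 0.02136610648646453), 0.984779691323638) 8.241578
wash ((0.29835922644771884, 0.4991133608312808), 0.9773421255747478) 8.364489
green ((-0.056170699818697045, 0.5913877927715472), 1.170687938178027) 4.2546296
br ((0.045166134671589475, -0.20232275624227825), 1.0503337130778365) 6.0237455
pur ((0.008689476248067152, 0.3336790567086343), 1.1565007150909048) 6.1358976
```

```bash
python3 - <<'E'
from h import *
jars()
a=cv2.imread("pics/top0.png")[105:165,125:185];b=cv2.imread("pics/t27.png")[105:165,125:185]
cv2.imwrite("pics/mix.png",cv2.resize(np.hstack([a,b]),None,fx=5,fy=5))
E
```

```text
cream [80.6, 52.8] 77 [992.  435.4  32. ]
cream [414.9, 140.5] 1540 [ 770.7 -458.6   32. ]
cream [161.5, 144.5] 358 [745.8 210.1  32. ]
```

View pics/mix.png

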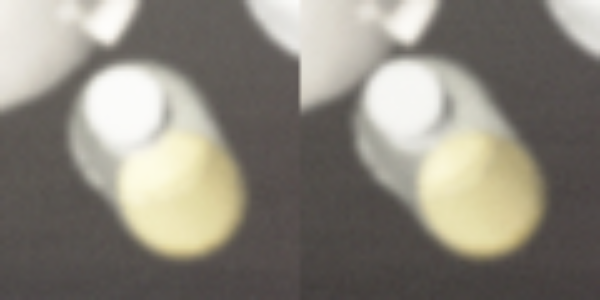

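```bash
python3 - <<'E'
import cv2,numpy as np
row=[]
for n in ["top0","t1","t2","t4","t5","t6","t12","t26","t27"]:
    a=cv2.imread(f"pics/{n}.png")[105:165,125:185]
    row.append(cv2.resize(a,None,fx=2.5,fy=2.5,interpolation=2))
im=np.vstack([np.hstack(row[:5]),np.hstack(row[5:]+[row[0]*0])]);cv2.imwrite("pics/mixs.png",im)
E
```

```text
(no output)
```

View pics/mixs.png

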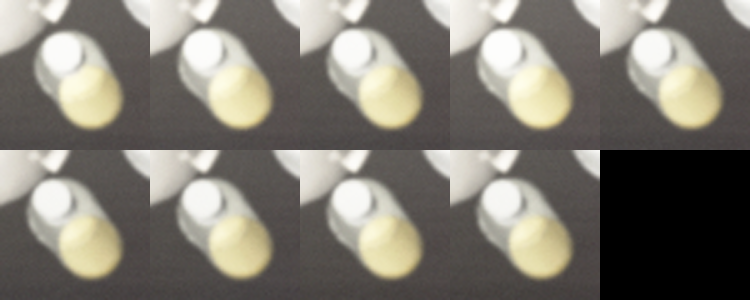

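The bottle's cap shifted only between t=0 and 2.4 s, while the arm was far away, and has not changed since, so the robot did not disturb it. Everything checks out, so I'm handing in.

```bash
python3 - <<'E'
from plant import close_job
print(close_job())
E
```

```text
the job is handed in; nothing more can be done
None
```

The job is handed in at about 105 s. All four amber jars stand upright in the chamber, the cover is seated square on its gasket, and all four knobs are fully home.

- **Clamping order:** both rounds went near-left, far-right, far-left, near-right. Round 1 stopped at about 1.3 rad by wing angle. Round 2 ran each knob to its hard stop, where the turning moment rose to 0.8–1.0 N m and the wing stopped sinking.
- **Cover check:** the last pictures put the four corner screws at 56.7–58.4 mm above the table, flat to about 1–2 mm, which is within the camera error. Before clamping, the cover centre measured (520, −60) mm with a yaw of −5.3°, matching the chamber.
- **Steel fingers:** all four ended at about the same angle over the cover's edge.
- **Handle height:** it measured about 88 mm, 1–2 mm above the fully clamped value, also within camera error.
- **Bystanders:** all of them and the look-alikes are in place. The mix bottle's cap looked shifted by about 1 cm, but only between the first picture and the one at 2.4 s, when the arm was far from it.

- **Cover put down once:** the tool tilted while I first carried the cover, so I set it flat on the table, levelled the tool on a wing and regripped it.
- **Forces:** the grip command was 12 N on the jars and 14 N on the cover. While seating the cover I pressed it on the gasket with about 20 N, then backed off before letting go.

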